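# Fit the legs to an upturned plant stand and put the tools back in the pot

### The arm

A 6-joint arm with a two-finger parallel gripper is mounted at the origin on the work surface. World frame = base frame: x ahead of the robot, y to its left, z up, the work surface at z = 0. Lengths are in mm, angles in rad, forces in N, time in s.
With the tool pointing down it reaches from about 350 to 775 mm from the base axis. Payload 7.3 kg.
Tool frame: the origin (TCP) lies at the centre of the arm's flange, where the gripper is bolted on; the fingertips stand 178 mm ahead of it and the grasp point (between the pads) lies 159 mm ahead of it; z points along the fingers, y is the direction in which the jaws open and shut (so a half turn about z gives the same grasp; the last joint's range is limited). The gripper opens to 92 mm and grips with 3 to 60 N. Pads are 19 mm wide; open, the fingers measure 130 mm over their backs; the gripper's body (75 mm by 190 mm) begins 47 mm behind the grasp point.
Start: joints at [-1.481, 0.342, 1.524, -0, 1.275, -0.146], TCP at [122.671, -510.47, 404.741] pointing down, gripper open.
Joint ranges: [-2.53, 2.53], [-0.77, 2.02], [0.04, 2.7], [-1, 4.14], [0.28, 2.66], [-3.11, 3.11]. Speed limits (rad/s): [2.57, 2.57, 3.14, 3.14, 3.14, 3.14].

### API

Orientations are given as [roll, pitch, yaw] about the fixed x, y, z axes, in that order (R = Rz(yaw) Ry(pitch) Rx(roll)).
In Python, from plant import status, viewer, ticket gives the robot as it stands.
- The arm moves only by the tool play_rows, never from a script. Its argument "commands" is a list of rows, each an object with "offset": the shift along the tool's x, y, z in m, a list of three; "twist": the turn about the tool's z in degrees. A call has 1 to 5 rows; each row shifts and turns the commanded pose from where the row before left it, along the tool's axes as they then stand; what a row does not reach is not made up. A row lasts 1/10 s, in which the tool goes at most 50 mm and 8.59 degrees, less where a joint would pass 70% of its speed; a pose out of reach is approached as far as the arm can. A call with a gripper value outside its range is refused whole. "jaw" is the closure in counts, from 0 (fully open) to 255 (shut), set as the call begins (left out, the last holds). The fingers move at their own pace and stop on an object; the grip force is fixed at half the most. Time passes only in rows, so rows that do not move let the fingers close. It gives the time, the measured TCP pose, the force and the opening at its end, in the units of the state.
- status.get_obs(): the state, without advancing time (a new reading comes with each control period).
- viewer.capture(name): name is "scene" or "side" or "wrist"; returns the picture (400x640x3 uint8, red, green, blue); there is no depth.
- viewer.camera_params(name): a dict with "fov_y" (degrees; the focal length in pixels is half the picture's height over the tangent of half this angle, whatever the lens; pixels are square), "cx", "cy" (the principal point, pixels), "rvec" (rotation vector, rad) and "tvec" (3), from world to camera coordinates, as OpenCV has them; the wrist camera has in their place "T_tool_cam" (4x4, takes a point from camera to tool coordinates, whose origin is the TCP and whose axes are the flange's). Camera axes: x right, y down, z forward; pixel columns grow to the right and rows downward; lengths in mm; the calibration is good to about 2 mm. A picture is of the moment at which its call begins: read the wrist's pose just before it. camera_params takes no time and is no camera call.
- ticket.close_job(): hands the job in, once; it reports no verdict.
The state is a dict: "time": time; "joint_positions": joint angles; "dq": joint speeds; "tau": joint torques, N m; "tool_pos": TCP position; "tcp_rot": TCP orientation; "contact_force": force on the tool from outside, world axes, zero at the start; "moment": the same for the moment, N m; "grip_width": finger opening in mm.
Only numpy, scipy, OpenCV 4.12 (cv2) and the standard library are available. Lean on these libraries where they do the work, as an engineer would, in place of code of your own. Each camera call takes 0.05 s, during which the arm holds its last target.

### The job

Fit the three beech legs to the upturned plant stand: each spigot down through the hole of its own socket, pushed fully home so that the shoulder sits flat on the steel plate, the leg upright and its flat sides square with the socket plate. Stand whichever of the screwdrivers and bradawl are lying on the table upright in the steel tool pot, tips down, and leave the pot standing. Leave the mallet, the hex key and the parts tray where they are.

Things in the scene. Friction and masses are not known exactly. Their poses are not given: they have to be found in the camera images.
- stand: Wood-veneer top disc of a plant stand, upside down, fixed: 250 mm across, 18 mm thick. Origin: centre of its underside, z up. Three sockets stand on it, 80 mm from the centre at 0, 120 and 240 deg: black block 44 mm square, 18 mm high, topped by a steel plate 54 mm square, 4 mm thick; a round 15 mm hole goes 22 mm straight down. Two sides of each plate are radial to the disc.
- socket1 (a point): Mouth of socket 1: centre of the hole at the top of the steel plate, 40 mm above the table. z up (out of the hole), x radially outward from the disc centre, x and y parallel to the sides of the square plate.
- socket2 (a point): Mouth of socket 2: centre of the hole at the top of the steel plate, 40 mm above the table. z up (out of the hole), x radially outward from the disc centre, x and y parallel to the sides of the square plate.
- socket3 (a point): Mouth of socket 3: centre of the hole at the top of the steel plate, 40 mm above the table. z up (out of the hole), x radially outward from the disc centre, x and y parallel to the sides of the square plate.
- leg1: Beech leg: square shaft 28 x 28 x 130 mm, black round spigot 12 mm thick, 20 mm long, last 8 mm tapering to 7 mm. Origin: centre of the shoulder where spigot meets shaft; spigot runs to x = +20 mm, shaft to -130 mm; y, z square to its flat sides. Starts lying flat, spigot towards the stand. 80 g. Seated, its origin is at the socket mouth. All legs are alike; any leg suits any socket.
- leg2: Beech leg: square shaft 28 x 28 x 130 mm, black round spigot 12 mm thick, 20 mm long, last 8 mm tapering to 7 mm. Origin: centre of the shoulder where spigot meets shaft; spigot runs to x = +20 mm, shaft to -130 mm; y, z square to its flat sides. Starts lying flat, spigot towards the stand. 80 g. Seated, its origin is at the socket mouth. All legs are alike; any leg suits any socket.
- leg3: Beech leg: square shaft 28 x 28 x 130 mm, black round spigot 12 mm thick, 20 mm long, last 8 mm tapering to 7 mm. Origin: centre of the shoulder where spigot meets shaft; spigot runs to x = +20 mm, shaft to -130 mm; y, z square to its flat sides. Starts lying flat, spigot towards the stand. 80 g. Seated, its origin is at the socket mouth. All legs are alike; any leg suits any socket.
- red_driver: Screwdriver, red plastic handle with black side grips. Origin: middle of the handle, on the axis; x points to the tip, 135 mm away. Handle 24 x 24 mm square, 90 mm long (x -45 to +45 mm), slim steel shaft 6 mm thick from there to the tip. Starts lying on a flat side, tip leftwards (+y). 70 g. May be absent.
- red_driver_tip (a point): The very tip of the red screwdriver, on its axis, 135 mm along +x from the tool's origin.
- blue_driver: Screwdriver, blue plastic handle with black side grips, small flat blade. Origin: middle of the handle, on the axis; x points to the tip, 133 mm away. Handle 22 x 22 mm square, 86 mm long (x -43 to +43 mm), slim steel shaft 6 mm thick from there to the tip. Starts lying on a flat side, tip leftwards (+y). 70 g. May be absent.
- blue_driver_tip (a point): The very tip of the blue screwdriver, on its axis, 133 mm along +x from the tool's origin.
- bradawl: Bradawl (hole-starting spike), dark wooden handle with black side grips. Origin: middle of the handle, on the axis; x points to the tip, 125 mm away. Handle 22 x 22 mm square, 80 mm long (x -40 to +40 mm), slim steel shaft 5 mm thick from there to the tip. Starts lying on a flat side, tip leftwards (+y). 70 g. May be absent.
- bradawl_tip (a point): The very tip of the bradawl, on its axis, 125 mm along +x from the tool's origin.
- pot: Loose round steel tool pot, open at the top: 92 mm outside diameter, 110 mm high, wall 3 mm, floor 6 mm thick, 0.5 kg. Origin: centre of its underside; z up.
- mallet: Grey nylon mallet with a wooden handle lying on the far part of the table; head 40 mm in diameter and 80 mm long, whole length 235 mm. Origin under the head's centre, x along the handle. Bystander.
- hex_key: Small L-shaped steel hex key, arms 85 and 30 mm, 6 mm thick, lying flat. Origin at the bend, x along the long arm. Bystander.
- tray: Clear acrylic parts tray 110 x 170 x 30 mm with a zinc cam lock in it. Origin: centre of its underside. Bystander.

How it is judged:
By the outcome, as a careful person would: the job done as asked, in the order asked, and still so for the second after the job is handed in, with the robot touching nothing.
Of red_driver, blue_driver, bradawl only 2 to 3 are there at a start; the rules pass over those that are not, and their reading is None.
At some moment in a run one of red_driver, blue_driver, bradawl, pot may be knocked a few centimetres aside while the robot is not near it.
Once in a run the grip may slacken for a moment while it holds something.
It also fails if it takes over 210 s, if anything falls off the work surface, if the arm or the gripper's body presses on something with over 40 N, if the wrist force passes 120 N, or if a joint passes its speed limit or range.

## Working session

There is one attempt and no reset: what is moved stays moved. The work goes in short steps, Python scripts to look and compute and a tool call to move; the robot and the scene stay as the last step left them, time stands still between calls to the robot, and variables do not carry over. Pictures are saved under pics/ and viewed, and the job is handed in when it is done.

Besides the shell and the picture viewer there is one more tool, called after ">>>" by a JSON object that holds its "op" and its "data", one argument or row to a line. play_rows: Moves the arm, as the interface text tells. Its arguments: {"type":"object","properties":{"commands":{"type":"array"},"jaw":{"type":"number"}},"required":["commands"]}

```bash
ls -la; mkdir -p pics; python3 - <<'E'
from plant import status, viewer, ticket
import cv2
print(status.get_obs())
for n in ("scene","side","wrist"):
    print(n, viewer.camera_params(n))
    cv2.imwrite(f"pics/{n}0.png", viewer.capture(n)[:,:,::-1])
E
```

```text
total 12
drwxr-xr-x  3 agent agent 4096 Dec  7 15:34 .
drwxr-xr-x 23 root  root  4096 Dec  7 15:34 ..
drwxr-xr-x  2 agent agent 4096 Dec  7 15:34 pics
{'time': 0.0, 'joint_positions': array([-1.48099082e+00,  3.42754036e-01,  1.52503932e+00,  3.60862566e-05,
        1.27536467e+00, -1.46014157e-01]), 'dq': array([-0.00076264,  0.00225854,  0.00072799, -0.00030443,  0.00025887,
       -0.00118699]), 'tau': array([ 1.63708653e-03, -4.31243634e+01, -2.44217795e+01,  7.20553449e-02,
        5.59853262e-02, -1.14118009e-04]), 'tool_pos': array([ 122.66833047, -510.33332718,  404.02069711]), 'tcp_rot': array([-3.14004896e+00, -2.61894722e-04,  2.35808931e-01]), 'contact_force': array([ 0.14012832, -0.27204931, -0.34193348]), 'moment': array([-0.01913537, -0.01472582, -0.0444243 ]), 'grip_width': 91.94690992972585}
scene {'fov_y': 43.87350415158917, 'cx': 326.22914451633363, 'cy': 198.9320622584352, 'rvec': array([ 2.20249034,  0.60491448, -0.2706344 ]), 'tvec': array([-500.54942737, -148.50620223, 1595.70184564])}
side {'fov_y': 42.68467053103211, 'cx': 312.6442743080524, 'cy': 194.33114036018904, 'rvec': array([ 0.88236546, -2.5256295 ,  1.09517275]), 'tvec': array([457.51133513, 275.47262416, 866.73841768])}
wrist {'fov_y': 70.28648493928759, 'cx': 321.77290618952327, 'cy': 202.52518144978225, 'T_tool_cam': array([[-1.17399749e-03, -9.59897075e-01, -2.80350187e-01,
         7.59608744e+01],
       [ 9.99999197e-01, -1.26090092e-03,  1.29618443e-04,
         3.96143367e-01],
       [-4.77914172e-04, -2.80349809e-01,  9.59897784e-01,
         2.00944647e+01],
       [ 0.00000000e+00,  0.00000000e+00,  0.00000000e+00,
         1.00000000e+00]])}
```

```bash
cat > h.py <<'E'
import numpy as np, cv2
from plant import status, viewer
from scipy.spatial.transform import Rotation as Ro
def cam(n):
    p=viewer.camera_params(n); f=200/np.tan(np.radians(p['fov_y']/2))
    if 'rvec' in p:
        R=cv2.Rodrigues(p['rvec'])[0]; t=p['tvec']; Rc=R.T; C=-R.T@t
    else:
        s=status.get_obs(); Rt=Ro.from_euler('xyz',s['tcp_rot']).as_matrix(); T=p['T_tool_cam']
        Rc=Rt@T[:3,:3]; C=Rt@T[:3,3]+s['tool_pos']
    return Rc,C,f,p['cx'],p['cy']
def ray(c,u,v):
    Rc,C,f,cx,cy=c; return C, Rc@np.array([(u-cx)/f,(v-cy)/f,1.])
def onz(c,u,v,z):
    C,d=ray(c,u,v); return C+d*(z-C[2])/d[2]
def proj(c,P):
    Rc,C,f,cx,cy=c; q=Rc.T@(np.asarray(P,float)-C); return np.array([f*q[0]/q[2]+cx,f*q[1]/q[2]+cy])
def tri(obs):  # [(cam,u,v)..]
    A=np.zeros((3,3));b=np.zeros(3)
    for c,u,v in obs:
        C,d=ray(c,u,v); d=d/np.linalg.norm(d); M=np.eye(3)-np.outer(d,d); A+=M;b+=M@C
    return np.linalg.solve(A,b)
def snap(n,fn,crop=None,k=1):
    c=cam(n); im=viewer.capture(n)[:,:,::-1].copy(); cv2.imwrite(f'pics/{fn}_raw.png',im)
    if crop: x0,y0,x1,y1=crop; o=im[y0:y1,x0:x1]
    else: o=im
    if k!=1: o=cv2.resize(o,None,fx=k,fy=k,interpolation=cv2.INTER_CUBIC)
    cv2.imwrite(f'pics/{fn}.png',o); return c,im
def st():
    s=status.get_obs(); print('t %.2f pos %s rot %s F %s w %.1f'%(s['time'],s['tool_pos'].round(1),s['tcp_rot'].round(4),s['contact_force'].round(1),s['grip_width'])); return s
def off(target):  # offset in tool axes (mm) to world target TCP
    s=status.get_obs(); Rt=Ro.from_euler('xyz',s['tcp_rot']).as_matrix(); return Rt.T@(np.asarray(target,float)-s['tool_pos'])
E
python3 - <<'E'
import cv2
a=cv2.imread('pics/scene0.png'); b=cv2.imread('pics/side0.png')
cv2.imwrite('pics/s_legs.png',cv2.resize(a[110:240,260:400],None,fx=5,fy=5,interpolation=cv2.INTER_CUBIC)[:600])
cv2.imwrite('pics/d_legs.png',cv2.resize(b[160:400,190:400],None,fx=2.5,fy=2.5,interpolation=cv2.INTER_CUBIC))
cv2.imwrite('pics/s_tools.png',cv2.resize(a[215:305,165:345],None,fx=4.4,fy=4.4,interpolation=cv2.INTER_CUBIC))
cv2.imwrite('pics/d_tools.png',cv2.resize(b[90:200,310:490],None,fx=4.4,fy=4.4,interpolation=cv2.INTER_CUBIC))
E
cat > m.py <<'E'
from h import *
S=cam('scene');D=cam('side')
def px(x,y,k,ox,oy): return (x+.5)/k-.5+ox,(y+.5)/k-.5+oy
d=lambda x,y:px(x,y,2.5,190,160)
s=lambda x,y:px(x,y,5,260,110)
legsD={'A':[(27,382),(68,390),(136,263),(103,248)],'B':[(115,444),(155,455),(228,320),(193,301)],'C':[(174,555),(214,568),(310,418),(277,402)]}
legsS={'A':[(578,172),(535,165),(512,285),(555,292)],'B':[(462,137),(422,130),(380,245),(425,250)],'C':[(380,80),(342,70),(270,175),(305,185)]}
for n in 'ABC':
    for L,c,f in((legsD,D,d),(legsS,S,s)):
        P=np.array([onz(c,*f(*q),28)[:2] for q in L[n]])
        t=P[:2].mean(0);h=P[2:].mean(0);a=h-t
        print(n,'tail',t.round(1),'head',h.round(1),'len %.1f yaw %.1f'%(np.linalg.norm(a),np.degrees(np.arctan2(a[1],a[0]))))
H=[]
for a,b in(((251,125),(407,410)),((419,137),(160,414)),((345,37),(290,556))):
    p=d(*a);q=s(*b)
    print('hole',tri([(D,*p),(S,*q)]).round(1),onz(D,*p,40).round(1),onz(S,*q,40).round(1));H.append((onz(D,*p,40)+onz(S,*q,40))[:2]/2)
H=np.array(H);c=H.mean(0);print('centre',c,[(np.linalg.norm(x-c).round(1),np.degrees(np.arctan2(*(x-c)[::-1])).round(1)) for x in H])
dt=lambda x,y:px(x,y,4.4,310,90); stt=lambda x,y:px(x,y,4.4,165,215)
# tools: tail-end top centre, collar(front of handle), tip
T={'red':((455,187),(381,275),(305,358),(303,337),(397,218),(474,130),12),
   'blue':((633,238),(517,294),(397,349),(127,300),(260,218),(388,152),11),
   'awl':((720,303),(622,370),(520,437),(72,220),(183,145),(294,78),11)}
for n,(a,b,e,a2,b2,e2,z) in T.items():
    for c,f,q in((D,dt,(a,b,e)),(S,stt,(a2,b2,e2))):
        t,m,p=[onz(c,*f(*x),z)[:2] for x in q];v=p-t
        print(n,'tail',t.round(1),'collar',m.round(1),'tip',p.round(1),'yaw %.1f len %.1f'%(np.degrees(np.arctan2(v[1],v[0])),np.linalg.norm(v)))
# pot rim centre
print('pot',onz(D,*dt(139,107),110).round(1),onz(S,*stt(641,107),110).round(1))
E
python3 m.py
```

```text
A tail [539.4 346.6] head [581.8 232.2] len 122.0 yaw -69.6
A tail [544.6 344.2] head [590.9 220.6] len 132.1 yaw -69.5
B tail [457.7 344.5] head [493.9 227.6] len 122.4 yaw -72.8
B tail [461.9 342.2] head [502.5 216.8] len 131.9 yaw -72.0
C tail [374.8 378.2] head [394.2 254.9] len 124.8 yaw -81.1
C tail [380.2 377.5] head [403.5 243.4] len 136.1 yaw -80.2
hole [587.8  69.5  37.6] [586.3  71.3  40. ] [589.   66.9  40. ]
hole [471.2  -5.7  38.3] [470.   -4.5  40. ] [472.8  -7.3  40. ]
hole [594.1 -67.9  37.8] [592.4 -66.   40. ] [595.5 -69.9  40. ]
centre [551.01442651  -1.56049967] [(np.float64(79.6), np.float64(62.6)), (np.float64(79.7), np.float64(-176.9)), (np.float64(79.1), np.float64(-57.1))]
red tail [ 540.7 -360.5] collar [ 531.2 -263.3] tip [ 525.6 -177.3] yaw 94.7 len 183.8
red tail [ 537.7 -350. ] collar [ 529.4 -256.8] tip [ 526.3 -178.6] yaw 93.8 len 171.7
blue tail [ 438.2 -383.3] collar [ 464.8 -297.2] tip [ 491.9 -215.5] yaw 72.3 len 176.1
blue tail [ 440.5 -377.8] collar [ 463.5 -295.2] tip [ 493.7 -217.8] yaw 71.6 len 168.6
awl tail [ 374.2 -360.6] collar [ 390.2 -275.9] tip [ 406.6 -195.4] yaw 78.9 len 168.3
awl tail [ 375.2 -349.9] collar [ 389.3 -273.9] tip [ 408.8 -197.4] yaw 77.6 len 156.2
pot [ 650.3 -191.3  110. ] [ 652.9 -196.4  110. ]
```

```bash
cat >> h.py <<'E'
def plan(wps, lin=45., ang=8.4, dec=3, start=None):
    """wps: list of (x,y,z,yawdeg). prints rows in groups of 5"""
    s=status.get_obs(); p=s['tool_pos'].copy(); y=np.degrees(s['tcp_rot'][2])
    if start is not None: p=np.array(start[:3],float); y=start[3]
    rows=[]
    for w in wps:
        w=list(w); step=lin
        if len(w)>4: step=w[4]
        dy=w[3]-y; dp=np.array(w[:3],float)-p
        n=int(max(1,np.ceil(np.linalg.norm(dp)/step),np.ceil(abs(dy)/ang)))
        p0=p.copy();y0=y
        for i in range(1,n+1):
            tp=p0+dp*i/n; ty=y0+dy*i/n
            a=np.radians(y); dx=tp-p
            o=np.array([np.cos(a)*dx[0]+np.sin(a)*dx[1], np.sin(a)*dx[0]-np.cos(a)*dx[1], -dx[2]])/1000
            o=o.round(dec); t=round(-(ty-y),1)
            rows.append((o,t))
            o=o*1000
            p=p+np.array([np.cos(a)*o[0]+np.sin(a)*o[1], np.sin(a)*o[0]-np.cos(a)*o[1], -o[2]]); y=y-t
    for i in range(0,len(rows),5):
        print('['+','.join('{"offset":[%s],"twist":%g}'%(','.join('%g'%v for v in (o+0)),t+0) for o,t in rows[i:i+5])+']')
    print('end',p.round(1),round(y,1),'rows',len(rows))
E
python3 - <<'E'
from h import *
plan([(540,-110,400,60),(460,343,320,107.6)])
E
```

```text
[{"offset":[0.038,-0.022,0],"twist":-3.6},{"offset":[0.04,-0.02,0.001],"twist":-3.6},{"offset":[0.041,-0.018,0],"twist":-3.5},{"offset":[0.042,-0.015,0],"twist":-3.6},{"offset":[0.043,-0.012,0.001],"twist":-3.6}]
[{"offset":[0.043,-0.01,0],"twist":-3.6},{"offset":[0.044,-0.006,0],"twist":-3.5},{"offset":[0.044,-0.004,0.001],"twist":-3.6},{"offset":[0.045,-0.002,0],"twist":-3.6},{"offset":[0.044,0.002,0],"twist":-3.6}]
[{"offset":[0.045,0.004,0.001],"twist":-3.5},{"offset":[0.044,0.007,0],"twist":-3.6},{"offset":[0.043,0.01,0],"twist":-3.6},{"offset":[0.032,-0.027,0.007],"twist":-4.3},{"offset":[0.034,-0.024,0.008],"twist":-4.4}]
[{"offset":[0.036,-0.022,0.007],"twist":-4.3},{"offset":[0.037,-0.019,0.007],"twist":-4.3},{"offset":[0.039,-0.016,0.007],"twist":-4.3},{"offset":[0.039,-0.014,0.008],"twist":-4.4},{"offset":[0.041,-0.01,0.007],"twist":-4.3}]
[{"offset":[0.041,-0.007,0.007],"twist":-4.3},{"offset":[0.042,-0.004,0.008],"twist":-4.3},{"offset":[0.042,-0.001,0.007],"twist":-4.4},{"offset":[0.041,0.003,0.007],"twist":-4.3}]
end [460.3 342.6 320.2] 107.6 rows 24
```

>>> {"op": "play_rows", "data": {
  "commands": [
    {"offset": [0.038, -0.022, 0], "twist": -3.6},
    {"offset": [0.04, -0.02, 0.001], "twist": -3.6},
    {"offset": [0.041, -0.018, 0], "twist": -3.5},
    {"offset": [0.042, -0.015, 0], "twist": -3.6},
    {"offset": [0.043, -0.012, 0.001], "twist": -3.6}
  ],
  "jaw": 110
}}

```text
time: 0.65
tool_pos: [284.3, -355.0, 402.7]
tcp_rot: [3.141, -0.0, 0.55]
contact_force: [0.7, -0.2, -0.7]
grip_width: 56.6
```

>>> {"op": "play_rows", "data": {
  "commands": [
    {"offset": [0.043, -0.01, 0], "twist": -3.6},
    {"offset": [0.044, -0.006, 0], "twist": -3.5},
    {"offset": [0.044, -0.004, 0.001], "twist": -3.6},
    {"offset": [0.045, -0.002, 0], "twist": -3.6},
    {"offset": [0.044, 0.002, 0], "twist": -3.6}
  ]
}}

```text
time: 1.15
tool_pos: [444.6, -201.3, 401.6]
tcp_rot: [-3.141, 0.0, 0.863]
contact_force: [-0.1, -1.1, 0.9]
grip_width: 52.2
```

>>> {"op": "play_rows", "data": {
  "commands": [
    {"offset": [0.045, 0.004, 0.001], "twist": -3.5},
    {"offset": [0.044, 0.007, 0], "twist": -3.6},
    {"offset": [0.043, 0.01, 0], "twist": -3.6},
    {"offset": [0.032, -0.027, 0.007], "twist": -4.3},
    {"offset": [0.034, -0.024, 0.008], "twist": -4.4}
  ]
}}

```text
time: 1.65
tool_pos: [526.4, -26.6, 384.8]
tcp_rot: [-3.141, 0.0, 1.202]
contact_force: [-0.0, -0.0, 0.8]
grip_width: 52.0
```

>>> {"op": "play_rows", "data": {
  "commands": [
    {"offset": [0.036, -0.022, 0.007], "twist": -4.3},
    {"offset": [0.037, -0.019, 0.007], "twist": -4.3},
    {"offset": [0.039, -0.016, 0.007], "twist": -4.3},
    {"offset": [0.039, -0.014, 0.008], "twist": -4.4},
    {"offset": [0.041, -0.01, 0.007], "twist": -4.3}
  ]
}}

```text
time: 2.15
tool_pos: [488.2, 179.6, 349.2]
tcp_rot: [-3.141, 0.0, 1.579]
contact_force: [0.4, 0.7, 0.5]
grip_width: 52.2
```

>>> {"op": "play_rows", "data": {
  "commands": [
    {"offset": [0.041, -0.007, 0.007], "twist": -4.3},
    {"offset": [0.042, -0.004, 0.008], "twist": -4.3},
    {"offset": [0.042, -0.001, 0.007], "twist": -4.4},
    {"offset": [0.041, 0.003, 0.007], "twist": -4.3}
  ]
}}

```text
time: 2.55
tool_pos: [459.6, 344.2, 320.1]
tcp_rot: [-3.141, 0.0, 1.881]
contact_force: [1.0, -0.1, -0.6]
grip_width: 52.2
```

```bash
python3 - <<'E'
from h import *
st(); c,im=snap('wrist','w1'); st()
E
```

```text
t 2.55 pos [459.6 344.2 320.1] rot [-3.1411e+00  2.0000e-04  1.8815e+00] F [ 1.  -0.1 -0.6] w 52.2
t 2.60 pos [458.  348.9 319. ] rot [-3.1405e+00 -2.9000e-03  1.8880e+00] F [-2.9  3.  -0.5] w 52.4
```

```bash
python3 - <<'E'
from h import *
st(); c,im=snap('wrist','w2',(180,110,440,260),3); 
print([onz(c,u,v,28).round(1) for u,v in((307,200),(334,200),(308,306),(333,306))])
E
```

```text
t 2.60 pos [458.  348.9 319. ] rot [-3.1405e+00 -2.9000e-03  1.8880e+00] F [-2.9  3.  -0.5] w 52.4
[array([444.1, 343.8,  28. ]), array([469.6, 352.1,  28. ]), array([481.5, 227.5,  28. ]), array([507.8, 236.1,  28. ])]
```

```bash
python3 - <<'E'
from h import *
s=st(); c=cam('wrist')
a,b=[onz(c,u,v,28) for u,v in((307.4,206.3),(334.4,206.3))]; print(a.round(1),b.round(1),(a+b)/2,np.linalg.norm(a-b))
print(onz(c,*((180+257/3),110+105/3),28), onz(c,180+158/3,110+99/3,28)) # leg C tail
print(onz(c,180+610/3,110+353/3,28), onz(c,180+695/3,110+352/3,28)) # leg A tail
E
```

```text
t 2.65 pos [458.7 346.4 319.2] rot [-3.1399e+00 -9.0000e-04  1.8846e+00] F [-0.6 -0.2  0.6] w 52.0
[447.1 334.5  28. ] [472.7 342.9  28. ] [459.86908185 338.70186164  28.        ] 26.94571642530411
[392.05100915 380.00081988  28.        ] [362.1243483  372.25842915  28.        ]
[527.42880295 336.64935531  28.        ] [554.74999558 345.89129124  28.        ]
```

```bash
python3 - <<'E'
from h import *
plan([(460,341,182,107.9)])
E
```

```text
[{"offset":[-0.001,0,0.034],"twist":0},{"offset":[-0.002,0,0.035],"twist":0},{"offset":[-0.001,0,0.034],"twist":0.1},{"offset":[-0.002,0,0.034],"twist":0}]
end [460.5 340.7 182.2] 107.9 rows 4
```

>>> {"op": "play_rows", "data": {
  "commands": [
    {"offset": [-0.001, 0, 0.034], "twist": 0},
    {"offset": [-0.002, 0, 0.035], "twist": 0},
    {"offset": [-0.001, 0, 0.034], "twist": 0},
    {"offset": [-0.002, 0, 0.034], "twist": 0},
    {"offset": [0, 0, 0], "twist": 0}
  ]
}}

```text
time: 3.15
tool_pos: [461.9, 335.7, 180.8]
tcp_rot: [-3.137, 0.001, 1.877]
contact_force: [0.3, 0.4, 1.1]
grip_width: 52.4
```

>>> {"op": "play_rows", "data": {
  "commands": [
    {"offset": [0, 0, 0], "twist": 0},
    {"offset": [0, 0, 0], "twist": 0},
    {"offset": [0, 0, 0], "twist": 0},
    {"offset": [0, 0, 0], "twist": 0}
  ],
  "jaw": 255
}}

```text
time: 3.55
tool_pos: [462.2, 336.9, 184.8]
tcp_rot: [3.14, -0.0, 1.878]
contact_force: [-0.9, -0.4, 3.5]
grip_width: 28.2
```

>>> {"op": "play_rows", "data": {
  "commands": [
    {"offset": [0, 0, -0.02], "twist": 0},
    {"offset": [0, 0, -0.04], "twist": 0},
    {"offset": [0, 0, -0.04], "twist": 0},
    {"offset": [0, 0, 0], "twist": 0}
  ]
}}

```text
time: 3.95
tool_pos: [463.3, 337.6, 289.7]
tcp_rot: [3.131, -0.002, 1.878]
contact_force: [1.0, 0.1, -1.2]
grip_width: 27.8
```

```bash
python3 - <<'E'
from h import *
st(); c,im=snap('side','d2',(150,150,450,400),2.5) 
E
```

```text
t 3.95 pos [463.3 337.6 289.7] rot [ 3.1307e+00 -2.1000e-03  1.8784e+00] F [ 1.   0.1 -1.2] w 27.8
```

```bash
python3 - <<'E'
from h import *
c=cam('side'); C,d=ray(c,273.8,242.3)
# intersect with vertical plane through leg axis
y=np.radians(-72.2); n=np.array([-np.sin(y),np.cos(y),0]); P=np.array([463,337.5,0])
k=n@(P-C)/(n@d); X=C+k*d; print(X, np.hypot(*(X-P)[:2]))
E
```

```text
[503.64294409 210.912051   120.97894912] 132.95246419477093
```

```bash
python3 - <<'E'
from h import *
plan([(484.8,278,220,103.3,40),(484.8,278,186,103.3,20)])
E
```

```text
[{"offset":[-0.021,0.001,0.022],"twist":1.4},{"offset":[-0.021,0.002,0.023],"twist":1.5},{"offset":[-0.021,0.002,0.022],"twist":1.4},{"offset":[0,0,0.017],"twist":0},{"offset":[0,0,0.017],"twist":0}]
end [485.  278.1 185.9] 103.3 rows 5
```

>>> {"op": "play_rows", "data": {
  "commands": [
    {"offset": [-0.021, 0.001, 0.022], "twist": 1.4},
    {"offset": [-0.021, 0.002, 0.023], "twist": 1.5},
    {"offset": [-0.021, 0.002, 0.022], "twist": 1.4},
    {"offset": [0, 0, 0.017], "twist": 0},
    {"offset": [0, 0, 0.017], "twist": 0}
  ]
}}

```text
time: 4.5
tool_pos: [484.0, 276.7, 181.3]
tcp_rot: [-3.139, 0.0, 1.802]
contact_force: [-12.2, -4.3, 43.2]
grip_width: 27.8
```

>>> {"op": "play_rows", "data": {
  "commands": [
    {"offset": [0, 0, 0], "twist": 0},
    {"offset": [-0.008, 0, 0], "twist": 0},
    {"offset": [-0.005, 0, 0], "twist": 0}
  ]
}}

```text
time: 4.8
tool_pos: [487.2, 264.3, 182.1]
tcp_rot: [-3.14, 0.0, 1.803]
contact_force: [-0.2, 1.1, -0.8]
grip_width: 27.9
```

```bash
python3 - <<'E'
from h import *
st(); snap('side','d3',(200,150,450,350),3); c,im=snap('scene','s3',(230,100,400,240),4)
E
```

```text
t 4.80 pos [487.2 264.3 182.1] rot [-3.1401e+00  4.0000e-04  1.8033e+00] F [-0.2  1.1 -0.8] w 27.9
```

>>> {"op": "play_rows", "data": {
  "commands": [
    {"offset": [-0.003, 0, 0], "twist": 0},
    {"offset": [-0.003, 0, 0], "twist": 0}
  ]
}}

```text
time: 5.1
tool_pos: [488.9, 259.0, 182.8]
tcp_rot: [3.141, 0.0, 1.803]
contact_force: [0.4, -0.2, -1.0]
grip_width: 28.4
```

>>> {"op": "play_rows", "data": {
  "commands": [
    {"offset": [-0.003, 0, 0], "twist": 0},
    {"offset": [-0.001, 0, 0], "twist": 0}
  ]
}}

```text
time: 5.3
tool_pos: [489.7, 256.2, 183.0]
tcp_rot: [3.141, -0.002, 1.802]
contact_force: [-2.4, 11.0, 1.1]
grip_width: 27.9
```

>>> {"op": "play_rows", "data": {
  "commands": [
    {"offset": [-0.002, 0, 0], "twist": 0},
    {"offset": [-0.001, 0, 0], "twist": 0}
  ]
}}

```text
time: 5.5
tool_pos: [489.9, 255.2, 183.3]
tcp_rot: [3.139, -0.006, 1.801]
contact_force: [-7.1, 23.6, 1.5]
grip_width: 27.7
```

>>> {"op": "play_rows", "data": {
  "commands": [
    {"offset": [0, 0, -0.01], "twist": 0},
    {"offset": [-0.001, 0, -0.01], "twist": 0}
  ]
}}

```text
time: 5.7
tool_pos: [489.9, 252.8, 202.6]
tcp_rot: [-3.141, -0.002, 1.803]
contact_force: [-1.0, 5.4, -1.8]
grip_width: 27.9
```

>>> {"op": "play_rows", "data": {
  "commands": [
    {"offset": [-0.002, 0, -0.01], "twist": 0},
    {"offset": [-0.002, 0, -0.009], "twist": 0}
  ]
}}

```text
time: 5.9
tool_pos: [491.3, 248.0, 222.0]
tcp_rot: [-3.141, -0.001, 1.803]
contact_force: [-0.6, 1.2, -1.3]
grip_width: 27.6
```

```bash
python3 - <<'E'
from h import *
st(); c,im=snap('scene','s4',(230,100,400,240),4)
E
```

```text
t 5.90 pos [491.3 248.  222. ] rot [-3.1414e+00 -8.0000e-04  1.8034e+00] F [-0.6  1.2 -1.3] w 27.6
```

```bash
cat >> h.py <<'E'
def tipang(cn,u,v,yaw,L=None):
    s=status.get_obs(); c=cam(cn); C,d=ray(c,u,v); y=np.radians(yaw)
    n=np.array([-np.sin(y),np.cos(y),0]); Rt=Ro.from_euler('xyz',s['tcp_rot']).as_matrix()
    P=s['tool_pos']+Rt@np.array([0,0,166.])   # patch pivot approx
    X=C+d*(n@(P-C)/(n@d)); v=X-P; h=np.hypot(v[0],v[1])*np.sign(v@[np.cos(y),np.sin(y),0])
    print('tip',X.round(1),'pivot',P.round(1),'dist %.1f down-angle %.1f'%(np.linalg.norm(v),np.degrees(np.arctan2(-v[2],h))))
E
python3 - <<'E'
from h import *
tipang('scene',230+405/4,100+318/4,-76.7)
tipang('scene',230+407/4,100+302/4,-76.7)
E
```

```text
tip [519.2 134.2  10.1] pivot [492.3 247.6  57.5] dist 125.8 down-angle 22.1
tip [518.1 138.6  21.8] pivot [492.3 247.6  57.5] dist 117.5 down-angle 17.7
```

>>> {"op": "play_rows", "data": {
  "commands": [
    {"offset": [-0.008, 0, -0.009], "twist": 0},
    {"offset": [-0.005, 0, -0.009], "twist": 0}
  ]
}}

```text
time: 6.15
tool_pos: [494.8, 233.9, 240.0]
tcp_rot: [-3.141, 0.001, 1.803]
contact_force: [-0.2, -0.4, -0.8]
grip_width: 27.7
```

>>> {"op": "play_rows", "data": {
  "commands": [
    {"offset": [-0.005, 0, -0.009], "twist": 0},
    {"offset": [-0.005, 0, -0.008], "twist": 0}
  ]
}}

```text
time: 6.35
tool_pos: [497.2, 224.4, 257.5]
tcp_rot: [3.141, 0.0, 1.803]
contact_force: [-0.3, 0.8, -1.0]
grip_width: 28.0
```

>>> {"op": "play_rows", "data": {
  "commands": [
    {"offset": [-0.006, 0, -0.008], "twist": 0},
    {"offset": [-0.006, 0, -0.008], "twist": 0}
  ]
}}

```text
time: 6.55
tool_pos: [499.8, 212.9, 273.4]
tcp_rot: [3.142, 0.0, 1.803]
contact_force: [0.7, -0.3, -0.7]
grip_width: 28.1
```

```bash
python3 - <<'E'
from h import *
st(); c,im=snap('scene','s5',(230,100,400,240),4)
E
```

```text
t 6.55 pos [499.8 212.9 273.4] rot [3.1415e+00 2.0000e-04 1.8030e+00] F [ 0.7 -0.3 -0.7] w 28.1
```

```bash
python3 - <<'E'
from h import *
tipang('scene',230+391/4,100+288/4,-76.7)
E
```

```text
tip [527.9  97.6  65. ] pivot [500.7 212.4 108.6] dist 125.8 down-angle 20.3
```

>>> {"op": "play_rows", "data": {
  "commands": [
    {"offset": [0.036, 0, 0], "twist": 0},
    {"offset": [0, 0, 0.03], "twist": 0},
    {"offset": [0, 0, 0.022], "twist": 0},
    {"offset": [0, 0, 0.0], "twist": 0}
  ]
}}

```text
time: 7.0
tool_pos: [490.5, 248.3, 218.3]
tcp_rot: [-3.137, 0.001, 1.804]
contact_force: [-0.2, -0.1, -1.5]
grip_width: 27.8
```

>>> {"op": "play_rows", "data": {
  "commands": [
    {"offset": [0, 0, 0.003], "twist": 0},
    {"offset": [0, 0, 0.003], "twist": 0}
  ]
}}

```text
time: 7.2
tool_pos: [491.9, 248.6, 215.8]
tcp_rot: [3.14, -0.0, 1.803]
contact_force: [-0.9, 2.8, 4.0]
grip_width: 27.9
```

>>> {"op": "play_rows", "data": {
  "commands": [
    {"offset": [-0.003, 0, 0], "twist": 0},
    {"offset": [-0.003, 0, 0], "twist": 0}
  ]
}}

```text
time: 7.4
tool_pos: [493.1, 242.8, 215.8]
tcp_rot: [3.139, -0.0, 1.803]
contact_force: [-1.8, 3.2, 4.4]
grip_width: 27.9
```

>>> {"op": "play_rows", "data": {
  "commands": [
    {"offset": [-0.004, 0, -0.001], "twist": 0},
    {"offset": [-0.003, 0, 0], "twist": 0}
  ]
}}

```text
time: 7.6
tool_pos: [494.6, 235.3, 216.1]
tcp_rot: [3.141, 0.0, 1.803]
contact_force: [0.5, 1.7, 2.6]
grip_width: 27.6
```

>>> {"op": "play_rows", "data": {
  "commands": [
    {"offset": [-0.003, 0, 0], "twist": 0},
    {"offset": [-0.003, 0, 0], "twist": 0}
  ]
}}

```text
time: 7.8
tool_pos: [495.8, 230.0, 215.9]
tcp_rot: [3.141, -0.001, 1.802]
contact_force: [-3.3, 15.6, 8.0]
grip_width: 27.9
```

>>> {"op": "play_rows", "data": {
  "commands": [
    {"offset": [-0.003, 0, -0.007], "twist": 0},
    {"offset": [-0.003, 0, -0.007], "twist": 0}
  ]
}}

```text
time: 8.0
tool_pos: [496.8, 224.5, 229.2]
tcp_rot: [-3.14, -0.002, 1.803]
contact_force: [-0.3, 5.1, -1.6]
grip_width: 27.6
```

>>> {"op": "play_rows", "data": {
  "commands": [
    {"offset": [-0.004, 0, -0.006], "twist": 0},
    {"offset": [-0.004, 0, -0.006], "twist": 0}
  ]
}}

```text
time: 8.2
tool_pos: [498.6, 217.2, 241.6]
tcp_rot: [-3.141, -0.003, 1.802]
contact_force: [-1.3, 8.7, 0.4]
grip_width: 27.4
```

>>> {"op": "play_rows", "data": {
  "commands": [
    {"offset": [-0.005, 0, -0.006], "twist": 0},
    {"offset": [-0.005, 0, -0.006], "twist": 0}
  ]
}}

```text
time: 8.4
tool_pos: [501.0, 207.0, 253.7]
tcp_rot: [-3.141, -0.001, 1.803]
contact_force: [0.9, -0.0, -0.4]
grip_width: 27.7
```

```bash
python3 - <<'E'
from h import *
st(); c,im=snap('scene','s6',(230,100,400,240),4)
E
```

```text
t 8.40 pos [501.  207.  253.7] rot [-3.1408e+00 -1.1000e-03  1.8033e+00] F [ 0.9 -0.  -0.4] w 27.7
```

```bash
python3 - <<'E'
from h import *
tipang('scene',230+394/4,100+340/4,-76.7)
E
```

```text
tip [524.6 108.7   8.7] pivot [501.6 205.9  88.4] dist 127.8 down-angle 38.6
```

>>> {"op": "play_rows", "data": {
  "commands": [
    {"offset": [0.024, 0, 0], "twist": 0},
    {"offset": [0, 0, 0.01], "twist": 0},
    {"offset": [0, 0, 0.003], "twist": 0},
    {"offset": [0, 0, 0], "twist": 0}
  ]
}}

```text
time: 8.85
tool_pos: [495.8, 229.6, 240.0]
tcp_rot: [-3.141, 0.001, 1.803]
contact_force: [0.4, 0.8, 0.9]
grip_width: 27.9
```

>>> {"op": "play_rows", "data": {
  "commands": [
    {"offset": [0, 0, 0.003], "twist": 0},
    {"offset": [0, 0, 0], "twist": 0}
  ]
}}

```text
time: 9.05
tool_pos: [495.9, 229.6, 237.5]
tcp_rot: [-3.141, 0.0, 1.803]
contact_force: [-0.1, 1.6, 3.0]
grip_width: 27.6
```

>>> {"op": "play_rows", "data": {
  "commands": [
    {"offset": [-0.005, 0, 0], "twist": 0},
    {"offset": [-0.004, 0, 0], "twist": 0}
  ]
}}

```text
time: 9.25
tool_pos: [497.9, 220.7, 237.6]
tcp_rot: [-3.141, 0.0, 1.803]
contact_force: [-1.6, 1.6, 1.9]
grip_width: 27.7
```

>>> {"op": "play_rows", "data": {
  "commands": [
    {"offset": [-0.003, 0, 0], "twist": 0},
    {"offset": [-0.003, 0, 0], "twist": 0}
  ]
}}

```text
time: 9.45
tool_pos: [498.9, 216.9, 238.4]
tcp_rot: [3.14, -0.005, 1.801]
contact_force: [-8.1, 23.9, 10.5]
grip_width: 27.9
```

>>> {"op": "play_rows", "data": {
  "commands": [
    {"offset": [-0.005, 0, -0.006], "twist": 0},
    {"offset": [-0.005, 0, -0.006], "twist": 0}
  ]
}}

```text
time: 9.65
tool_pos: [501.0, 207.5, 250.3]
tcp_rot: [3.141, -0.005, 1.802]
contact_force: [1.1, -1.9, 1.4]
grip_width: 27.8
```

>>> {"op": "play_rows", "data": {
  "commands": [
    {"offset": [-0.006, 0, -0.006], "twist": 0},
    {"offset": [-0.006, 0, -0.006], "twist": 0}
  ]
}}

```text
time: 9.85
tool_pos: [504.2, 193.3, 261.6]
tcp_rot: [-3.14, 0.001, 1.803]
contact_force: [-0.8, 0.4, -1.0]
grip_width: 27.8
```

>>> {"op": "play_rows", "data": {
  "commands": [
    {"offset": [-0.006, 0, -0.005], "twist": 0},
    {"offset": [-0.006, 0, -0.005], "twist": 0}
  ]
}}

```text
time: 10.05
tool_pos: [507.2, 181.4, 271.8]
tcp_rot: [-3.141, 0.0, 1.802]
contact_force: [0.2, 0.4, -0.8]
grip_width: 27.5
```

```bash
python3 - <<'E'
from h import *
st(); c,im=snap('scene','s7',(230,100,400,240),4);c,im=snap('side','d7',(200,120,450,320),3)
E
```

```text
t 10.05 pos [507.2 181.4 271.8] rot [-3.1410e+00  3.0000e-04  1.8025e+00] F [ 0.2  0.4 -0.8] w 27.5
```

```bash
python3 - <<'E'
from h import *
tipang('scene',230+385/4,100+338/4,-76.7)
E
```

```text
tip [530.3  85.6  28.6] pivot [507.7 181.3 106.3] dist 125.3 down-angle 38.3
```

>>> {"op": "play_rows", "data": {
  "commands": [
    {"offset": [0.03, 0, -0.02], "twist": 0},
    {"offset": [0.03, 0, -0.015], "twist": 0},
    {"offset": [0.0, 0, 0], "twist": 0}
  ],
  "jaw": 190
}}

```text
time: 10.45
tool_pos: [492.9, 243.3, 308.5]
tcp_rot: [3.138, -0.001, 1.806]
contact_force: [-0.0, -0.2, -1.0]
grip_width: 27.8
```

>>> {"op": "play_rows", "data": {
  "commands": [
    {"offset": [0, 0, 0], "twist": 0},
    {"offset": [0, 0, 0], "twist": 0}
  ],
  "jaw": 183
}}

```text
time: 10.65
tool_pos: [493.1, 240.1, 305.9]
tcp_rot: [-3.14, 0.001, 1.803]
contact_force: [0.7, -0.8, -1.9]
grip_width: 27.7
```

```bash
python3 - <<'E'
from h import *
st(); c,im=snap('scene','s8',(230,80,400,220),4)
E
```

```text
t 10.65 pos [493.1 240.1 305.9] rot [-3.1400e+00  5.0000e-04  1.8028e+00] F [ 0.7 -0.8 -1.9] w 27.7
```

>>> {"op": "play_rows", "data": {
  "commands": [
    {"offset": [0, 0, 0], "twist": 0},
    {"offset": [0, 0, 0], "twist": 0}
  ],
  "jaw": 180
}}

```text
time: 10.9
tool_pos: [493.4, 240.1, 306.3]
tcp_rot: [-3.141, 0.0, 1.802]
contact_force: [-0.5, 0.3, -0.2]
grip_width: 28.1
```

>>> {"op": "play_rows", "data": {
  "commands": [
    {"offset": [0, 0, 0], "twist": 0},
    {"offset": [0, 0, 0], "twist": 0}
  ],
  "jaw": 179
}}

```text
time: 11.1
tool_pos: [493.3, 240.5, 306.6]
tcp_rot: [-3.141, 0.0, 1.803]
contact_force: [0.7, 0.7, -0.6]
grip_width: 27.9
```

```bash
python3 - <<'E'
from h import *
st(); c,im=snap('scene','s9',(230,80,400,220),4)
E
```

```text
t 11.10 pos [493.3 240.5 306.6] rot [-3.1414e+00  1.0000e-04  1.8028e+00] F [ 0.7  0.7 -0.6] w 27.9
```

>>> {"op": "play_rows", "data": {
  "commands": [
    {"offset": [0, 0, 0], "twist": 0},
    {"offset": [0, 0, 0], "twist": 0}
  ],
  "jaw": 178
}}

```text
time: 11.35
tool_pos: [493.2, 240.7, 306.7]
tcp_rot: [3.142, 0.0, 1.803]
contact_force: [0.5, -0.1, -1.3]
grip_width: 27.8
```

```bash
python3 - <<'E'
from h import *
st(); c,im=snap('scene','s10',(230,80,400,220),4)
E
```

```text
t 11.35 pos [493.2 240.7 306.7] rot [3.1416e+00 1.0000e-04 1.8032e+00] F [ 0.5 -0.1 -1.3] w 27.8
```

>>> {"op": "play_rows", "data": {
  "commands": [
    {"offset": [0, 0, 0], "twist": 0}
  ],
  "jaw": 177
}}

```text
time: 11.5
tool_pos: [493.2, 240.7, 306.7]
tcp_rot: [3.141, 0.0, 1.803]
contact_force: [0.4, 0.4, -0.2]
grip_width: 28.0
```

```bash
python3 - <<'E'
from h import *
st(); c,im=snap('scene','s11',(230,80,400,220),4)
E
```

```text
t 11.50 pos [493.2 240.7 306.7] rot [3.1414e+00 1.0000e-04 1.8032e+00] F [ 0.4  0.4 -0.2] w 28.0
```

>>> {"op": "play_rows", "data": {
  "commands": [
    {"offset": [0, 0, 0], "twist": 0}
  ],
  "jaw": 190
}}

```text
time: 11.65
tool_pos: [493.2, 240.7, 306.8]
tcp_rot: [3.141, 0.0, 1.803]
contact_force: [0.1, 0.4, 0.1]
grip_width: 24.9
```

```bash
python3 - <<'E'
from h import *
st(); c,im=snap('scene','s12',(230,80,400,220),4)
E
```

```text
t 11.65 pos [493.2 240.7 306.8] rot [3.1414e+00 1.0000e-04 1.8031e+00] F [0.1 0.4 0.1] w 24.9
```

```bash
python3 - <<'E'
from h import *
c,im=snap('wrist','w3',(180,180,460,400),2.8)
c2,im=snap('side','d12',(200,120,450,320),3)
st()
S=cam('scene'); f=lambda x,y:((x+.5)/4-.5+230,(y+.5)/4-.5+80)
P=[onz(S,*f(*q),28)[:2] for q in((446,270),(480,275),(402,363),(435,370))]
print(np.round(P,1)); t=(P[0]+P[1])/2;h=(P[2]+P[3])/2;v=h-t;print(t,h,np.linalg.norm(v),np.degrees(np.arctan2(v[1],v[0])))
E
```

```text
t 11.80 pos [493.2 240.7 306.7] rot [3.1415e+00 1.0000e-04 1.8031e+00] F [-0.1 -0.2  0.4] w 23.5
[[473.3 275.6]
 [499.8 283.4]
 [505.3 150.8]
 [530.7 156. ]]
[486.56398798 279.46396318] [518.02463573 153.3985738 ] 129.93173113216764 -75.98758493623367
```

```bash
python3 - <<'E'
from h import *
plan([(485.5,283,290,104,30),(485.5,283,183,104,30)])
E
```

```text
[{"offset":[0.021,0.001,0.008],"twist":-0.3},{"offset":[0.022,0.001,0.009],"twist":-0.4},{"offset":[0,0,0.027],"twist":0},{"offset":[0,0,0.026],"twist":0},{"offset":[0,0,0.027],"twist":0}]
[{"offset":[0,0,0.027],"twist":0}]
end [485.2 283.  182.7] 104.0 rows 6
```

>>> {"op": "play_rows", "data": {
  "commands": [
    {"offset": [0.021, 0.001, 0.008], "twist": -0.3},
    {"offset": [0.022, 0.001, 0.009], "twist": -0.4},
    {"offset": [0, 0, 0.027], "twist": 0},
    {"offset": [0, 0, 0.026], "twist": 0},
    {"offset": [0, 0, 0.027], "twist": 0}
  ],
  "jaw": 110
}}

```text
time: 12.3
tool_pos: [485.1, 283.3, 209.0]
tcp_rot: [3.141, -0.0, 1.816]
contact_force: [0.2, -0.2, -0.1]
grip_width: 51.6
```

>>> {"op": "play_rows", "data": {
  "commands": [
    {"offset": [0, 0, 0.02], "twist": 0},
    {"offset": [0, 0, 0.007], "twist": 0},
    {"offset": [0, 0, 0], "twist": 0}
  ]
}}

```text
time: 12.6
tool_pos: [485.0, 282.9, 182.0]
tcp_rot: [-3.14, 0.0, 1.815]
contact_force: [0.4, -0.2, 1.4]
grip_width: 51.9
```

>>> {"op": "play_rows", "data": {
  "commands": [
    {"offset": [0, 0, 0], "twist": 0},
    {"offset": [0, 0, 0], "twist": 0},
    {"offset": [0, 0, 0], "twist": 0}
  ],
  "jaw": 179
}}

```text
time: 12.9
tool_pos: [485.4, 283.1, 183.7]
tcp_rot: [3.14, -0.0, 1.815]
contact_force: [-0.2, 0.3, 0.1]
grip_width: 32.6
```

>>> {"op": "play_rows", "data": {
  "commands": [
    {"offset": [0, 0, -0.02], "twist": 0},
    {"offset": [0, 0, -0.03], "twist": 0},
    {"offset": [0, 0, 0], "twist": 0}
  ],
  "jaw": 179
}}

```text
time: 13.2
tool_pos: [486.4, 283.6, 236.8]
tcp_rot: [3.134, -0.001, 1.815]
contact_force: [0.4, 0.7, 0.7]
grip_width: 27.3
```

```bash
python3 - <<'E'
from h import *
st(); c,im=snap('scene','s13',(230,80,400,220),4)
E
```

```text
t 13.20 pos [486.4 283.6 236.8] rot [ 3.1337e+00 -1.1000e-03  1.8154e+00] F [0.4 0.7 0.7] w 27.3
```

>>> {"op": "play_rows", "data": {
  "commands": [
    {"offset": [0, 0, 0], "twist": 0},
    {"offset": [0, 0, 0.025], "twist": 0},
    {"offset": [0, 0, 0.025], "twist": 0},
    {"offset": [0, 0, 0.003], "twist": 0},
    {"offset": [0, 0, 0], "twist": 0}
  ],
  "jaw": 140
}}

```text
time: 13.75
tool_pos: [484.7, 282.8, 178.6]
tcp_rot: [-3.139, 0.0, 1.815]
contact_force: [-0.9, 0.9, 0.3]
grip_width: 41.0
```

>>> {"op": "play_rows", "data": {
  "commands": [
    {"offset": [0, 0, 0], "twist": 0},
    {"offset": [0, 0, 0], "twist": 0},
    {"offset": [0, 0, 0], "twist": 0},
    {"offset": [0, 0, 0], "twist": 0},
    {"offset": [0, 0, 0], "twist": 0}
  ],
  "jaw": 179
}}

```text
time: 14.25
tool_pos: [485.1, 282.9, 179.6]
tcp_rot: [-3.141, 0.0, 1.815]
contact_force: [-0.1, 0.1, -1.4]
grip_width: 27.6
```

>>> {"op": "play_rows", "data": {
  "commands": [
    {"offset": [0, 0, -0.02], "twist": 0},
    {"offset": [0, 0, -0.03], "twist": 0},
    {"offset": [0, 0, 0], "twist": 0}
  ],
  "jaw": 179
}}

```text
time: 14.55
tool_pos: [486.3, 283.5, 233.1]
tcp_rot: [3.135, -0.001, 1.815]
contact_force: [0.7, 0.6, -1.3]
grip_width: 27.8
```

```bash
python3 - <<'E'
from h import *
st(); c,im=snap('scene','s14',(230,80,400,220),4)
E
```

```text
t 14.55 pos [486.3 283.5 233.1] rot [ 3.1348e+00 -1.0000e-03  1.8154e+00] F [ 0.7  0.6 -1.3] w 27.8
```

>>> {"op": "play_rows", "data": {
  "commands": [
    {"offset": [0, 0, -0.04], "twist": 0},
    {"offset": [0, 0, -0.04], "twist": 0},
    {"offset": [0, 0, 0], "twist": 0},
    {"offset": [0, 0, 0], "twist": 0}
  ],
  "jaw": 178
}}

```text
time: 15.0
tool_pos: [485.0, 282.9, 309.3]
tcp_rot: [3.141, 0.0, 1.815]
contact_force: [-0.5, 0.3, -0.9]
grip_width: 27.9
```

```bash
python3 - <<'E'
from h import *
st(); c,im=snap('scene','s15',(230,80,400,220),4)
E
```

```text
t 15.00 pos [485.  282.9 309.3] rot [3.1414e+00 1.0000e-04 1.8153e+00] F [-0.5  0.3 -0.9] w 27.9
```

>>> {"op": "play_rows", "data": {
  "commands": [
    {"offset": [-0.006, -0.005, 0.04], "twist": 0},
    {"offset": [-0.006, 0, 0.04], "twist": 0},
    {"offset": [0, 0, 0.03], "twist": 0},
    {"offset": [0, 0, 0.012], "twist": 0},
    {"offset": [0, 0, 0.004], "twist": 0}
  ]
}}

```text
time: 15.55
tool_pos: [482.5, 269.8, 181.3]
tcp_rot: [-3.137, 0.001, 1.815]
contact_force: [-0.7, -1.0, -0.1]
grip_width: 28.0
```

>>> {"op": "play_rows", "data": {
  "commands": [
    {"offset": [0, 0, 0.0], "twist": 0},
    {"offset": [-0.005, 0, 0.0], "twist": 0},
    {"offset": [-0.004, 0, 0], "twist": 0}
  ]
}}

```text
time: 15.85
tool_pos: [485.7, 262.4, 185.1]
tcp_rot: [3.138, -0.003, 1.814]
contact_force: [-5.1, 22.0, 0.6]
grip_width: 27.9
```

>>> {"op": "play_rows", "data": {
  "commands": [
    {"offset": [0, 0, -0.006], "twist": 0},
    {"offset": [0, 0, -0.006], "twist": 0},
    {"offset": [-0.001, 0, -0.006], "twist": 0}
  ]
}}

```text
time: 16.15
tool_pos: [485.5, 260.9, 202.9]
tcp_rot: [3.14, -0.001, 1.815]
contact_force: [-1.8, 4.3, -1.5]
grip_width: 27.7
```

>>> {"op": "play_rows", "data": {
  "commands": [
    {"offset": [-0.002, 0, -0.006], "twist": 0},
    {"offset": [-0.002, 0, -0.006], "twist": 0},
    {"offset": [-0.002, 0, -0.006], "twist": 0}
  ]
}}

```text
time: 16.45
tool_pos: [486.9, 255.4, 221.1]
tcp_rot: [3.14, -0.002, 1.814]
contact_force: [-2.5, 8.1, 1.0]
grip_width: 27.9
```

>>> {"op": "play_rows", "data": {
  "commands": [
    {"offset": [-0.003, 0, -0.006], "twist": 0},
    {"offset": [-0.003, 0, -0.006], "twist": 0},
    {"offset": [-0.003, 0, -0.006], "twist": 0}
  ]
}}

```text
time: 16.75
tool_pos: [488.9, 247.0, 239.4]
tcp_rot: [3.14, -0.003, 1.814]
contact_force: [-4.1, 10.0, 2.8]
grip_width: 28.0
```

```bash
python3 - <<'E'
from h import *
st(); c,im=snap('scene','s16',(230,80,400,220),4)
E
```

```text
t 16.75 pos [488.9 247.  239.4] rot [ 3.1395 -0.0034  1.8143] F [-4.1 10.   2.8] w 28.0
```

>>> {"op": "play_rows", "data": {
  "commands": [
    {"offset": [-0.0035, 0, -0.0065], "twist": 0},
    {"offset": [-0.0035, 0, -0.0065], "twist": 0},
    {"offset": [-0.004, 0, -0.006], "twist": 0},
    {"offset": [-0.004, 0, -0.006], "twist": 0}
  ]
}}

```text
time: 17.2
tool_pos: [492.4, 231.8, 264.2]
tcp_rot: [3.141, -0.002, 1.815]
contact_force: [-3.7, 5.9, 1.4]
grip_width: 27.7
```

>>> {"op": "play_rows", "data": {
  "commands": [
    {"offset": [-0.0045, 0, -0.0055], "twist": 0},
    {"offset": [-0.0045, 0, -0.0055], "twist": 0},
    {"offset": [-0.005, 0, -0.005], "twist": 0}
  ]
}}

```text
time: 17.5
tool_pos: [495.8, 217.9, 280.2]
tcp_rot: [3.141, -0.002, 1.815]
contact_force: [-4.0, 4.8, 2.4]
grip_width: 27.8
```

```bash
python3 - <<'E'
from h import *
st(); c,im=snap('scene','s17',(230,80,400,220),4)
E
```

```text
t 17.50 pos [495.8 217.9 280.2] rot [ 3.1410e+00 -1.8000e-03  1.8146e+00] F [-4.   4.8  2.4] w 27.8
```

Rotating cleanly at low grip (~45°, tip held at the rim). Continue the arc.

>>> {"op": "play_rows", "data": {
  "commands": [
    {"offset": [-0.005, 0, -0.005], "twist": 0},
    {"offset": [-0.0055, 0, -0.0045], "twist": 0},
    {"offset": [-0.0055, 0, -0.0045], "twist": 0},
    {"offset": [-0.006, 0, -0.004], "twist": 0}
  ]
}}

```text
time: 17.95
tool_pos: [501.8, 195.7, 297.2]
tcp_rot: [3.141, 0.001, 1.815]
contact_force: [-0.6, -0.5, -0.6]
grip_width: 28.0
```

>>> {"op": "play_rows", "data": {
  "commands": [
    {"offset": [-0.006, 0, -0.004], "twist": 0},
    {"offset": [-0.0065, 0, -0.003], "twist": 0},
    {"offset": [-0.0065, 0, -0.003], "twist": 0},
    {"offset": [-0.0065, 0, -0.0025], "twist": 0}
  ]
}}

```text
time: 18.35
tool_pos: [507.9, 171.1, 309.4]
tcp_rot: [-3.141, 0.0, 1.815]
contact_force: [0.1, 0.2, -1.0]
grip_width: 28.2
```

```bash
python3 - <<'E'
from h import *
st(); c,im=snap('scene','s18',(230,80,400,220),4)
E
```

```text
t 18.35 pos [507.9 171.1 309.4] rot [-3.1415e+00  1.0000e-04  1.8152e+00] F [ 0.1  0.2 -1. ] w 28.2
```

```bash
python3 - <<'E'
from h import *
tipang('scene',230+382/4,80+407/4,-76)
tipang('scene',230+381/4,80+410/4,-76)
E
```

```text
tip [530.9  80.2  42.5] pivot [508.4 170.3 143.7] dist 137.4 down-angle 47.5
tip [531.5  77.8  41.7] pivot [508.4 170.3 143.7] dist 139.7 down-angle 46.9
```

>>> {"op": "play_rows", "data": {
  "commands": [
    {"offset": [0.03, 0, 0], "twist": 0},
    {"offset": [0.025, 0, 0], "twist": 0},
    {"offset": [0, 0, 0.02], "twist": 0},
    {"offset": [0, 0, 0.012], "twist": 0},
    {"offset": [0, 0, 0.003], "twist": 0}
  ]
}}

```text
time: 18.9
tool_pos: [494.0, 224.7, 272.5]
tcp_rot: [-3.138, 0.0, 1.815]
contact_force: [-0.7, -0.7, -0.4]
grip_width: 28.2
```

>>> {"op": "play_rows", "data": {
  "commands": [
    {"offset": [0, 0, 0.002], "twist": 0},
    {"offset": [0, 0, 0.001], "twist": 0}
  ]
}}

```text
time: 19.1
tool_pos: [494.8, 224.6, 271.4]
tcp_rot: [3.141, 0.0, 1.815]
contact_force: [-0.1, -0.1, -0.6]
grip_width: 28.1
```

>>> {"op": "play_rows", "data": {
  "commands": [
    {"offset": [0, 0, 0.002], "twist": 0},
    {"offset": [-0.004, 0, 0.002], "twist": 0}
  ]
}}

```text
time: 19.3
tool_pos: [495.6, 221.1, 267.5]
tcp_rot: [3.141, -0.0, 1.815]
contact_force: [-0.3, 0.1, -0.5]
grip_width: 28.1
```

>>> {"op": "play_rows", "data": {
  "commands": [
    {"offset": [-0.003, 0, 0.001], "twist": 0},
    {"offset": [-0.003, 0, 0], "twist": 0}
  ]
}}

```text
time: 19.5
tool_pos: [496.8, 216.2, 267.1]
tcp_rot: [3.14, -0.003, 1.814]
contact_force: [-5.0, 12.3, 11.8]
grip_width: 28.0
```

>>> {"op": "play_rows", "data": {
  "commands": [
    {"offset": [-0.004, 0, -0.004], "twist": 0},
    {"offset": [-0.005, 0, -0.004], "twist": 0}
  ]
}}

```text
time: 19.7
tool_pos: [498.8, 207.1, 274.9]
tcp_rot: [3.141, -0.002, 1.815]
contact_force: [-1.7, 4.6, 3.7]
grip_width: 27.9
```

>>> {"op": "play_rows", "data": {
  "commands": [
    {"offset": [-0.005, 0, -0.004], "twist": 0},
    {"offset": [-0.005, 0, -0.004], "twist": 0}
  ]
}}

```text
time: 19.9
tool_pos: [501.3, 196.9, 282.7]
tcp_rot: [-3.142, -0.001, 1.815]
contact_force: [-2.5, 2.0, 1.4]
grip_width: 28.1
```

>>> {"op": "play_rows", "data": {
  "commands": [
    {"offset": [-0.006, 0, -0.003], "twist": 0},
    {"offset": [-0.006, 0, -0.003], "twist": 0}
  ]
}}

```text
time: 20.1
tool_pos: [504.4, 185.2, 289.0]
tcp_rot: [3.141, -0.001, 1.815]
contact_force: [-4.2, 4.4, 5.4]
grip_width: 28.4
```

>>> {"op": "play_rows", "data": {
  "commands": [
    {"offset": [-0.006, 0, -0.003], "twist": 0},
    {"offset": [-0.006, 0, -0.003], "twist": 0}
  ]
}}

```text
time: 20.3
tool_pos: [507.3, 173.1, 294.6]
tcp_rot: [3.142, -0.0, 1.815]
contact_force: [-1.6, 2.7, 2.3]
grip_width: 27.8
```

```bash
python3 - <<'E'
from h import *
st(); c,im=snap('scene','s19',(230,80,400,220),4)
E
```

```text
t 20.30 pos [507.3 173.1 294.6] rot [ 3.1416 -0.      1.8152] F [-1.6  2.7  2.3] w 27.8
```

>>> {"op": "play_rows", "data": {
  "commands": [
    {"offset": [-0.0065, 0, -0.0025], "twist": 0},
    {"offset": [-0.0065, 0, -0.002], "twist": 0}
  ]
}}

```text
time: 20.55
tool_pos: [510.5, 160.5, 298.8]
tcp_rot: [-3.141, 0.0, 1.816]
contact_force: [-2.5, 2.5, 2.0]
grip_width: 27.8
```

>>> {"op": "play_rows", "data": {
  "commands": [
    {"offset": [-0.0065, 0, -0.002], "twist": 0},
    {"offset": [-0.0065, 0, -0.0015], "twist": 0}
  ]
}}

```text
time: 20.75
tool_pos: [513.8, 147.7, 302.0]
tcp_rot: [-3.141, 0.0, 1.815]
contact_force: [-0.5, 1.0, 0.3]
grip_width: 27.6
```

>>> {"op": "play_rows", "data": {
  "commands": [
    {"offset": [-0.0065, 0, -0.001], "twist": 0},
    {"offset": [-0.0065, 0, -0.001], "twist": 0}
  ]
}}

```text
time: 20.95
tool_pos: [516.9, 135.1, 304.0]
tcp_rot: [-3.141, 0.0, 1.815]
contact_force: [-1.0, 1.4, -1.0]
grip_width: 27.8
```

```bash
python3 - <<'E'
from h import *
st(); c,im=snap('scene','s20',(230,80,400,220),4);snap('side','d20',(180,60,450,300),2.5)
E
```

```text
t 20.95 pos [516.9 135.1 304. ] rot [-3.1414e+00  2.0000e-04  1.8152e+00] F [-1.   1.4 -1. ] w 27.8
```

```bash
python3 - <<'E'
from h import *
plan([(516,137,368,104,25),(594,-66,372,122.9,40)])
E
```

```text
[{"offset":[0.001,0,-0.021],"twist":0},{"offset":[0.001,0,-0.022],"twist":0},{"offset":[0,0,-0.021],"twist":0},{"offset":[-0.036,0.004,-0.001],"twist":-3.2},{"offset":[-0.036,0.003,0],"twist":-3.1}]
[{"offset":[-0.036,0,-0.001],"twist":-3.2},{"offset":[-0.036,-0.001,-0.001],"twist":-3.1},{"offset":[-0.036,-0.004,0],"twist":-3.2},{"offset":[-0.036,-0.006,-0.001],"twist":-3.1}]
end [593.6 -66.1 372.1] 122.9 rows 9
```

>>> {"op": "play_rows", "data": {
  "commands": [
    {"offset": [0, 0, 0], "twist": 0},
    {"offset": [0, 0, 0], "twist": 0},
    {"offset": [0, 0, 0], "twist": 0}
  ],
  "jaw": 200
}}

```text
time: 21.35
tool_pos: [516.7, 135.9, 304.1]
tcp_rot: [3.142, 0.0, 1.816]
contact_force: [0.5, 1.0, -0.1]
grip_width: 27.9
```

>>> {"op": "play_rows", "data": {
  "commands": [
    {"offset": [0.001, 0, -0.021], "twist": 0},
    {"offset": [0.001, 0, -0.022], "twist": 0},
    {"offset": [0, 0, -0.021], "twist": 0},
    {"offset": [-0.036, 0.004, -0.001], "twist": -3.2},
    {"offset": [-0.036, 0.003, 0], "twist": -3.1}
  ]
}}

```text
time: 21.85
tool_pos: [542.5, 70.4, 370.3]
tcp_rot: [3.14, 0.001, 1.93]
contact_force: [0.2, 0.2, -0.3]
grip_width: 27.8
```

>>> {"op": "play_rows", "data": {
  "commands": [
    {"offset": [-0.036, 0, -0.001], "twist": -3.2},
    {"offset": [-0.036, -0.001, -0.001], "twist": -3.1},
    {"offset": [-0.036, -0.004, 0], "twist": -3.2},
    {"offset": [-0.036, -0.006, -0.001], "twist": -3.1},
    {"offset": [0, 0, 0], "twist": 0}
  ]
}}

```text
time: 22.35
tool_pos: [594.6, -69.0, 371.9]
tcp_rot: [-3.141, 0.002, 2.143]
contact_force: [0.9, 0.3, -1.1]
grip_width: 27.9
```

>>> {"op": "play_rows", "data": {
  "commands": [
    {"offset": [0, 0, 0], "twist": 0},
    {"offset": [0, 0, 0], "twist": 0}
  ]
}}

```text
time: 22.55
tool_pos: [593.3, -64.3, 372.0]
tcp_rot: [-3.141, -0.001, 2.145]
contact_force: [0.5, 1.0, -0.0]
grip_width: 27.8
```

```bash
python3 - <<'E'
from h import *
st(); c,im=snap('scene','s21',(240,130,390,270),4);snap('side','d21',(220,50,420,250),3)
E
```

```text
t 22.55 pos [593.3 -64.3 372. ] rot [-3.1413e+00 -6.0000e-04  2.1455e+00] F [ 0.5  1.  -0. ] w 27.8
```

```bash
cat >> h.py <<'E'
def tri2(s,d,so,do):  # crop pixel in scene, side ; so=(x0,y0,k)
    f=lambda q,o:((q[0]+.5)/o[2]-.5+o[0],(q[1]+.5)/o[2]-.5+o[1])
    return tri([(cam('scene'),*f(s,so)),(cam('side'),*f(d,do))])
E
python3 - <<'E'
from h import *
so=(240,130,4);do=(220,50,3)
t=tri2((316,336),(322,337),so,do); h=tri2((312,366),(324,374),so,do); print('tip',t,'hole',h,'diff',h-t)
a=tri2((317,150),(326,192),so,do);print('leg top face edge',a)
sh=tri2((317,322),(322,328),so,do);print('shoulder',sh)
st()
E
```

```text
tip [599.85940654 -71.77935553  68.51872932] hole [594.66757964 -68.65544119  37.47711634] diff [ -5.19182689   3.12391434 -31.04161299]
leg top face edge [592.75437155 -59.26984379 205.72441322]
shoulder [599.14084221 -69.86314914  78.67818251]
t 22.65 pos [593.3 -63.9 372.3] rot [-3.1415e+00 -1.0000e-04  2.1465e+00] F [ 0.   0.2 -0.9] w 27.7
```

```bash
python3 - <<'E'
from h import *
plan([(588.3,-60.9,372,122.9,40),(588.3,-60.9,343,122.9,10),(588.3,-60.9,335,122.9,4)],dec=4)
E
```

```text
[{"offset":[0.0052,-0.0026,0.0003],"twist":0.1},{"offset":[0,0,0.0097],"twist":0},{"offset":[0,0,0.0096],"twist":0},{"offset":[0,0,0.0097],"twist":0},{"offset":[0,0,0.004],"twist":0}]
[{"offset":[0,0,0.004],"twist":0}]
end [588.3 -61.  335. ] 122.9 rows 6
```

>>> {"op": "play_rows", "data": {
  "commands": [
    {"offset": [0.0052, -0.0026, 0], "twist": 0},
    {"offset": [0, 0, 0.01], "twist": 0},
    {"offset": [0, 0, 0.01], "twist": 0},
    {"offset": [0, 0, 0.009], "twist": 0}
  ]
}}

```text
time: 23.05
tool_pos: [588.3, -61.9, 341.9]
tcp_rot: [-3.141, -0.001, 2.146]
contact_force: [-0.2, 0.2, -1.2]
grip_width: 27.8
```

>>> {"op": "play_rows", "data": {
  "commands": [
    {"offset": [0, 0, 0.003], "twist": 0},
    {"offset": [0, 0, 0.003], "twist": 0},
    {"offset": [0, 0, 0.003], "twist": 0}
  ]
}}

```text
time: 23.35
tool_pos: [588.6, -62.2, 334.0]
tcp_rot: [-3.142, 0.0, 2.145]
contact_force: [-0.7, 0.4, -0.7]
grip_width: 27.8
```

```bash
python3 - <<'E'
from h import *
st(); c,im=snap('scene','s22',(240,130,390,270),4);snap('side','d22',(220,50,420,250),3)
E
```

```text
t 23.35 pos [588.6 -62.2 334. ] rot [-3.1416  0.      2.145 ] F [-0.7  0.4 -0.7] w 27.8
```

>>> {"op": "play_rows", "data": {
  "commands": [
    {"offset": [-0.0015, 0, 0.003], "twist": 0},
    {"offset": [-0.0015, 0, 0.003], "twist": 0},
    {"offset": [-0.0015, 0, 0.003], "twist": 0}
  ]
}}

```text
time: 23.75
tool_pos: [590.8, -65.8, 325.0]
tcp_rot: [-3.141, -0.001, 2.145]
contact_force: [-2.0, 2.6, 1.6]
grip_width: 27.7
```

>>> {"op": "play_rows", "data": {
  "commands": [
    {"offset": [-0.0015, 0, 0.002], "twist": 0},
    {"offset": [-0.0015, 0, 0.002], "twist": 0},
    {"offset": [-0.001, 0, 0.002], "twist": 0}
  ]
}}

```text
time: 24.05
tool_pos: [594.1, -70.6, 322.9]
tcp_rot: [3.138, 0.007, 2.145]
contact_force: [-5.1, -2.3, 27.1]
grip_width: 27.9
```

```bash
python3 - <<'E'
from h import *
st(); c,im=snap('scene','s23',(240,130,390,270),4);snap('side','d23',(220,50,420,250),3)
E
```

```text
t 24.05 pos [594.1 -70.6 322.9] rot [3.1383 0.0074 2.1454] F [-5.1 -2.3 27.1] w 27.9
```

>>> {"op": "play_rows", "data": {
  "commands": [
    {"offset": [0, 0, 0], "twist": 0},
    {"offset": [0, 0, 0], "twist": 0},
    {"offset": [0, 0, 0], "twist": 0}
  ],
  "jaw": 150
}}

```text
time: 24.45
tool_pos: [593.3, -69.5, 318.8]
tcp_rot: [-3.141, 0.0, 2.145]
contact_force: [-0.3, -0.9, -0.2]
grip_width: 37.4
```

>>> {"op": "play_rows", "data": {
  "commands": [
    {"offset": [0, 0, -0.02], "twist": 0},
    {"offset": [0, 0, -0.04], "twist": 0},
    {"offset": [0, 0, -0.04], "twist": 0}
  ]
}}

```text
time: 24.75
tool_pos: [593.2, -69.3, 419.2]
tcp_rot: [-3.14, -0.002, 2.145]
contact_force: [0.7, -1.0, -0.1]
grip_width: 37.6
```

```bash
python3 - <<'E'
from h import *
st(); c,im=snap('scene','s24',(240,80,390,220),4);snap('side','d24',(220,80,420,280),3)
E
```

```text
t 24.75 pos [593.2 -69.3 419.2] rot [-3.1398e+00 -1.6000e-03  2.1452e+00] F [ 0.7 -1.  -0.1] w 37.6
```

```bash
python3 - <<'E'
from h import *
plan([(546,331,310,110.4),(546,331,210,110.4,40),(546,331,181,110.4,15)])
E
```

```text
[{"offset":[0.036,0.018,0.011],"twist":1.3},{"offset":[0.037,0.017,0.012],"twist":1.2},{"offset":[0.037,0.016,0.011],"twist":1.3},{"offset":[0.037,0.015,0.012],"twist":1.2},{"offset":[0.038,0.015,0.011],"twist":1.3}]
[{"offset":[0.038,0.013,0.012],"twist":1.2},{"offset":[0.038,0.013,0.011],"twist":1.3},{"offset":[0.038,0.012,0.012],"twist":1.2},{"offset":[0.039,0.011,0.011],"twist":1.3},{"offset":[0.039,0.011,0.012],"twist":1.2}]
[{"offset":[0,0,0.033],"twist":0},{"offset":[0,0,0.034],"twist":0},{"offset":[0,0,0.033],"twist":0},{"offset":[0,0,0.014],"twist":0},{"offset":[0,0,0.015],"twist":0}]
end [546.4 331.  180.9] 110.4 rows 15
```

>>> {"op": "play_rows", "data": {
  "commands": [
    {"offset": [0.036, 0.018, 0.011], "twist": 1.3},
    {"offset": [0.037, 0.017, 0.012], "twist": 1.2},
    {"offset": [0.037, 0.016, 0.011], "twist": 1.3},
    {"offset": [0.037, 0.015, 0.012], "twist": 1.2},
    {"offset": [0.038, 0.015, 0.011], "twist": 1.3}
  ],
  "jaw": 110
}}

```text
time: 25.35
tool_pos: [569.0, 132.8, 360.7]
tcp_rot: [-3.14, -0.0, 2.034]
contact_force: [0.3, -0.6, -0.2]
grip_width: 52.0
```

>>> {"op": "play_rows", "data": {
  "commands": [
    {"offset": [0.038, 0.013, 0.012], "twist": 1.2},
    {"offset": [0.038, 0.013, 0.011], "twist": 1.3},
    {"offset": [0.038, 0.012, 0.012], "twist": 1.2},
    {"offset": [0.039, 0.011, 0.011], "twist": 1.3},
    {"offset": [0.039, 0.011, 0.012], "twist": 1.2}
  ]
}}

```text
time: 25.85
tool_pos: [545.2, 332.8, 302.7]
tcp_rot: [-3.141, 0.0, 1.926]
contact_force: [0.7, 0.3, -0.8]
grip_width: 51.9
```

>>> {"op": "play_rows", "data": {
  "commands": [
    {"offset": [0, 0, 0], "twist": 0},
    {"offset": [0, 0, 0], "twist": 0}
  ]
}}

```text
time: 26.05
tool_pos: [545.2, 331.9, 302.6]
tcp_rot: [-3.139, 0.001, 1.929]
contact_force: [-0.4, -0.4, 0.7]
grip_width: 52.4
```

```bash
python3 - <<'E'
from h import *
st(); c,im=snap('wrist','w5',(180,110,440,310),3)
E
```

```text
t 26.05 pos [545.2 331.9 302.6] rot [-3.1394e+00  7.0000e-04  1.9294e+00] F [-0.4 -0.4  0.7] w 52.4
```

```bash
python3 - <<'E'
from h import *
c=cam('wrist'); f=lambda x,y:((x+.5)/3-.5+180,(y+.5)/3-.5+110)
for z,q in((28,(386,237)),(28,(475,237)),(0,(386,209)),(0,(475,209)),(28,(393,588)),(28,(469,588))): print(z,onz(c,*f(*q),z).round(1))
E
```

```text
28 [529.1 339.4  28. ]
28 [554.8 348.9  28. ]
0 [526.9 341.8   0. ]
0 [555.1 352.3   0. ]
28 [573.7 221.7  28. ]
28 [598.5 231.   28. ]
```

>>> {"op": "play_rows", "data": {
  "commands": [
    {"offset": [0, 0, 0.04], "twist": 0},
    {"offset": [0, 0, 0.04], "twist": 0},
    {"offset": [0, 0, 0.028], "twist": 0},
    {"offset": [0, 0, 0.012], "twist": 0},
    {"offset": [0, 0, 0], "twist": 0}
  ],
  "jaw": 140
}}

```text
time: 26.6
tool_pos: [545.9, 329.9, 182.9]
tcp_rot: [-3.139, 0.0, 1.926]
contact_force: [-0.5, -0.0, -0.0]
grip_width: 41.4
```

>>> {"op": "play_rows", "data": {
  "commands": [
    {"offset": [0, 0, 0], "twist": 0},
    {"offset": [0, 0, 0], "twist": 0},
    {"offset": [0, 0, 0], "twist": 0},
    {"offset": [0, 0, 0], "twist": 0},
    {"offset": [0, 0, 0], "twist": 0}
  ],
  "jaw": 200
}}

```text
time: 27.1
tool_pos: [546.4, 331.3, 186.2]
tcp_rot: [3.138, 0.0, 1.927]
contact_force: [0.7, -1.8, 7.0]
grip_width: 27.4
```

```bash
python3 - <<'E'
from h import *
s=st(); z=s['tool_pos'][2]
plan([(546,331,z+30,110.4,30),(485,264,z+30,104,40),(485,264,z+4,104,14)])
E
```

```text
t 27.10 pos [546.4 331.3 186.2] rot [3.1380e+00 2.0000e-04 1.9272e+00] F [ 0.7 -1.8  7. ] w 27.4
[{"offset":[0,0,-0.015],"twist":0},{"offset":[0,0,-0.015],"twist":0},{"offset":[-0.014,-0.027,0],"twist":2.1},{"offset":[-0.015,-0.026,0],"twist":2.2},{"offset":[-0.016,-0.026,0],"twist":2.1}]
[{"offset":[0,0,0.013],"twist":0},{"offset":[0,0,0.013],"twist":0}]
end [485.5 263.7 190.2] 104.0 rows 7
```

>>> {"op": "play_rows", "data": {
  "commands": [
    {"offset": [0, 0, -0.015], "twist": 0},
    {"offset": [0, 0, -0.015], "twist": 0},
    {"offset": [-0.014, -0.027, 0], "twist": 2.1},
    {"offset": [-0.015, -0.026, 0], "twist": 2.2},
    {"offset": [-0.016, -0.026, 0], "twist": 2.1}
  ]
}}

```text
time: 27.6
tool_pos: [484.1, 263.2, 215.6]
tcp_rot: [3.14, -0.0, 1.814]
contact_force: [0.9, -0.0, -0.6]
grip_width: 27.8
```

>>> {"op": "play_rows", "data": {
  "commands": [
    {"offset": [0, 0, 0], "twist": 0},
    {"offset": [0, 0, 0.013], "twist": 0},
    {"offset": [0, 0, 0.01], "twist": 0},
    {"offset": [0, 0, 0.0], "twist": 0}
  ]
}}

```text
time: 28.0
tool_pos: [484.7, 263.9, 189.4]
tcp_rot: [-3.139, 0.0, 1.816]
contact_force: [-0.6, -0.1, -1.2]
grip_width: 27.6
```

>>> {"op": "play_rows", "data": {
  "commands": [
    {"offset": [-0.004, 0, 0.002], "twist": 0},
    {"offset": [-0.004, 0, 0.001], "twist": 0},
    {"offset": [0, 0, 0], "twist": 0}
  ],
  "jaw": 178
}}

```text
time: 28.3
tool_pos: [487.0, 255.4, 188.0]
tcp_rot: [-3.141, 0.0, 1.815]
contact_force: [-0.4, 0.2, -0.9]
grip_width: 27.9
```

>>> {"op": "play_rows", "data": {
  "commands": [
    {"offset": [-0.003, 0, 0], "twist": 0},
    {"offset": [-0.003, 0, 0], "twist": 0}
  ]
}}

```text
time: 28.5
tool_pos: [488.3, 249.9, 188.4]
tcp_rot: [3.141, 0.0, 1.815]
contact_force: [-0.5, -0.4, -0.5]
grip_width: 27.6
```

>>> {"op": "play_rows", "data": {
  "commands": [
    {"offset": [-0.002, 0, 0], "twist": 0},
    {"offset": [-0.002, 0, 0], "twist": 0}
  ]
}}

```text
time: 28.7
tool_pos: [489.1, 246.6, 188.4]
tcp_rot: [3.141, -0.002, 1.814]
contact_force: [-3.9, 12.2, -0.0]
grip_width: 28.0
```

>>> {"op": "play_rows", "data": {
  "commands": [
    {"offset": [-0.001, 0, -0.005], "twist": 0},
    {"offset": [-0.001, 0, -0.006], "twist": 0},
    {"offset": [-0.001, 0, -0.006], "twist": 0}
  ]
}}

```text
time: 29.0
tool_pos: [489.6, 244.0, 205.4]
tcp_rot: [3.141, -0.002, 1.815]
contact_force: [-1.1, 5.1, -0.8]
grip_width: 27.7
```

>>> {"op": "play_rows", "data": {
  "commands": [
    {"offset": [-0.002, 0, -0.006], "twist": 0},
    {"offset": [-0.002, 0, -0.006], "twist": 0},
    {"offset": [-0.0025, 0, -0.006], "twist": 0}
  ]
}}

```text
time: 29.3
tool_pos: [491.1, 238.0, 223.7]
tcp_rot: [3.141, -0.002, 1.815]
contact_force: [-2.6, 6.7, 0.6]
grip_width: 28.0
```

>>> {"op": "play_rows", "data": {
  "commands": [
    {"offset": [-0.003, 0, -0.006], "twist": 0},
    {"offset": [-0.003, 0, -0.006], "twist": 0},
    {"offset": [-0.0035, 0, -0.006], "twist": 0}
  ]
}}

```text
time: 29.6
tool_pos: [493.4, 228.8, 241.9]
tcp_rot: [3.141, -0.003, 1.815]
contact_force: [-2.2, 7.6, 2.2]
grip_width: 27.9
```

>>> {"op": "play_rows", "data": {
  "commands": [
    {"offset": [-0.004, 0, -0.006], "twist": 0},
    {"offset": [-0.004, 0, -0.006], "twist": 0},
    {"offset": [-0.0045, 0, -0.006], "twist": 0}
  ]
}}

```text
time: 29.9
tool_pos: [496.5, 216.4, 260.0]
tcp_rot: [3.141, -0.002, 1.815]
contact_force: [-1.3, 4.5, 1.9]
grip_width: 27.5
```

>>> {"op": "play_rows", "data": {
  "commands": [
    {"offset": [-0.0045, 0, -0.005], "twist": 0},
    {"offset": [-0.0045, 0, -0.005], "twist": 0},
    {"offset": [-0.005, 0, -0.005], "twist": 0}
  ]
}}

```text
time: 30.2
tool_pos: [500.0, 202.4, 274.9]
tcp_rot: [3.141, -0.001, 1.815]
contact_force: [-0.7, 3.5, 1.4]
grip_width: 28.0
```

>>> {"op": "play_rows", "data": {
  "commands": [
    {"offset": [-0.005, 0, -0.0045], "twist": 0},
    {"offset": [-0.005, 0, -0.004], "twist": 0}
  ]
}}

```text
time: 30.4
tool_pos: [502.6, 192.3, 283.4]
tcp_rot: [3.141, -0.001, 1.815]
contact_force: [-1.9, 5.3, 3.7]
grip_width: 27.7
```

>>> {"op": "play_rows", "data": {
  "commands": [
    {"offset": [-0.0055, 0, -0.004], "twist": 0},
    {"offset": [-0.0055, 0, -0.0035], "twist": 0}
  ]
}}

```text
time: 30.6
tool_pos: [505.3, 181.3, 290.7]
tcp_rot: [3.141, -0.0, 1.815]
contact_force: [-0.9, 3.0, 2.9]
grip_width: 27.7
```

>>> {"op": "play_rows", "data": {
  "commands": [
    {"offset": [-0.006, 0, -0.003], "twist": 0},
    {"offset": [-0.006, 0, -0.003], "twist": 0}
  ]
}}

```text
time: 30.8
tool_pos: [508.3, 169.5, 296.6]
tcp_rot: [3.141, 0.0, 1.815]
contact_force: [-1.6, 3.4, 4.9]
grip_width: 27.7
```

>>> {"op": "play_rows", "data": {
  "commands": [
    {"offset": [-0.006, 0, -0.003], "twist": 0},
    {"offset": [-0.006, 0, -0.0025], "twist": 0}
  ]
}}

```text
time: 31.0
tool_pos: [511.2, 157.6, 301.6]
tcp_rot: [-3.141, 0.001, 1.815]
contact_force: [0.4, 2.2, 0.9]
grip_width: 28.0
```

```bash
python3 - <<'E'
from h import *
st(); c,im=snap('scene','s30',(230,80,400,220),4)
E
```

```text
t 31.00 pos [511.2 157.6 301.6] rot [-3.1413e+00  5.0000e-04  1.8153e+00] F [0.4 2.2 0.9] w 28.0
```

>>> {"op": "play_rows", "data": {
  "commands": [
    {"offset": [-0.0065, 0, 0.001], "twist": 0},
    {"offset": [-0.0065, 0, -0.0005], "twist": 0}
  ]
}}

```text
time: 31.25
tool_pos: [514.4, 145.9, 302.9]
tcp_rot: [3.139, -0.001, 1.815]
contact_force: [-4.0, 5.5, 17.9]
grip_width: 27.8
```

>>> {"op": "play_rows", "data": {
  "commands": [
    {"offset": [-0.0065, 0, -0.0005], "twist": 0},
    {"offset": [-0.006, 0, -0.0005], "twist": 0}
  ]
}}

```text
time: 31.45
tool_pos: [517.4, 133.5, 304.1]
tcp_rot: [3.139, 0.0, 1.815]
contact_force: [-4.2, 3.1, 15.3]
grip_width: 28.0
```

>>> {"op": "play_rows", "data": {
  "commands": [
    {"offset": [-0.006, 0, 0], "twist": 0},
    {"offset": [-0.003, 0, 0], "twist": 0}
  ]
}}

```text
time: 31.65
tool_pos: [519.7, 124.4, 304.1]
tcp_rot: [3.139, 0.001, 1.815]
contact_force: [-4.3, 2.1, 16.9]
grip_width: 27.9
```

```bash
python3 - <<'E'
from h import *
st(); c,im=snap('scene','s31',(230,80,400,220),4); snap('side','d31',(180,80,450,320),2.5)
E
```

```text
t 31.65 pos [519.7 124.4 304.1] rot [3.1393e+00 8.0000e-04 1.8152e+00] F [-4.3  2.1 16.9] w 27.9
```

```bash
python3 - <<'E'
from h import *
plan([(518,130,372,104,25),(586,69,374,62.8,40)])
E
```

```text
[{"offset":[0.002,0,-0.023],"twist":0},{"offset":[0.002,0,-0.022],"twist":0},{"offset":[0.002,0,-0.023],"twist":0},{"offset":[-0.015,0.01,0],"twist":8.2},{"offset":[-0.014,0.012,-0.001],"twist":8.3}]
[{"offset":[-0.011,0.014,0],"twist":8.2},{"offset":[-0.01,0.016,-0.001],"twist":8.2},{"offset":[-0.007,0.017,0],"twist":8.3}]
end [586.1  68.7 374.1] 62.8 rows 8
```

>>> {"op": "play_rows", "data": {
  "commands": [
    {"offset": [0, 0, 0], "twist": 0},
    {"offset": [0, 0, 0], "twist": 0}
  ],
  "jaw": 200
}}

```text
time: 31.95
tool_pos: [519.6, 124.5, 304.1]
tcp_rot: [3.139, 0.001, 1.815]
contact_force: [-3.5, 0.5, 16.8]
grip_width: 27.8
```

>>> {"op": "play_rows", "data": {
  "commands": [
    {"offset": [0.002, 0, -0.023], "twist": 0},
    {"offset": [0.002, 0, -0.022], "twist": 0},
    {"offset": [0.002, 0, -0.023], "twist": 0},
    {"offset": [-0.015, 0.01, 0], "twist": 8.2},
    {"offset": [-0.014, 0.012, -0.001], "twist": 8.3}
  ]
}}

```text
time: 32.45
tool_pos: [544.8, 105.3, 371.5]
tcp_rot: [3.141, 0.001, 1.523]
contact_force: [0.7, -0.9, -1.4]
grip_width: 27.8
```

>>> {"op": "play_rows", "data": {
  "commands": [
    {"offset": [-0.011, 0.014, 0], "twist": 8.2},
    {"offset": [-0.01, 0.016, -0.001], "twist": 8.2},
    {"offset": [-0.007, 0.017, 0], "twist": 8.3},
    {"offset": [0, 0, 0], "twist": 0},
    {"offset": [0, 0, 0], "twist": 0}
  ]
}}

```text
time: 32.95
tool_pos: [585.6, 68.9, 371.3]
tcp_rot: [-3.14, 0.001, 1.098]
contact_force: [-0.0, 0.8, -0.5]
grip_width: 27.6
```

```bash
python3 - <<'E'
from h import *
st(); c,im=snap('scene','s32',(240,90,390,230),4); snap('side','d32',(200,70,400,270),3)
E
```

```text
t 32.95 pos [585.6  68.9 371.3] rot [-3.1401e+00  1.4000e-03  1.0984e+00] F [-0.   0.8 -0.5] w 27.6
```

```bash
python3 - <<'E'
from h import *
so=(240,90,4);do=(200,70,3)
t=tri2((402,352),(278,371),so,do); h=tri2((405,408),(272,421),so,do); print('tip',t,'hole',h,'diff',h-t)
s=st(); print(t[:2]-s['tool_pos'][:2])
y=s['tcp_rot'][2]; print('tip offset tool x',np.cos(y)*(t-s['tool_pos'])[0]+np.sin(y)*(t-s['tool_pos'])[1],'pivot z',s['tool_pos'][2]-165)
E
```

```text
tip [583.20251887  68.03305066  86.0497561 ] hole [587.18409242  69.6362741   37.23019156] diff [  3.98157355   1.60322344 -48.81956454]
t 33.05 pos [585.3  69.6 371.8] rot [-3.1406e+00  9.0000e-04  1.0988e+00] F [-0.8  0.4 -1.3] w 28.2
[-2.09471888 -1.55298269]
tip offset tool x -2.335572099965474 pivot z 206.7657332621983
```

```bash
python3 - <<'E'
from h import *
D=cam('side');S=cam('scene')
for z in (86,150,206): print(z,(proj(D,(584,69,z))-[200,70])*3,(proj(S,(584,69,z))-[240,90])*4)
so=(240,90,4);do=(200,70,3)
# tail end face corners? scene/side : centre axis near top
print(tri2((425,225),(234,212),so,do), tri2((409,338),(270,358),so,do))
E
```

```text
86 [273.8476622  370.10763423] [400.91842626 350.35584273]
150 [272.06967628 297.30719228] [403.46926395 273.999447  ]
206 [270.37841732 228.05782503] [405.83534554 203.17351298]
[608.3080765   64.59008568 202.97480739] [587.02859624  70.96300281  97.72092355]
```

```bash
python3 - <<'E'
import cv2
a=cv2.imread('pics/s32_raw.png');b=cv2.imread('pics/d32_raw.png')
x=cv2.resize(a[115:190,325:385],None,fx=7,fy=7,interpolation=cv2.INTER_CUBIC);y=cv2.resize(b[120:205,260:320],None,fx=6.2,fy=6.2,interpolation=cv2.INTER_CUBIC)
import numpy as np
c=np.zeros((530,800,3),np.uint8);c[:x.shape[0],:x.shape[1]]=x;c[:y.shape[0],425:425+y.shape[1]]=y[:,:375];c=cv2.convertScaleAbs(c,alpha=1.5,beta=20);cv2.imwrite('pics/z32.png',c)
E
python3 - <<'E'
from h import *
p=st()['tool_pos']
plan([(p[0]+4,p[1]+1.6,p[2],62.8,40),(p[0]+4,p[1]+1.6,p[2]-47,62.8,12),(p[0]+4,p[1]+1.6,p[2]-53,62.8,3)],dec=4)
E
```

```text
t 33.05 pos [585.3  69.6 371.8] rot [-3.1406e+00  9.0000e-04  1.0988e+00] F [-0.8  0.4 -1.3] w 28.2
[{"offset":[0.0032,0.0028,0],"twist":0.2},{"offset":[0,0,0.0118],"twist":0},{"offset":[0,0,0.0117],"twist":0},{"offset":[0,0,0.0118],"twist":0},{"offset":[0,0,0.0117],"twist":0}]
[{"offset":[0,0,0.002],"twist":0},{"offset":[0,0,0.002],"twist":0},{"offset":[0,0,0.002],"twist":0}]
end [589.2  71.2 318.8] 62.8 rows 8
```

>>> {"op": "play_rows", "data": {
  "commands": [
    {"offset": [0.0032, 0.0028, 0], "twist": 0},
    {"offset": [0, 0, 0.012], "twist": 0},
    {"offset": [0, 0, 0.012], "twist": 0},
    {"offset": [0, 0, 0.012], "twist": 0},
    {"offset": [0, 0, 0.009], "twist": 0}
  ]
}}

```text
time: 33.55
tool_pos: [589.4, 71.0, 325.3]
tcp_rot: [-3.14, 0.001, 1.097]
contact_force: [-0.1, 0.7, -0.5]
grip_width: 27.6
```

>>> {"op": "play_rows", "data": {
  "commands": [
    {"offset": [0, 0, 0.003], "twist": 0},
    {"offset": [0, 0, 0.002], "twist": 0},
    {"offset": [0, 0, 0.002], "twist": 0}
  ]
}}

```text
time: 33.85
tool_pos: [589.8, 70.9, 320.4]
tcp_rot: [3.142, -0.0, 1.096]
contact_force: [-2.2, 0.9, 1.2]
grip_width: 27.7
```

```bash
python3 - <<'E'
from h import *
st(); c,im=snap('scene','s33',(240,90,390,230),4); snap('side','d33',(200,70,400,270),3)
E
```

```text
t 33.85 pos [589.8  70.9 320.4] rot [ 3.1416e+00 -2.0000e-04  1.0962e+00] F [-2.2  0.9  1.2] w 27.7
```

>>> {"op": "play_rows", "data": {
  "commands": [
    {"offset": [-0.003, 0, 0.002], "twist": 0},
    {"offset": [-0.003, 0, 0.002], "twist": 0}
  ]
}}

```text
time: 34.15
tool_pos: [586.8, 66.2, 316.8]
tcp_rot: [-3.141, -0.002, 1.096]
contact_force: [-0.9, 4.9, 2.2]
grip_width: 27.8
```

>>> {"op": "play_rows", "data": {
  "commands": [
    {"offset": [-0.003, 0, 0.002], "twist": 0},
    {"offset": [-0.003, 0, 0.002], "twist": 0}
  ]
}}

```text
time: 34.35
tool_pos: [583.9, 60.8, 312.6]
tcp_rot: [-3.141, -0.002, 1.096]
contact_force: [-0.4, 5.0, 2.2]
grip_width: 27.5
```

```bash
python3 - <<'E'
from h import *
st(); c,im=snap('scene','s34',(240,90,390,230),4); snap('side','d34',(200,70,400,270),3)
E
```

```text
t 34.35 pos [583.9  60.8 312.6] rot [-3.1407e+00 -1.8000e-03  1.0962e+00] F [-0.4  5.   2.2] w 27.5
```

>>> {"op": "play_rows", "data": {
  "commands": [
    {"offset": [-0.003, 0, 0.002], "twist": 0},
    {"offset": [-0.003, 0, 0.002], "twist": 0}
  ]
}}

```text
time: 34.65
tool_pos: [581.3, 55.4, 308.5]
tcp_rot: [-3.141, -0.001, 1.096]
contact_force: [-2.8, 4.7, 2.6]
grip_width: 27.6
```

>>> {"op": "play_rows", "data": {
  "commands": [
    {"offset": [-0.001, 0, 0.002], "twist": 0},
    {"offset": [-0.001, 0, 0.002], "twist": 0}
  ]
}}

```text
time: 34.85
tool_pos: [580.5, 53.4, 306.4]
tcp_rot: [3.141, -0.001, 1.096]
contact_force: [-8.6, 1.7, 23.7]
grip_width: 27.6
```

```bash
python3 - <<'E'
from h import *
st(); c,im=snap('scene','s35',(240,90,390,230),4); snap('side','d35',(200,70,400,270),3)
E
```

```text
t 34.85 pos [580.5  53.4 306.4] rot [ 3.1407e+00 -1.1000e-03  1.0963e+00] F [-8.6  1.7 23.7] w 27.6
```

>>> {"op": "play_rows", "data": {
  "commands": [
    {"offset": [0, 0, 0], "twist": 0},
    {"offset": [0, 0, 0], "twist": 0},
    {"offset": [0, 0, 0], "twist": 0}
  ],
  "jaw": 150
}}

```text
time: 35.25
tool_pos: [580.8, 52.8, 304.1]
tcp_rot: [3.141, 0.0, 1.096]
contact_force: [-0.3, 0.4, 0.0]
grip_width: 37.7
```

>>> {"op": "play_rows", "data": {
  "commands": [
    {"offset": [0, 0, -0.03], "twist": 0},
    {"offset": [0, 0, -0.04], "twist": 0},
    {"offset": [0, 0, -0.04], "twist": 0}
  ]
}}

```text
time: 35.55
tool_pos: [580.7, 52.9, 414.8]
tcp_rot: [-3.141, 0.001, 1.096]
contact_force: [1.0, 0.2, -1.1]
grip_width: 38.0
```

```bash
python3 - <<'E'
from h import *
st(); c,im=snap('scene','s36',(240,90,390,230),4); snap('side','d36',(200,70,400,270),3)
E
```

```text
t 35.55 pos [580.7  52.9 414.8] rot [-3.1406e+00  1.1000e-03  1.0960e+00] F [ 1.   0.2 -1.1] w 38.0
```

```bash
python3 - <<'E'
from h import *
plan([(379.5,366,303,99.4)])
E
```

```text
[{"offset":[0.021,-0.036,0.013],"twist":-4.1},{"offset":[0.023,-0.034,0.013],"twist":-4},{"offset":[0.025,-0.033,0.013],"twist":-4.1},{"offset":[0.028,-0.03,0.013],"twist":-4.1},{"offset":[0.03,-0.029,0.013],"twist":-4}]
[{"offset":[0.032,-0.026,0.013],"twist":-4.1},{"offset":[0.034,-0.025,0.013],"twist":-4.1},{"offset":[0.035,-0.021,0.013],"twist":-4},{"offset":[0.037,-0.019,0.013],"twist":-4.1}]
end [379.9 366.4 303.1] 99.4 rows 9
```

>>> {"op": "play_rows", "data": {
  "commands": [
    {"offset": [0.021, -0.036, 0.008], "twist": -4.1},
    {"offset": [0.023, -0.034, 0.013], "twist": -4},
    {"offset": [0.025, -0.033, 0.013], "twist": -4.1},
    {"offset": [0.028, -0.03, 0.013], "twist": -4.1},
    {"offset": [0.03, -0.029, 0.013], "twist": -4}
  ],
  "jaw": 110
}}

```text
time: 36.15
tool_pos: [467.4, 227.9, 353.1]
tcp_rot: [-3.142, 0.0, 1.453]
contact_force: [0.5, 0.9, -0.4]
grip_width: 52.0
```

>>> {"op": "play_rows", "data": {
  "commands": [
    {"offset": [0.032, -0.026, 0.013], "twist": -4.1},
    {"offset": [0.034, -0.025, 0.013], "twist": -4.1},
    {"offset": [0.035, -0.021, 0.013], "twist": -4},
    {"offset": [0.037, -0.019, 0.018], "twist": -4.1},
    {"offset": [0, 0, 0], "twist": 0}
  ]
}}

```text
time: 36.65
tool_pos: [375.8, 369.1, 294.3]
tcp_rot: [-3.137, 0.002, 1.742]
contact_force: [0.4, -1.2, 0.3]
grip_width: 52.5
```

>>> {"op": "play_rows", "data": {
  "commands": [
    {"offset": [0, 0, 0], "twist": 0},
    {"offset": [0, 0, 0], "twist": 0}
  ]
}}

```text
time: 36.85
tool_pos: [379.6, 366.0, 297.2]
tcp_rot: [3.141, 0.0, 1.734]
contact_force: [0.3, 0.3, 0.5]
grip_width: 52.1
```

```bash
python3 - <<'E'
from h import *
st(); c,im=snap('wrist','w6',(180,110,440,310),3)
E
```

```text
t 36.85 pos [379.6 366.  297.2] rot [3.1411e+00 4.0000e-04 1.7339e+00] F [0.3 0.3 0.5] w 52.1
```

```bash
python3 - <<'E'
from h import *
c=cam('wrist'); f=lambda x,y:((x+.5)/3-.5+180,(y+.5)/3-.5+110)
for z,q in((28,(370,248)),(28,(461,248)),(0,(368,219)),(0,(461,219))): print(z,onz(c,*f(*q),z).round(1))
t=(onz(c,*f(370,248),28)+onz(c,*f(461,248),28))/2
s=st();d=t-s['tool_pos'];y=s['tcp_rot'][2];print('tail in tool x,y',np.cos(y)*d[0]+np.sin(y)*d[1],np.sin(y)*d[0]-np.cos(y)*d[1])
E
```

```text
28 [361.6 374.9  28. ]
28 [388.7 379.3  28. ]
0 [358.8 377.3   0. ]
0 [389.3 382.3   0. ]
t 36.90 pos [379.9 365.8 297.4] rot [3.1408e+00 1.0000e-04 1.7332e+00] F [ 0.3 -0.8  0.1] w 51.9
tail in tool x,y 11.960387591289537 -2.796495542752098
```

>>> {"op": "play_rows", "data": {
  "commands": [
    {"offset": [0, -0.003, 0.04], "twist": 0},
    {"offset": [0, 0, 0.04], "twist": 0},
    {"offset": [0, 0, 0.025], "twist": 0},
    {"offset": [0, 0, 0.01], "twist": 0},
    {"offset": [0, 0, 0], "twist": 0}
  ],
  "jaw": 140
}}

```text
time: 37.4
tool_pos: [376.6, 365.3, 181.6]
tcp_rot: [-3.14, 0.001, 1.733]
contact_force: [-1.1, 0.9, 1.0]
grip_width: 41.7
```

>>> {"op": "play_rows", "data": {
  "commands": [
    {"offset": [0, 0, 0], "twist": 0},
    {"offset": [0, 0, 0], "twist": 0},
    {"offset": [0, 0, 0], "twist": 0},
    {"offset": [0, 0, 0], "twist": 0},
    {"offset": [0, 0, 0], "twist": 0}
  ],
  "jaw": 200
}}

```text
time: 37.9
tool_pos: [376.6, 366.3, 183.7]
tcp_rot: [3.139, -0.001, 1.735]
contact_force: [0.3, -1.3, 6.2]
grip_width: 28.1
```

```bash
python3 - <<'E'
from h import *
s=st(); z=s['tool_pos'][2];x,y=s['tool_pos'][:2]
plan([(x,y,z+30,99.4,30),(485,258,z+30,104,40),(485,258,z+5,104,12)])
E
```

```text
t 37.90 pos [376.6 366.3 183.7] rot [ 3.1387e+00 -1.0000e-03  1.7352e+00] F [ 0.3 -1.3  6.2] w 28.1
[{"offset":[0,0,-0.03],"twist":0},{"offset":[-0.031,0.022,0],"twist":-1.1},{"offset":[-0.032,0.022,0],"twist":-1.2},{"offset":[-0.032,0.021,0],"twist":-1.1},{"offset":[-0.032,0.02,0],"twist":-1.2}]
[{"offset":[0,0,0.008],"twist":0},{"offset":[0,0,0.009],"twist":0},{"offset":[0,0,0.008],"twist":0}]
end [484.5 258.1 188.7] 104.0 rows 8
```

>>> {"op": "play_rows", "data": {
  "commands": [
    {"offset": [0, 0, -0.03], "twist": 0},
    {"offset": [-0.031, 0.022, 0], "twist": -1.1},
    {"offset": [-0.032, 0.022, 0], "twist": -1.2},
    {"offset": [-0.032, 0.021, 0], "twist": -1.1},
    {"offset": [-0.032, 0.02, 0], "twist": -1.2}
  ]
}}

```text
time: 38.4
tool_pos: [484.8, 256.8, 212.8]
tcp_rot: [3.141, -0.0, 1.817]
contact_force: [0.2, 0.8, -0.6]
grip_width: 28.0
```

>>> {"op": "play_rows", "data": {
  "commands": [
    {"offset": [0.002, 0, 0.0], "twist": 0},
    {"offset": [0, 0, 0.013], "twist": 0},
    {"offset": [0, 0, 0.008], "twist": 0},
    {"offset": [0, 0, 0.002], "twist": 0},
    {"offset": [0, 0, 0.0], "twist": 0}
  ]
}}

```text
time: 38.9
tool_pos: [482.5, 260.4, 188.3]
tcp_rot: [-3.14, 0.0, 1.817]
contact_force: [-0.0, 0.6, 0.0]
grip_width: 28.1
```

>>> {"op": "play_rows", "data": {
  "commands": [
    {"offset": [-0.004, 0.002, 0.002], "twist": 0},
    {"offset": [-0.002, 0, 0.001], "twist": 0},
    {"offset": [0, 0, 0], "twist": 0}
  ],
  "jaw": 178
}}

```text
time: 39.2
tool_pos: [486.9, 254.1, 186.2]
tcp_rot: [3.142, 0.0, 1.815]
contact_force: [-0.0, 0.3, -0.3]
grip_width: 27.7
```

>>> {"op": "play_rows", "data": {
  "commands": [
    {"offset": [-0.003, 0, 0], "twist": 0},
    {"offset": [-0.002, 0, 0], "twist": 0}
  ]
}}

```text
time: 39.4
tool_pos: [487.9, 250.3, 186.5]
tcp_rot: [3.141, -0.002, 1.814]
contact_force: [-4.0, 14.7, 0.1]
grip_width: 28.1
```

>>> {"op": "play_rows", "data": {
  "commands": [
    {"offset": [-0.002, 0, 0], "twist": 0},
    {"offset": [-0.002, 0, 0], "twist": 0}
  ]
}}

```text
time: 39.6
tool_pos: [488.2, 248.3, 186.7]
tcp_rot: [3.14, -0.006, 1.813]
contact_force: [-6.8, 22.0, -0.6]
grip_width: 27.8
```

>>> {"op": "play_rows", "data": {
  "commands": [
    {"offset": [0, 0, -0.005], "twist": 0},
    {"offset": [-0.001, 0, -0.006], "twist": 0},
    {"offset": [-0.001, 0, -0.006], "twist": 0}
  ]
}}

```text
time: 39.9
tool_pos: [488.8, 245.1, 203.5]
tcp_rot: [-3.142, -0.003, 1.815]
contact_force: [-3.1, 9.5, -0.6]
grip_width: 28.5
```

>>> {"op": "play_rows", "data": {
  "commands": [
    {"offset": [-0.002, 0, -0.006], "twist": 0},
    {"offset": [-0.002, 0, -0.006], "twist": 0},
    {"offset": [-0.0025, 0, -0.006], "twist": 0}
  ]
}}

```text
time: 40.2
tool_pos: [490.5, 238.7, 221.8]
tcp_rot: [3.141, -0.003, 1.815]
contact_force: [-3.1, 9.9, 0.8]
grip_width: 27.6
```

>>> {"op": "play_rows", "data": {
  "commands": [
    {"offset": [-0.003, 0, -0.006], "twist": 0},
    {"offset": [-0.003, 0, -0.006], "twist": 0},
    {"offset": [-0.0035, 0, -0.006], "twist": 0}
  ]
}}

```text
time: 40.5
tool_pos: [492.8, 229.4, 240.0]
tcp_rot: [3.141, -0.003, 1.815]
contact_force: [-3.9, 8.1, 2.5]
grip_width: 28.1
```

>>> {"op": "play_rows", "data": {
  "commands": [
    {"offset": [-0.004, 0, -0.006], "twist": 0},
    {"offset": [-0.004, 0, -0.006], "twist": 0},
    {"offset": [-0.0045, 0, -0.006], "twist": 0}
  ]
}}

```text
time: 40.8
tool_pos: [495.9, 216.9, 258.0]
tcp_rot: [3.141, -0.003, 1.815]
contact_force: [-2.9, 6.1, 2.6]
grip_width: 28.0
```

>>> {"op": "play_rows", "data": {
  "commands": [
    {"offset": [-0.0045, 0, -0.005], "twist": 0},
    {"offset": [-0.0045, 0, -0.005], "twist": 0},
    {"offset": [-0.005, 0, -0.005], "twist": 0}
  ]
}}

```text
time: 41.1
tool_pos: [499.4, 203.0, 272.9]
tcp_rot: [3.141, -0.002, 1.815]
contact_force: [-2.2, 3.2, 2.0]
grip_width: 27.8
```

>>> {"op": "play_rows", "data": {
  "commands": [
    {"offset": [-0.005, 0, -0.0045], "twist": 0},
    {"offset": [-0.005, 0, -0.004], "twist": 0}
  ]
}}

```text
time: 41.3
tool_pos: [501.9, 193.0, 281.5]
tcp_rot: [3.141, -0.002, 1.815]
contact_force: [-2.1, 4.5, 3.3]
grip_width: 27.9
```

>>> {"op": "play_rows", "data": {
  "commands": [
    {"offset": [-0.0055, 0, -0.004], "twist": 0},
    {"offset": [-0.0055, 0, -0.0035], "twist": 0}
  ]
}}

```text
time: 41.5
tool_pos: [504.7, 182.1, 288.8]
tcp_rot: [3.141, -0.001, 1.815]
contact_force: [-2.0, 2.9, 3.6]
grip_width: 27.9
```

>>> {"op": "play_rows", "data": {
  "commands": [
    {"offset": [-0.006, 0, -0.003], "twist": 0},
    {"offset": [-0.006, 0, -0.003], "twist": 0}
  ]
}}

```text
time: 41.7
tool_pos: [507.7, 170.3, 294.8]
tcp_rot: [3.142, -0.001, 1.815]
contact_force: [-2.8, 3.1, 4.0]
grip_width: 28.0
```

>>> {"op": "play_rows", "data": {
  "commands": [
    {"offset": [-0.006, 0, -0.0025], "twist": 0},
    {"offset": [-0.006, 0, -0.002], "twist": 0}
  ]
}}

```text
time: 41.9
tool_pos: [510.6, 158.4, 299.3]
tcp_rot: [-3.142, -0.0, 1.815]
contact_force: [-3.3, 2.5, 6.0]
grip_width: 27.8
```

>>> {"op": "play_rows", "data": {
  "commands": [
    {"offset": [-0.006, 0, -0.001], "twist": 0},
    {"offset": [-0.006, 0, -0.001], "twist": 0}
  ]
}}

```text
time: 42.1
tool_pos: [513.6, 146.9, 301.9]
tcp_rot: [3.141, -0.0, 1.815]
contact_force: [-3.5, 3.4, 11.2]
grip_width: 27.9
```

```bash
python3 - <<'E'
from h import *
st(); c,im=snap('scene','s40',(230,80,400,220),4)
E
```

```text
t 42.10 pos [513.6 146.9 301.9] rot [ 3.1409e+00 -4.0000e-04  1.8151e+00] F [-3.5  3.4 11.2] w 27.9
```

>>> {"op": "play_rows", "data": {
  "commands": [
    {"offset": [-0.005, 0, -0.002], "twist": 0},
    {"offset": [-0.005, 0, -0.0015], "twist": 0}
  ]
}}

```text
time: 42.35
tool_pos: [516.0, 136.9, 304.4]
tcp_rot: [-3.141, 0.0, 1.815]
contact_force: [-1.0, 2.6, 1.1]
grip_width: 28.2
```

>>> {"op": "play_rows", "data": {
  "commands": [
    {"offset": [-0.005, 0, -0.0005], "twist": 0},
    {"offset": [-0.004, 0, 0], "twist": 0}
  ]
}}

```text
time: 42.55
tool_pos: [518.4, 128.2, 305.1]
tcp_rot: [3.141, 0.0, 1.815]
contact_force: [-2.3, 2.6, 7.1]
grip_width: 27.9
```

```bash
python3 - <<'E'
from h import *
st(); c,im=snap('scene','s41',(230,80,400,220),4); snap('side','d41',(180,80,450,320),2.5)
plan([(518,130,372,104,25),(471,10,374,93,40)])
E
```

```text
t 42.55 pos [518.4 128.2 305.1] rot [3.1411e+00 3.0000e-04 1.8151e+00] F [-2.3  2.6  7.1] w 27.9
[{"offset":[0.001,0,-0.022],"twist":0},{"offset":[0,0,-0.023],"twist":0},{"offset":[0.001,0,-0.022],"twist":0},{"offset":[-0.026,-0.019,0],"twist":2.7},{"offset":[-0.027,-0.017,-0.001],"twist":2.8}]
[{"offset":[-0.028,-0.016,0],"twist":2.7},{"offset":[-0.029,-0.015,-0.001],"twist":2.8}]
end [470.8   9.8 374.1] 93.0 rows 7
```

>>> {"op": "play_rows", "data": {
  "commands": [
    {"offset": [0, 0, 0], "twist": 0},
    {"offset": [0, 0, 0], "twist": 0},
    {"offset": [0.001, 0, -0.022], "twist": 0},
    {"offset": [0, 0, -0.023], "twist": 0},
    {"offset": [0.001, 0, -0.022], "twist": 0}
  ],
  "jaw": 200
}}

```text
time: 43.15
tool_pos: [518.0, 129.9, 372.0]
tcp_rot: [-3.141, 0.001, 1.815]
contact_force: [0.3, -0.5, -1.8]
grip_width: 27.7
```

>>> {"op": "play_rows", "data": {
  "commands": [
    {"offset": [-0.026, -0.019, 0], "twist": 2.7},
    {"offset": [-0.027, -0.017, -0.001], "twist": 2.8},
    {"offset": [-0.028, -0.016, 0], "twist": 2.7},
    {"offset": [-0.029, -0.015, -0.001], "twist": 2.8},
    {"offset": [0, 0, 0], "twist": 0}
  ]
}}

```text
time: 43.65
tool_pos: [469.7, 7.6, 373.4]
tcp_rot: [-3.141, 0.002, 1.619]
contact_force: [0.1, -0.2, -0.8]
grip_width: 27.8
```

>>> {"op": "play_rows", "data": {
  "commands": [
    {"offset": [0, 0, 0], "twist": 0}
  ]
}}

```text
time: 43.75
tool_pos: [470.7, 9.8, 373.5]
tcp_rot: [3.141, 0.001, 1.622]
contact_force: [0.4, -0.7, -0.0]
grip_width: 27.8
```

```bash
python3 - <<'E'
from h import *
st(); c,im=snap('scene','s42',(220,90,370,230),4); snap('side','d42',(270,70,470,270),3)
E
```

```text
t 43.75 pos [470.7   9.8 373.5] rot [3.1413e+00 6.0000e-04 1.6219e+00] F [ 0.4 -0.7 -0. ] w 27.8
```

```bash
python3 - <<'E'
import cv2
b=cv2.imread('pics/d42_raw.png');y=cv2.resize(b[170:225,330:390],None,fx=10,fy=10,interpolation=cv2.INTER_CUBIC);cv2.imwrite('pics/z42.png',cv2.convertScaleAbs(y,alpha=1.6,beta=20))
E
python3 - <<'E'
from h import *
so=(220,90,4);do=(330,170,10)
t=tri2((292,351),(265,304),so,do); h=tri2((289,411),(276,450),so,do); print('tip',t,'hole',h,'diff',h-t)
p=st()['tool_pos']; print(t-p)
d=h-t
plan([(p[0]+d[0],p[1]+d[1],p[2],93,40),(p[0]+d[0],p[1]+d[1],p[2]+d[2]-3,93,9)],dec=4)
E
```

```text
tip [471.77133205   2.67289416  85.80629105] hole [471.5732613   -5.33222646  38.23043437] diff [ -0.19807076  -8.00512062 -47.57585668]
t 43.85 pos [470.9  10.9 373.5] rot [3.1414e+00 2.0000e-04 1.6240e+00] F [-0.9  0.5 -1.1] w 27.6
[   0.88700783   -8.20465797 -287.70851912]
[{"offset":[-0.008,-0.0006,0],"twist":0.1},{"offset":[0,0,0.0084],"twist":0},{"offset":[0,0,0.0085],"twist":0},{"offset":[0,0,0.0084],"twist":0},{"offset":[0,0,0.0084],"twist":0}]
[{"offset":[0,0,0.0084],"twist":0},{"offset":[0,0,0.0085],"twist":0}]
end [470.7   2.9 322.9] 93.0 rows 7
```

>>> {"op": "play_rows", "data": {
  "commands": [
    {"offset": [-0.008, -0.0006, 0], "twist": 0},
    {"offset": [0, 0, 0.011], "twist": 0},
    {"offset": [0, 0, 0.011], "twist": 0},
    {"offset": [0, 0, 0.011], "twist": 0},
    {"offset": [0, 0, 0.01], "twist": 0}
  ]
}}

```text
time: 44.35
tool_pos: [470.1, 2.8, 329.2]
tcp_rot: [-3.14, -0.0, 1.624]
contact_force: [0.6, 0.6, -0.4]
grip_width: 27.8
```

>>> {"op": "play_rows", "data": {
  "commands": [
    {"offset": [0, 0, 0.003], "twist": 0},
    {"offset": [0, 0, 0.002], "twist": 0},
    {"offset": [0, 0, 0.002], "twist": 0}
  ]
}}

```text
time: 44.65
tool_pos: [470.5, 2.6, 323.7]
tcp_rot: [3.141, 0.0, 1.623]
contact_force: [-1.4, -0.5, -0.4]
grip_width: 27.8
```

```bash
python3 - <<'E'
from h import *
st(); c,im=snap('scene','s43',(220,90,370,230),4); snap('side','d43',(270,70,470,270),3)
E
```

```text
t 44.65 pos [470.5   2.6 323.7] rot [3.1410e+00 2.0000e-04 1.6234e+00] F [-1.4 -0.5 -0.4] w 27.8
```

>>> {"op": "play_rows", "data": {
  "commands": [
    {"offset": [-0.002, 0, 0.003], "twist": 0},
    {"offset": [-0.002, 0, 0.003], "twist": 0},
    {"offset": [-0.002, 0, 0.003], "twist": 0}
  ]
}}

```text
time: 45.05
tool_pos: [470.2, -3.1, 314.5]
tcp_rot: [-3.14, -0.001, 1.623]
contact_force: [-2.2, 4.8, 2.1]
grip_width: 27.5
```

>>> {"op": "play_rows", "data": {
  "commands": [
    {"offset": [-0.002, 0, 0.002], "twist": 0},
    {"offset": [-0.002, 0, 0.002], "twist": 0}
  ]
}}

```text
time: 45.25
tool_pos: [470.6, -7.4, 310.4]
tcp_rot: [-3.141, -0.0, 1.623]
contact_force: [-3.6, 2.7, 3.1]
grip_width: 28.1
```

>>> {"op": "play_rows", "data": {
  "commands": [
    {"offset": [-0.001, 0, 0.002], "twist": 0},
    {"offset": [0, 0, 0.002], "twist": 0}
  ]
}}

```text
time: 45.45
tool_pos: [471.2, -9.2, 308.6]
tcp_rot: [3.14, 0.003, 1.624]
contact_force: [-8.6, -3.1, 33.2]
grip_width: 28.0
```

```bash
python3 - <<'E'
from h import *
st(); c,im=snap('scene','s44',(220,90,370,230),4); snap('side','d44',(270,70,470,270),3)
E
```

```text
t 45.45 pos [471.2  -9.2 308.6] rot [3.1398e+00 2.7000e-03 1.6239e+00] F [-8.6 -3.1 33.2] w 28.0
```

Seated. Release and rise, then check all legs.

>>> {"op": "play_rows", "data": {
  "commands": [
    {"offset": [0, 0, 0], "twist": 0},
    {"offset": [0, 0, 0], "twist": 0},
    {"offset": [0, 0, 0], "twist": 0}
  ],
  "jaw": 150
}}

```text
time: 45.85
tool_pos: [471.2, -8.7, 306.6]
tcp_rot: [3.141, 0.001, 1.623]
contact_force: [0.0, -0.5, 0.3]
grip_width: 37.5
```

>>> {"op": "play_rows", "data": {
  "commands": [
    {"offset": [0, 0, -0.03], "twist": 0},
    {"offset": [0, 0, -0.04], "twist": 0},
    {"offset": [0, 0, -0.04], "twist": 0},
    {"offset": [0.05, 0, 0], "twist": 0},
    {"offset": [0.05, 0, 0], "twist": 0}
  ]
}}

```text
time: 46.35
tool_pos: [466.1, 91.4, 417.9]
tcp_rot: [3.138, 0.001, 1.619]
contact_force: [0.8, -0.1, -0.5]
grip_width: 38.0
```

```bash
python3 - <<'E'
from h import *
st(); c,im=snap('scene','s45',(160,160,350,300),4); snap('side','d45',(190,60,490,260),2.6)
E
```

```text
t 46.35 pos [466.1  91.4 417.9] rot [3.1378e+00 6.0000e-04 1.6193e+00] F [ 0.8 -0.1 -0.5] w 38.0
```

```bash
python3 - <<'E'
from h import *
f=lambda x,y:((x+.5)/4-.5+160,(y+.5)/4-.5+160); S=cam('scene'); g=lambda x,y:((x+.5)/2.6-.5+190,(y+.5)/2.6-.5+60); D=cam('side')
for n,z,tl,tp,dl,dp in(('red',12,(298,530),(452,338),(577,193),(492,290)),('blue',11,(55,537),(296,387),(722,207),(597,271)),('awl',11,(85,424),(288,291),(735,262),(620,334))):
    for c,h,q in((S,f,(tl,tp)),(D,g,(dl,dp))):
        t,p=[onz(c,*h(*x),z)[:2] for x in q];v=p-t;print(n,t.round(1),p.round(1),'%.1f %.1f'%(np.linalg.norm(v),np.degrees(np.arctan2(v[1],v[0]))))
plan([(520,-220,405,93),(538.4,-343.5,300,94.3)])
E
```

```text
red [ 540.7 -351.4] [ 526.9 -178.2] 173.7 94.5
red [ 539.6 -351.5] [ 525.1 -176.6] 175.5 94.7
blue [ 423.4 -426.5] [ 467.9 -262.3] 170.1 74.9
blue [ 419.3 -421.9] [ 465.4 -260.5] 167.8 74.0
awl [ 377.3 -352.5] [ 409.3 -197.2] 158.6 78.3
awl [ 372.6 -352.3] [ 407.3 -198.2] 157.9 77.3
[{"offset":[-0.04,0.005,0.001],"twist":0},{"offset":[-0.04,0.004,0.002],"twist":0.1},{"offset":[-0.039,0.005,0.001],"twist":0},{"offset":[-0.04,0.004,0.002],"twist":0.1},{"offset":[-0.04,0.005,0.001],"twist":0}]
[{"offset":[-0.04,0.005,0.002],"twist":0},{"offset":[-0.039,0.005,0.001],"twist":0.1},{"offset":[-0.04,0.004,0.002],"twist":0},{"offset":[-0.031,0.003,0.026],"twist":-0.3},{"offset":[-0.031,0.003,0.026],"twist":-0.3}]
[{"offset":[-0.031,0.003,0.027],"twist":-0.4},{"offset":[-0.032,0.002,0.026],"twist":-0.3}]
end [ 538.3 -343.9  299.8] 94.3 rows 12
```

>>> {"op": "play_rows", "data": {
  "commands": [
    {"offset": [-0.04, 0.005, 0.001], "twist": 0},
    {"offset": [-0.04, 0.004, 0.002], "twist": 0.1},
    {"offset": [-0.039, 0.005, 0.001], "twist": 0},
    {"offset": [-0.04, 0.004, 0.002], "twist": 0.1},
    {"offset": [-0.04, 0.005, 0.001], "twist": 0}
  ],
  "jaw": 120
}}

```text
time: 46.95
tool_pos: [498.8, -108.3, 409.2]
tcp_rot: [-3.141, 0.001, 1.62]
contact_force: [0.2, -0.0, -0.4]
grip_width: 48.3
```

>>> {"op": "play_rows", "data": {
  "commands": [
    {"offset": [-0.04, 0.005, 0.002], "twist": 0},
    {"offset": [-0.039, 0.005, 0.001], "twist": 0.1},
    {"offset": [-0.04, 0.004, 0.002], "twist": 0},
    {"offset": [-0.031, 0.003, 0.026], "twist": -0.3},
    {"offset": [-0.031, 0.003, 0.026], "twist": -0.3}
  ]
}}

```text
time: 47.45
tool_pos: [527.4, -288.3, 352.0]
tcp_rot: [3.141, 0.002, 1.628]
contact_force: [0.1, -0.2, -0.3]
grip_width: 48.9
```

>>> {"op": "play_rows", "data": {
  "commands": [
    {"offset": [-0.031, 0.003, 0.027], "twist": -0.4},
    {"offset": [-0.032, 0.002, 0.026], "twist": -0.3},
    {"offset": [0, 0, 0], "twist": 0},
    {"offset": [0, 0, 0], "twist": 0}
  ]
}}

```text
time: 47.85
tool_pos: [536.0, -349.3, 298.4]
tcp_rot: [-3.14, -0.002, 1.639]
contact_force: [0.2, -0.0, 0.3]
grip_width: 48.6
```

```bash
python3 - <<'E'
from h import *
st(); c,im=snap('wrist','w7',(140,60,500,360),2.2)
E
```

```text
t 47.85 pos [ 536.  -349.3  298.4] rot [-3.1398e+00 -1.6000e-03  1.6393e+00] F [ 0.2 -0.   0.3] w 48.6
```

```bash
python3 - <<'E'
from h import *
c=cam('wrist'); f=lambda x,y:((x+.5)/2.2-.5+140,(y+.5)/2.2-.5+60)
s=st();y=s['tcp_rot'][2]
for z,q in((24,(398,325)),(24,(400,112)),(12,(400,98))):
    t=onz(c,*f(*q),z);d=t-s['tool_pos'];print(t.round(1),'tool x,y',np.cos(y)*d[0]+np.sin(y)*d[1],np.sin(y)*d[0]-np.cos(y)*d[1])
E
```

```text
t 47.90 pos [ 536.3 -348.5  299.7] rot [-3.1414e+00 -2.0000e-04  1.6404e+00] F [-0.1  0.4  0.7] w 48.6
[ 535.8 -352.8   24. ] tool x,y -4.2148505609730496 -0.8611505719373006
[ 530.7 -266.1   24. ] tool x,y 82.6041442832929 0.11662962047595471
[ 530.3 -260.4   12. ] tool x,y 88.35129318127748 0.10575029571544814
```

>>> {"op": "play_rows", "data": {
  "commands": [
    {"offset": [0.008, 0, 0.04], "twist": 0},
    {"offset": [0, 0, 0.04], "twist": 0},
    {"offset": [0, 0, 0.026], "twist": 0},
    {"offset": [0, 0, 0.01], "twist": 0},
    {"offset": [0, 0, 0], "twist": 0}
  ],
  "jaw": 145
}}

```text
time: 48.4
tool_pos: [536.2, -339.7, 183.9]
tcp_rot: [-3.141, -0.0, 1.642]
contact_force: [0.4, -0.1, 0.2]
grip_width: 39.7
```

>>> {"op": "play_rows", "data": {
  "commands": [
    {"offset": [0, 0, 0], "twist": 0},
    {"offset": [0, 0, 0], "twist": 0},
    {"offset": [0, 0, 0], "twist": 0},
    {"offset": [0, 0, 0], "twist": 0},
    {"offset": [0, 0, 0], "twist": 0}
  ],
  "jaw": 215
}}

```text
time: 48.9
tool_pos: [536.4, -340.9, 185.8]
tcp_rot: [3.139, 0.002, 1.641]
contact_force: [-0.4, 0.8, 6.9]
grip_width: 23.7
```

```bash
python3 - <<'E'
from h import *
s=st(); z=s['tool_pos'][2];x,y=s['tool_pos'][:2]
plan([(x,y,z+25,94,25),(470,-302,z+25,75,40)])
E
```

```text
t 48.90 pos [ 536.4 -340.9  185.8] rot [3.1392e+00 2.2000e-03 1.6406e+00] F [-0.4  0.8  6.9] w 23.7
[{"offset":[0,0,-0.025],"twist":0},{"offset":[0.014,-0.021,0],"twist":6.3},{"offset":[0.013,-0.023,0],"twist":6.4},{"offset":[0.009,-0.024,0],"twist":6.3}]
end [ 469.6 -301.9  210.8] 75.0 rows 4
```

```bash
python3 - <<'E'
from h import *
s=st(); z=s['tool_pos'][2];x,y=s['tool_pos'][:2]
plan([(x,y,z+25,94,25),(513.5,-306,z+25,83,40)])
E
```

```text
t 48.90 pos [ 536.4 -340.9  185.8] rot [3.1392e+00 2.2000e-03 1.6406e+00] F [-0.4  0.8  6.9] w 23.7
[{"offset":[0,0,-0.025],"twist":0},{"offset":[0.018,-0.01,0],"twist":5.5},{"offset":[0.017,-0.012,0],"twist":5.5}]
end [ 513.6 -306.3  210.8] 83.0 rows 3
```

>>> {"op": "play_rows", "data": {
  "commands": [
    {"offset": [0, 0, -0.025], "twist": 0},
    {"offset": [0.018, -0.01, 0], "twist": 5.5},
    {"offset": [0.017, -0.012, 0], "twist": 5.5},
    {"offset": [0, 0, 0], "twist": 0},
    {"offset": [0, 0, 0], "twist": 0}
  ]
}}

```text
time: 49.4
tool_pos: [513.4, -306.2, 209.4]
tcp_rot: [3.14, 0.001, 1.451]
contact_force: [1.3, -0.6, -0.2]
grip_width: 23.7
```

>>> {"op": "play_rows", "data": {
  "commands": [
    {"offset": [0, 0, 0.012], "twist": 0},
    {"offset": [0, 0, 0.009], "twist": 0},
    {"offset": [0, 0, 0.002], "twist": 0},
    {"offset": [0, 0, 0], "twist": 0}
  ],
  "jaw": 190
}}

```text
time: 49.8
tool_pos: [513.3, -306.4, 185.4]
tcp_rot: [-3.142, 0.0, 1.449]
contact_force: [-0.7, -0.0, 5.2]
grip_width: 23.8
```

```bash
python3 - <<'E'
from h import *
st(); c,im=snap('scene','s50',(200,170,380,300),4); snap('side','d50',(270,70,470,230),3.5)
E
```

```text
t 49.80 pos [ 513.3 -306.4  185.4] rot [-3.1415e+00  2.0000e-04  1.4492e+00] F [-0.7 -0.   5.2] w 23.8
```

>>> {"op": "play_rows", "data": {
  "commands": [
    {"offset": [0.005, 0, -0.001], "twist": 0},
    {"offset": [0.004, 0, 0], "twist": 0}
  ],
  "jaw": 189
}}

```text
time: 50.1
tool_pos: [514.2, -296.8, 185.9]
tcp_rot: [-3.141, -0.001, 1.449]
contact_force: [-0.1, -0.6, -0.7]
grip_width: 23.8
```

>>> {"op": "play_rows", "data": {
  "commands": [
    {"offset": [0.003, 0, 0], "twist": 0},
    {"offset": [0.002, 0, 0], "twist": 0}
  ]
}}

```text
time: 50.3
tool_pos: [514.9, -291.6, 186.3]
tcp_rot: [-3.141, -0.0, 1.449]
contact_force: [0.3, 0.0, -1.0]
grip_width: 23.8
```

>>> {"op": "play_rows", "data": {
  "commands": [
    {"offset": [0.002, 0, 0], "twist": 0},
    {"offset": [0.001, 0, 0], "twist": 0}
  ]
}}

```text
time: 50.5
tool_pos: [515.4, -290.1, 187.1]
tcp_rot: [3.14, 0.003, 1.45]
contact_force: [-0.6, -6.9, -0.5]
grip_width: 24.0
```

>>> {"op": "play_rows", "data": {
  "commands": [
    {"offset": [0.001, 0, -0.007], "twist": 0},
    {"offset": [0.001, 0, -0.007], "twist": 0},
    {"offset": [0.001, 0, -0.007], "twist": 0}
  ]
}}

```text
time: 50.8
tool_pos: [515.5, -287.2, 208.3]
tcp_rot: [3.141, 0.003, 1.449]
contact_force: [-1.3, -4.9, -0.2]
grip_width: 24.0
```

>>> {"op": "play_rows", "data": {
  "commands": [
    {"offset": [0.0015, 0, -0.007], "twist": 0},
    {"offset": [0.002, 0, -0.007], "twist": 0},
    {"offset": [0.002, 0, -0.0065], "twist": 0}
  ]
}}

```text
time: 51.1
tool_pos: [516.2, -281.6, 229.0]
tcp_rot: [3.14, 0.003, 1.449]
contact_force: [-1.3, -5.4, 0.0]
grip_width: 23.9
```

>>> {"op": "play_rows", "data": {
  "commands": [
    {"offset": [0.0025, 0, -0.0065], "twist": 0},
    {"offset": [0.003, 0, -0.0065], "twist": 0},
    {"offset": [0.003, 0, -0.0065], "twist": 0}
  ]
}}

```text
time: 51.4
tool_pos: [517.3, -273.2, 248.6]
tcp_rot: [3.14, 0.003, 1.449]
contact_force: [-0.9, -5.5, 0.9]
grip_width: 24.0
```

```bash
python3 - <<'E'
from h import *
st(); c,im=snap('scene','s51',(200,170,380,300),4)
E
```

```text
t 51.40 pos [ 517.3 -273.2  248.6] rot [3.1402e+00 3.1000e-03 1.4491e+00] F [-0.9 -5.5  0.9] w 24.0
```

Contact holding. Continue.

>>> {"op": "play_rows", "data": {
  "commands": [
    {"offset": [0.0035, 0, -0.0065], "twist": 0},
    {"offset": [0.0035, 0, -0.006], "twist": 0},
    {"offset": [0.004, 0, -0.006], "twist": 0}
  ]
}}

```text
time: 51.75
tool_pos: [518.6, -262.3, 267.0]
tcp_rot: [3.14, 0.003, 1.449]
contact_force: [-1.8, -6.0, 2.0]
grip_width: 23.9
```

>>> {"op": "play_rows", "data": {
  "commands": [
    {"offset": [0.004, 0, -0.006], "twist": 0},
    {"offset": [0.0045, 0, -0.006], "twist": 0},
    {"offset": [0.0045, 0, -0.0055], "twist": 0}
  ]
}}

```text
time: 52.05
tool_pos: [520.2, -249.1, 284.5]
tcp_rot: [3.141, 0.002, 1.449]
contact_force: [-1.4, -3.7, 2.6]
grip_width: 24.1
```

>>> {"op": "play_rows", "data": {
  "commands": [
    {"offset": [0.005, 0, -0.005], "twist": 0},
    {"offset": [0.005, 0, -0.005], "twist": 0},
    {"offset": [0.0055, 0, -0.005], "twist": 0}
  ]
}}

```text
time: 52.35
tool_pos: [522.1, -232.5, 298.8]
tcp_rot: [-3.141, -0.0, 1.449]
contact_force: [-0.7, -1.6, -0.2]
grip_width: 24.1
```

>>> {"op": "play_rows", "data": {
  "commands": [
    {"offset": [0.0055, 0, -0.005], "twist": 0},
    {"offset": [0.006, 0, -0.0045], "twist": 0},
    {"offset": [0.006, 0, -0.004], "twist": 0}
  ]
}}

```text
time: 52.65
tool_pos: [524.3, -215.1, 312.6]
tcp_rot: [3.141, 0.0, 1.449]
contact_force: [-0.3, -1.8, 0.5]
grip_width: 24.1
```

```bash
python3 - <<'E'
from h import *
st(); c,im=snap('scene','s52',(200,150,380,290),4);snap('side','d52',(270,50,470,230),3.3)
E
```

```text
t 52.65 pos [ 524.3 -215.1  312.6] rot [3.1414e+00 2.0000e-04 1.4490e+00] F [-0.3 -1.8  0.5] w 24.1
```

>>> {"op": "play_rows", "data": {
  "commands": [
    {"offset": [0.006, 0, -0.0035], "twist": 0},
    {"offset": [0.0065, 0, -0.0035], "twist": 0},
    {"offset": [0.0065, 0, -0.003], "twist": 0}
  ]
}}

```text
time: 53.05
tool_pos: [526.5, -196.3, 322.5]
tcp_rot: [-3.141, 0.0, 1.449]
contact_force: [-0.7, -1.7, 1.1]
grip_width: 23.8
```

>>> {"op": "play_rows", "data": {
  "commands": [
    {"offset": [0.0065, 0, -0.003], "twist": 0},
    {"offset": [0.0065, 0, -0.0025], "twist": 0},
    {"offset": [0.007, 0, -0.002], "twist": 0}
  ]
}}

```text
time: 53.35
tool_pos: [529.1, -176.3, 330.0]
tcp_rot: [3.141, 0.0, 1.449]
contact_force: [0.4, -0.9, 0.4]
grip_width: 24.2
```

>>> {"op": "play_rows", "data": {
  "commands": [
    {"offset": [0.007, 0, -0.002], "twist": 0},
    {"offset": [0.007, 0, -0.0015], "twist": 0},
    {"offset": [0.007, 0, -0.001], "twist": 0}
  ]
}}

```text
time: 53.65
tool_pos: [531.6, -155.4, 334.3]
tcp_rot: [3.142, 0.0, 1.449]
contact_force: [0.2, -1.0, 0.4]
grip_width: 23.9
```

```bash
python3 - <<'E'
from h import *
st(); c,im=snap('scene','s53',(200,150,380,290),4);snap('side','d53',(270,50,470,230),3.3)
E
```

```text
t 53.65 pos [ 531.6 -155.4  334.3] rot [3.1416 0.     1.4489] F [ 0.2 -1.   0.4] w 23.9
```

>>> {"op": "play_rows", "data": {
  "commands": [
    {"offset": [0.007, 0, -0.0005], "twist": 0},
    {"offset": [0.007, 0, 0], "twist": 0},
    {"offset": [0.006, 0, 0], "twist": 0}
  ]
}}

```text
time: 54.05
tool_pos: [534.0, -135.7, 334.6]
tcp_rot: [-3.141, 0.0, 1.449]
contact_force: [0.1, -1.1, -0.0]
grip_width: 24.0
```

>>> {"op": "play_rows", "data": {
  "commands": [
    {"offset": [0, 0, 0], "twist": 0},
    {"offset": [0, 0, 0], "twist": 0},
    {"offset": [-0.003, 0, -0.03], "twist": 0},
    {"offset": [0, 0, -0.045], "twist": 0},
    {"offset": [0, 0, -0.045], "twist": 0}
  ],
  "jaw": 210
}}

```text
time: 54.55
tool_pos: [533.4, -139.2, 455.5]
tcp_rot: [-3.14, -0.001, 1.448]
contact_force: [0.9, -0.7, -1.1]
grip_width: 23.6
```

```bash
python3 - <<'E'
from h import *
st()
plan([(532,-140,465,83),(648,-190,465,83)])
E
```

```text
t 54.55 pos [ 533.4 -139.2  455.5] rot [-3.1396e+00 -1.0000e-03  1.4484e+00] F [ 0.9 -0.7 -1.1] w 23.6
[{"offset":[-0.001,-0.001,-0.009],"twist":0},{"offset":[-0.012,0.04,0],"twist":0},{"offset":[-0.012,0.041,0],"twist":0},{"offset":[-0.011,0.04,0],"twist":0}]
end [ 648.1 -189.6  464.5] 83.0 rows 4
```

>>> {"op": "play_rows", "data": {
  "commands": [
    {"offset": [-0.001, -0.001, -0.009], "twist": 0},
    {"offset": [-0.012, 0.04, 0], "twist": 0},
    {"offset": [-0.012, 0.041, 0], "twist": 0},
    {"offset": [-0.011, 0.04, 0], "twist": 0},
    {"offset": [0, 0, 0], "twist": 0}
  ]
}}

```text
time: 55.05
tool_pos: [651.7, -191.7, 458.4]
tcp_rot: [-3.137, -0.001, 1.448]
contact_force: [-0.9, 0.9, -2.0]
grip_width: 24.0
```

>>> {"op": "play_rows", "data": {
  "commands": [
    {"offset": [0, 0, 0], "twist": 0}
  ]
}}

```text
time: 55.15
tool_pos: [648.8, -190.0, 461.0]
tcp_rot: [-3.138, -0.001, 1.448]
contact_force: [-1.1, 0.1, 0.4]
grip_width: 23.9
```

```bash
python3 - <<'E'
from h import *
st(); c,im=snap('scene','s54',(230,130,380,290),3.7);snap('side','d54',(290,20,440,170),4)
E
```

```text
t 55.15 pos [ 648.8 -190.   461. ] rot [-3.1376e+00 -1.4000e-03  1.4485e+00] F [-1.1  0.1  0.4] w 23.9
```

```bash
python3 - <<'E'
from h import *
so=(230,130,3.7);do=(290,20,4)
t=tri2((310,367),(199,353),so,do); h=tri2((300,408),(208,377),so,do); print('tip',t,'pot rim c',h,'diff',h-t); st()
E
```

```text
tip [ 651.92391849 -182.83821274  130.52689532] pot rim c [ 653.01631725 -195.97647506  106.57719561] diff [  1.09239875 -13.13826231 -23.9496997 ]
t 55.25 pos [ 647.7 -189.2  463.5] rot [-3.1406e+00 -4.0000e-04  1.4489e+00] F [-0.   0.2 -0.5] w 23.7
```

```bash
python3 - <<'E'
from h import *
plan([(624,-194,463,0),(624,-194,375,0,40)])
E
```

```text
[{"offset":[-0.001,-0.002,0],"twist":8.3},{"offset":[-0.001,-0.002,0],"twist":8.3},{"offset":[-0.001,-0.002,0],"twist":8.3},{"offset":[-0.002,-0.002,0],"twist":8.3},{"offset":[-0.002,-0.002,0],"twist":8.3}]
[{"offset":[-0.002,-0.001,0],"twist":8.3},{"offset":[-0.002,-0.001,0],"twist":8.3},{"offset":[-0.003,0,0],"twist":8.3},{"offset":[-0.002,-0.001,0],"twist":8.3},{"offset":[-0.002,0.001,0.001],"twist":8.3}]
[{"offset":[0,0,0.029],"twist":0},{"offset":[0,0,0.029],"twist":0},{"offset":[0,0,0.03],"twist":0}]
end [ 624.4 -194.4  374.5] 0.0 rows 13
```

>>> {"op": "play_rows", "data": {
  "commands": [
    {"offset": [-0.001, -0.002, 0], "twist": 8.3},
    {"offset": [-0.001, -0.002, 0], "twist": 8.3},
    {"offset": [-0.001, -0.002, 0], "twist": 8.3},
    {"offset": [-0.002, -0.002, 0], "twist": 8.3},
    {"offset": [-0.002, -0.002, 0], "twist": 8.3}
  ]
}}

```text
time: 55.75
tool_pos: [634.8, -191.0, 465.3]
tcp_rot: [3.14, -0.001, 0.719]
contact_force: [0.2, 0.2, -1.3]
grip_width: 23.7
```

>>> {"op": "play_rows", "data": {
  "commands": [
    {"offset": [-0.002, -0.001, 0], "twist": 8.3},
    {"offset": [-0.002, -0.001, 0], "twist": 8.3},
    {"offset": [-0.003, 0, 0], "twist": 8.3},
    {"offset": [-0.002, -0.001, 0], "twist": 8.3},
    {"offset": [-0.002, 0.001, 0.001], "twist": 8.3}
  ]
}}

```text
time: 56.25
tool_pos: [623.6, -193.8, 464.5]
tcp_rot: [3.141, -0.002, -0.005]
contact_force: [-0.2, -0.4, -1.0]
grip_width: 23.2
```

>>> {"op": "play_rows", "data": {
  "commands": [
    {"offset": [0, 0, 0], "twist": 0},
    {"offset": [0, 0, 0.01], "twist": 0},
    {"offset": [0, 0, 0], "twist": 0}
  ]
}}

```text
time: 56.55
tool_pos: [624.6, -194.3, 451.4]
tcp_rot: [-3.141, 0.002, 0.003]
contact_force: [-0.3, 0.4, -0.7]
grip_width: 23.7
```

```bash
python3 - <<'E'
from h import *
st(); c,im=snap('scene','s55',(230,130,380,290),3.7);snap('side','d55',(290,20,440,170),4)
E
```

```text
t 56.55 pos [ 624.6 -194.3  451.4] rot [-3.1407e+00  2.1000e-03  3.2000e-03] F [-0.3  0.4 -0.7] w 23.7
```

```bash
python3 - <<'E'
from h import *
so=(230,130,3.7);do=(290,20,4)
t=tri2((277,380),(233,366),so,do); print('tip',t); 
f=lambda q,o:((q[0]+.5)/o[2]-.5+o[0],(q[1]+.5)/o[2]-.5+o[1])
print(tri2((262,278),(258,248),so,do),tri2((262,145),(290,92),so,do));st()
E
```

```text
tip [ 635.91453791 -195.41611352  121.84421428]
[ 626.71530886 -196.37855325  202.22620293] [ 620.52661617 -194.08850374  296.96215389]
t 56.65 pos [ 624.9 -194.5  452.3] rot [-3.1412e+00  9.0000e-04  2.0000e-03] F [ 0.6 -0.3  0. ] w 23.9
```

>>> {"op": "play_rows", "data": {
  "commands": [
    {"offset": [0, 0, 0.03], "twist": 0},
    {"offset": [0, 0, 0.03], "twist": 0},
    {"offset": [0, 0, 0.025], "twist": 0},
    {"offset": [0, 0, 0.015], "twist": 0},
    {"offset": [0, 0, 0], "twist": 0}
  ]
}}

```text
time: 57.15
tool_pos: [624.7, -194.5, 350.0]
tcp_rot: [-3.14, 0.005, 0.001]
contact_force: [0.4, -0.4, -0.8]
grip_width: 23.8
```

>>> {"op": "play_rows", "data": {
  "commands": [
    {"offset": [0, 0, 0.004], "twist": 0},
    {"offset": [0, 0, 0.003], "twist": 0},
    {"offset": [0, 0, 0.002], "twist": 0}
  ]
}}

```text
time: 57.45
tool_pos: [625.2, -194.7, 344.5]
tcp_rot: [3.141, -0.002, 0.0]
contact_force: [-0.8, 1.7, -1.2]
grip_width: 23.9
```

```bash
python3 - <<'E'
from h import *
st(); c,im=snap('scene','s56',(230,130,380,290),3.7);snap('side','d56',(290,20,440,170),4)
E
```

```text
t 57.45 pos [ 625.2 -194.7  344.5] rot [ 3.1408e+00 -1.5000e-03  4.0000e-04] F [-0.8  1.7 -1.2] w 23.9
```

Lower the last few mm until contact, then release.

>>> {"op": "play_rows", "data": {
  "commands": [
    {"offset": [0, 0, 0.002], "twist": 0},
    {"offset": [0, 0, 0.002], "twist": 0}
  ]
}}

```text
time: 57.75
tool_pos: [625.1, -194.7, 339.9]
tcp_rot: [3.141, -0.001, 0.0]
contact_force: [0.4, -0.7, -0.9]
grip_width: 23.8
```

>>> {"op": "play_rows", "data": {
  "commands": [
    {"offset": [0, 0, 0.002], "twist": 0},
    {"offset": [0, 0, 0.001], "twist": 0}
  ]
}}

```text
time: 57.95
tool_pos: [625.1, -194.7, 337.0]
tcp_rot: [3.141, -0.001, 0.0]
contact_force: [-0.8, 0.8, 5.5]
grip_width: 23.5
```

>>> {"op": "play_rows", "data": {
  "commands": [
    {"offset": [0, 0, 0], "twist": 0},
    {"offset": [0, 0, 0], "twist": 0},
    {"offset": [0, 0, 0], "twist": 0}
  ],
  "jaw": 165
}}

```text
time: 58.25
tool_pos: [625.1, -194.7, 336.6]
tcp_rot: [3.142, 0.0, 0.0]
contact_force: [0.2, -0.5, 0.3]
grip_width: 32.2
```

>>> {"op": "play_rows", "data": {
  "commands": [
    {"offset": [0, 0, -0.03], "twist": 0},
    {"offset": [0, 0, -0.04], "twist": 0},
    {"offset": [0, 0, -0.04], "twist": 0},
    {"offset": [0, 0, 0], "twist": 0}
  ]
}}

```text
time: 58.65
tool_pos: [625.2, -194.7, 453.7]
tcp_rot: [3.137, -0.011, 0.0]
contact_force: [0.2, -0.4, 0.0]
grip_width: 32.4
```

```bash
python3 - <<'E'
from h import *
st(); c,im=snap('scene','s57',(160,130,380,300),3.4);snap('side','d57',(290,60,490,210),3.8)
E
```

```text
t 58.65 pos [ 625.2 -194.7  453.7] rot [ 3.1367e+00 -1.1000e-02  3.0000e-04] F [ 0.2 -0.4  0. ] w 32.4
```

```bash
python3 - <<'E'
from h import *
plan([(560,-260,440,30),(422,-424,298,74.5)])
E
```

```text
[{"offset":[-0.016,0.016,0.002],"twist":-7.5},{"offset":[-0.019,0.014,0.002],"twist":-7.5},{"offset":[-0.02,0.012,0.002],"twist":-7.5},{"offset":[-0.021,0.009,0.002],"twist":-7.5},{"offset":[-0.034,0.012,0.024],"twist":-7.4}]
[{"offset":[-0.034,0.008,0.023],"twist":-7.4},{"offset":[-0.036,0.003,0.024],"twist":-7.4},{"offset":[-0.036,-0.001,0.023],"twist":-7.5},{"offset":[-0.035,-0.006,0.024],"twist":-7.4},{"offset":[-0.034,-0.011,0.024],"twist":-7.4}]
end [ 421.8 -424.1  297.6] 74.5 rows 10
```

>>> {"op": "play_rows", "data": {
  "commands": [
    {"offset": [-0.016, 0.016, 0.002], "twist": -7.5},
    {"offset": [-0.019, 0.014, 0.002], "twist": -7.5},
    {"offset": [-0.02, 0.012, 0.002], "twist": -7.5},
    {"offset": [-0.021, 0.009, 0.002], "twist": -7.5},
    {"offset": [-0.034, 0.012, 0.024], "twist": -7.4}
  ],
  "jaw": 120
}}

```text
time: 59.25
tool_pos: [536.5, -287.4, 415.3]
tcp_rot: [3.139, -0.001, 0.66]
contact_force: [0.2, -0.8, 0.9]
grip_width: 48.5
```

>>> {"op": "play_rows", "data": {
  "commands": [
    {"offset": [-0.034, 0.008, 0.023], "twist": -7.4},
    {"offset": [-0.036, 0.003, 0.024], "twist": -7.4},
    {"offset": [-0.036, -0.001, 0.023], "twist": -7.5},
    {"offset": [-0.035, -0.006, 0.024], "twist": -7.4},
    {"offset": [-0.034, -0.011, 0.024], "twist": -7.4}
  ]
}}

```text
time: 59.75
tool_pos: [420.3, -424.6, 294.0]
tcp_rot: [-3.139, -0.002, 1.306]
contact_force: [0.5, -0.6, -0.2]
grip_width: 48.8
```

>>> {"op": "play_rows", "data": {
  "commands": [
    {"offset": [0, 0, 0], "twist": 0},
    {"offset": [0, 0, 0], "twist": 0}
  ]
}}

```text
time: 59.95
tool_pos: [421.1, -424.2, 294.8]
tcp_rot: [-3.139, -0.003, 1.297]
contact_force: [-0.3, -0.1, -0.4]
grip_width: 48.3
```

```bash
python3 - <<'E'
from h import *
st(); c,im=snap('wrist','w8',(140,60,500,360),2.2)
E
```

```text
t 59.95 pos [ 421.1 -424.2  294.8] rot [-3.1386e+00 -2.7000e-03  1.2969e+00] F [-0.3 -0.1 -0.4] w 48.3
```

```bash
python3 - <<'E'
from h import *
c=cam('wrist'); f=lambda x,y:((x+.5)/2.2-.5+140,(y+.5)/2.2-.5+60)
s=st();y=s['tcp_rot'][2]
for z,q in((22,(394,326)),(22,(395,125))):
    t=onz(c,*f(*q),z);d=t-s['tool_pos'];print(t.round(1),'tool x,y',np.cos(y)*d[0]+np.sin(y)*d[1],np.sin(y)*d[0]-np.cos(y)*d[1])
E
```

```text
t 60.00 pos [ 421.9 -423.8  296. ] rot [-3.1404e+00 -1.4000e-03  1.2983e+00] F [-0.  -0.8 -0.2] w 48.5
[ 418.3 -426.6   22. ] tool x,y -3.6508929324097896 -2.676988432344284
[ 441.1 -348.    22. ] tool x,y 78.20676370334643 -1.9544608464592237
```

>>> {"op": "play_rows", "data": {
  "commands": [
    {"offset": [0.008, -0.002, 0.04], "twist": 0},
    {"offset": [0, 0, 0.04], "twist": 0},
    {"offset": [0, 0, 0.024], "twist": 0},
    {"offset": [0, 0, 0.01], "twist": 0},
    {"offset": [0, 0, 0], "twist": 0}
  ],
  "jaw": 145
}}

```text
time: 60.5
tool_pos: [422.8, -415.0, 182.2]
tcp_rot: [-3.14, -0.001, 1.301]
contact_force: [0.3, 0.1, -0.3]
grip_width: 40.1
```

>>> {"op": "play_rows", "data": {
  "commands": [
    {"offset": [0, 0, 0], "twist": 0},
    {"offset": [0, 0, 0], "twist": 0},
    {"offset": [0, 0, 0], "twist": 0},
    {"offset": [0, 0, 0], "twist": 0},
    {"offset": [0, 0, 0], "twist": 0}
  ],
  "jaw": 220
}}

```text
time: 61.0
tool_pos: [422.4, -416.3, 184.3]
tcp_rot: [3.139, 0.002, 1.3]
contact_force: [-0.3, 1.8, 6.9]
grip_width: 21.7
```

```bash
python3 - <<'E'
from h import *
s=st(); z=s['tool_pos'][2];x,y=s['tool_pos'][:2]
plan([(x,y,z+40,74.5,40),(514,-302,z+40,83,42)])
E
```

```text
t 61.00 pos [ 422.4 -416.3  184.3] rot [3.1393e+00 1.5000e-03 1.3002e+00] F [-0.3  1.8  6.9] w 21.7
[{"offset":[0,0,-0.04],"twist":0},{"offset":[0.034,0.014,0],"twist":-2.1},{"offset":[0.033,0.016,0],"twist":-2.2},{"offset":[0.032,0.017,0],"twist":-2.1},{"offset":[0.032,0.018,0],"twist":-2.1}]
end [ 513.9 -302.   224.3] 83.0 rows 5
```

>>> {"op": "play_rows", "data": {
  "commands": [
    {"offset": [0, 0, -0.04], "twist": 0},
    {"offset": [0.034, 0.014, 0], "twist": -2.1},
    {"offset": [0.033, 0.016, 0], "twist": -2.2},
    {"offset": [0.032, 0.017, 0], "twist": -2.1},
    {"offset": [0.032, 0.018, 0], "twist": -2.1}
  ]
}}

```text
time: 61.5
tool_pos: [514.2, -300.7, 223.3]
tcp_rot: [3.141, 0.001, 1.45]
contact_force: [0.7, 0.0, -0.9]
grip_width: 22.3
```

>>> {"op": "play_rows", "data": {
  "commands": [
    {"offset": [-0.003, 0, 0], "twist": 0},
    {"offset": [0, 0, 0.02], "twist": 0},
    {"offset": [0, 0, 0.014], "twist": 0},
    {"offset": [0, 0, 0.004], "twist": 0},
    {"offset": [0, 0, 0], "twist": 0}
  ],
  "jaw": 197
}}

```text
time: 62.0
tool_pos: [512.7, -305.1, 184.6]
tcp_rot: [-3.141, -0.0, 1.448]
contact_force: [0.8, 0.1, -0.7]
grip_width: 21.5
```

```bash
python3 - <<'E'
from h import *
st(); c,im=snap('scene','s60',(200,170,380,300),4)
E
```

```text
t 62.00 pos [ 512.7 -305.1  184.6] rot [-3.1407e+00 -4.0000e-04  1.4478e+00] F [ 0.8  0.1 -0.7] w 21.5
```

```bash
python3 - <<'E'
from h import *
s=st(); z=s['tool_pos'][2];x,y=s['tool_pos'][:2]
plan([(x,y,z+12,83,40),(472.5,-294,z+12,75,42),(472.5,-294,z+1,75,42)])
E
```

```text
t 62.05 pos [ 512.8 -305.2  184.7] rot [-3.1413 -0.      1.4478] F [-0.8 -0.5 -0.1] w 21.7
[{"offset":[0,0,-0.012],"twist":0},{"offset":[0.006,-0.041,0],"twist":8},{"offset":[0,0,0.011],"twist":0}]
end [ 472.8 -294.2  185.7] 75.0 rows 3
```

>>> {"op": "play_rows", "data": {
  "commands": [
    {"offset": [0, 0, -0.012], "twist": 0},
    {"offset": [0.003, -0.021, 0], "twist": 4},
    {"offset": [0.002, -0.02, 0], "twist": 4},
    {"offset": [0, 0, 0], "twist": 0},
    {"offset": [0, 0, 0.011], "twist": 0}
  ]
}}

```text
time: 62.55
tool_pos: [474.3, -294.3, 187.5]
tcp_rot: [3.137, 0.002, 1.31]
contact_force: [0.3, -0.5, -0.5]
grip_width: 21.4
```

>>> {"op": "play_rows", "data": {
  "commands": [
    {"offset": [0, 0, 0], "twist": 0},
    {"offset": [0.004, 0, 0], "twist": 0},
    {"offset": [0.003, 0, 0], "twist": 0}
  ],
  "jaw": 195
}}

```text
time: 62.85
tool_pos: [475.7, -286.4, 185.5]
tcp_rot: [3.142, -0.0, 1.31]
contact_force: [-1.4, 0.5, -1.2]
grip_width: 22.1
```

>>> {"op": "play_rows", "data": {
  "commands": [
    {"offset": [0.003, 0, 0], "twist": 0},
    {"offset": [0.002, 0, 0], "twist": 0}
  ]
}}

```text
time: 63.05
tool_pos: [476.8, -281.3, 185.8]
tcp_rot: [3.141, 0.0, 1.31]
contact_force: [-0.0, 0.8, -0.7]
grip_width: 22.1
```

>>> {"op": "play_rows", "data": {
  "commands": [
    {"offset": [0.002, 0, 0], "twist": 0},
    {"offset": [0.001, 0, 0], "twist": 0}
  ]
}}

```text
time: 63.25
tool_pos: [477.5, -280.0, 186.3]
tcp_rot: [3.139, 0.003, 1.31]
contact_force: [-3.0, -9.0, -0.4]
grip_width: 21.7
```

>>> {"op": "play_rows", "data": {
  "commands": [
    {"offset": [0.001, 0, -0.007], "twist": 0},
    {"offset": [0.001, 0, -0.007], "twist": 0},
    {"offset": [0.001, 0, -0.007], "twist": 0}
  ]
}}

```text
time: 63.55
tool_pos: [477.9, -277.2, 207.3]
tcp_rot: [3.141, 0.003, 1.31]
contact_force: [-3.8, -6.2, -0.7]
grip_width: 21.9
```

>>> {"op": "play_rows", "data": {
  "commands": [
    {"offset": [0.0015, 0, -0.007], "twist": 0},
    {"offset": [0.002, 0, -0.007], "twist": 0},
    {"offset": [0.002, 0, -0.0065], "twist": 0}
  ]
}}

```text
time: 63.85
tool_pos: [479.3, -271.7, 228.0]
tcp_rot: [3.141, 0.003, 1.31]
contact_force: [-2.9, -6.1, 0.6]
grip_width: 21.9
```

>>> {"op": "play_rows", "data": {
  "commands": [
    {"offset": [0.0025, 0, -0.0065], "twist": 0},
    {"offset": [0.003, 0, -0.0065], "twist": 0},
    {"offset": [0.003, 0, -0.0065], "twist": 0}
  ]
}}

```text
time: 64.15
tool_pos: [481.5, -263.6, 247.6]
tcp_rot: [3.14, 0.004, 1.31]
contact_force: [-2.9, -6.8, 1.7]
grip_width: 22.3
```

>>> {"op": "play_rows", "data": {
  "commands": [
    {"offset": [0.0035, 0, -0.0065], "twist": 0},
    {"offset": [0.0035, 0, -0.006], "twist": 0},
    {"offset": [0.004, 0, -0.006], "twist": 0}
  ]
}}

```text
time: 64.45
tool_pos: [484.4, -252.9, 266.3]
tcp_rot: [3.14, 0.004, 1.31]
contact_force: [-2.4, -7.6, 2.2]
grip_width: 21.7
```

>>> {"op": "play_rows", "data": {
  "commands": [
    {"offset": [0.004, 0, -0.006], "twist": 0},
    {"offset": [0.0045, 0, -0.006], "twist": 0},
    {"offset": [0.0045, 0, -0.0055], "twist": 0}
  ]
}}

```text
time: 64.75
tool_pos: [487.7, -240.0, 283.7]
tcp_rot: [3.141, 0.003, 1.31]
contact_force: [-2.9, -4.3, 2.2]
grip_width: 21.8
```

>>> {"op": "play_rows", "data": {
  "commands": [
    {"offset": [0.005, 0, -0.005], "twist": 0},
    {"offset": [0.005, 0, -0.005], "twist": 0},
    {"offset": [0.0055, 0, -0.005], "twist": 0}
  ]
}}

```text
time: 65.05
tool_pos: [492.0, -224.1, 298.2]
tcp_rot: [3.141, 0.001, 1.309]
contact_force: [-0.7, -2.4, 0.5]
grip_width: 21.9
```

```bash
python3 - <<'E'
from h import *
st(); snap("side","s_bl1",(270,50,470,230),3.3)
E
```

```text
t 65.05 pos [ 492.  -224.1  298.2] rot [3.1413e+00 7.0000e-04 1.3092e+00] F [-0.7 -2.4  0.5] w 21.9
```

View pics/s_bl1.png

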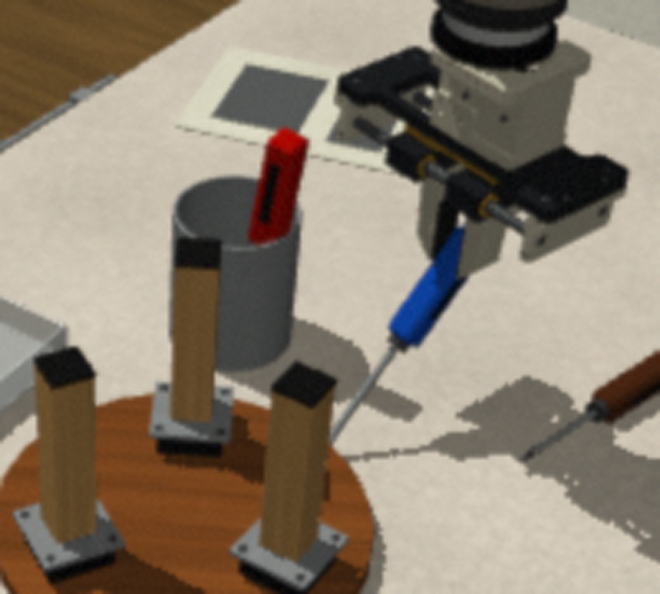

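The blue driver is tilted about 50° with its tip at the rim (330,440). It may be riding up the wall, so I'll use less lift in the next rows.

>>> {"op": "play_rows", "data": {
  "commands": [
    {"offset": [0.003, 0, 0.003], "twist": 0},
    {"offset": [0.003, 0, 0.002], "twist": 0}
  ]
}}

```text
time: 65.3
tool_pos: [493.7, -218.8, 292.9]
tcp_rot: [3.14, 0.002, 1.31]
contact_force: [-4.6, -13.2, 13.9]
grip_width: 22.1
```

```bash
python3 - <<'E'
from h import *
st(); snap("side","s_bl2",(330,110,400,210),8); snap("scene","c_bl2",(230,130,380,290),3.7)
c=cam("side")
for z in (0,10,18): print(z,proj(c,np.array([518.6,-122.3,z])))
E
```

```text
t 65.30 pos [ 493.7 -218.8  292.9] rot [3.1401e+00 1.9000e-03 1.3095e+00] F [ -4.6 -13.2  13.9] w 22.1
0 [367.8600037  188.47950702]
10 [368.23418581 185.23759097]
18 [368.53673163 182.61633214]
```

View pics/s_bl2.png

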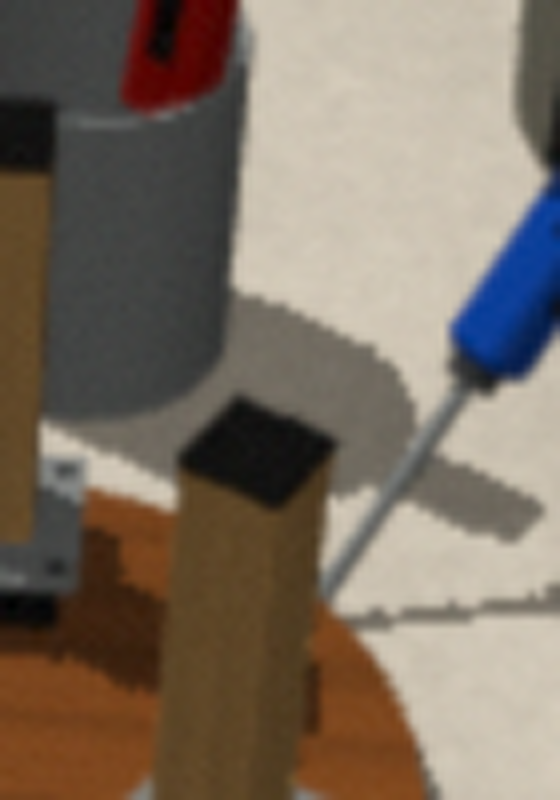

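View pics/c_bl2.png

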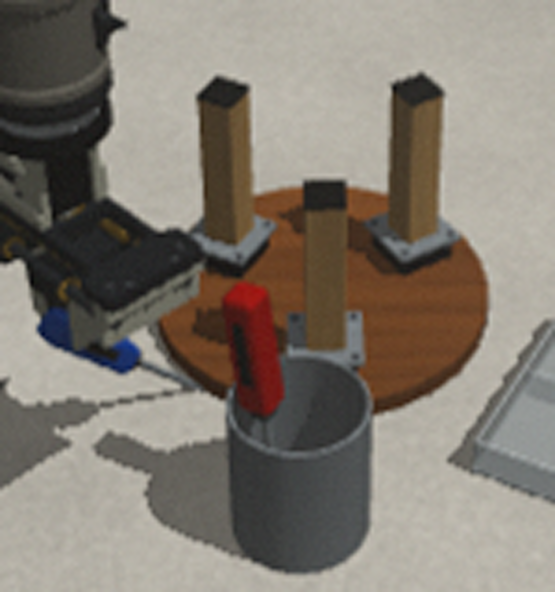

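>>> {"op": "play_rows", "data": {
  "commands": [
    {"offset": [0.005, 0, -0.0055], "twist": 0},
    {"offset": [0.0055, 0, -0.0045], "twist": 0},
    {"offset": [0.006, 0, -0.0045], "twist": 0}
  ]
}}

```text
time: 65.7
tool_pos: [497.8, -201.8, 306.9]
tcp_rot: [-3.141, -0.001, 1.309]
contact_force: [-0.3, -1.0, -2.6]
grip_width: 21.8
```

>>> {"op": "play_rows", "data": {
  "commands": [
    {"offset": [0.006, 0, -0.004], "twist": 0},
    {"offset": [0.006, 0, -0.0035], "twist": 0},
    {"offset": [0.006, 0, -0.003], "twist": 0}
  ]
}}

```text
time: 66.0
tool_pos: [502.5, -184.4, 317.8]
tcp_rot: [-3.141, -0.0, 1.31]
contact_force: [-0.5, -0.6, -1.4]
grip_width: 22.0
```

```bash
python3 - <<'E'
from h import *
st(); snap("side","s_bl3",(290,30,440,210),3.6); snap("scene","c_bl3",(200,130,380,290),3.6)
E
```

```text
t 66.00 pos [ 502.5 -184.4  317.8] rot [-3.1409e+00 -2.0000e-04  1.3096e+00] F [-0.5 -0.6 -1.4] w 22.0
```

View pics/s_bl3.png

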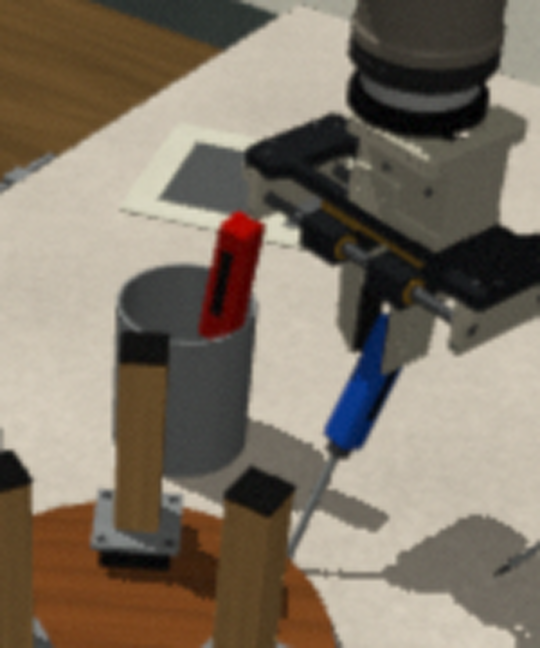

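View pics/c_bl3.png

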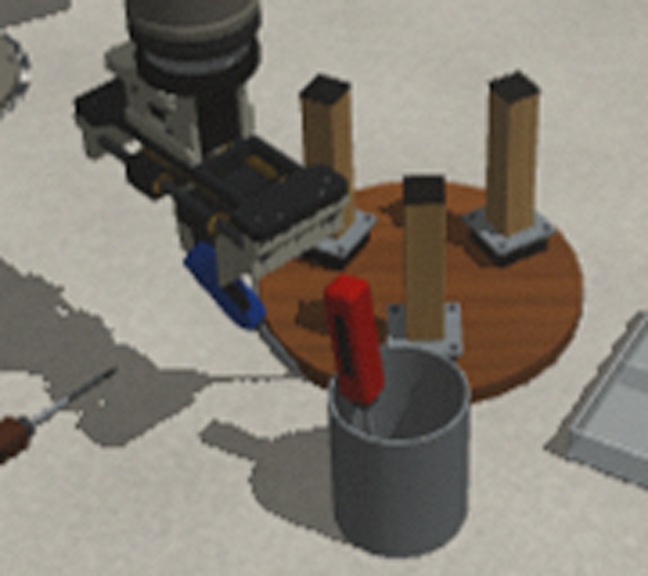

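>>> {"op": "play_rows", "data": {
  "commands": [
    {"offset": [0.005, 0, 0.0], "twist": 0},
    {"offset": [0.005, 0, 0.0], "twist": 0},
    {"offset": [0.004, 0, 0.0], "twist": 0}
  ]
}}

```text
time: 66.4
tool_pos: [506.4, -172.1, 319.3]
tcp_rot: [3.138, 0.002, 1.309]
contact_force: [-4.0, -5.8, 13.8]
grip_width: 21.9
```

>>> {"op": "play_rows", "data": {
  "commands": [
    {"offset": [0.006, 0, -0.002], "twist": 0},
    {"offset": [0.006, 0, -0.0015], "twist": 0},
    {"offset": [0.006, 0, -0.001], "twist": 0}
  ]
}}

```text
time: 66.7
tool_pos: [511.0, -154.5, 323.8]
tcp_rot: [3.139, 0.002, 1.309]
contact_force: [-1.7, -3.4, 9.9]
grip_width: 21.9
```

```bash
python3 - <<'E'
from h import *
st(); snap("side","s_bl4",(290,30,440,210),3.3); snap("scene","c_bl4",(200,130,380,290),3.6)
E
```

```text
t 66.70 pos [ 511.  -154.5  323.8] rot [3.1387e+00 1.7000e-03 1.3090e+00] F [-1.7 -3.4  9.9] w 21.9
```

View pics/s_bl4.png

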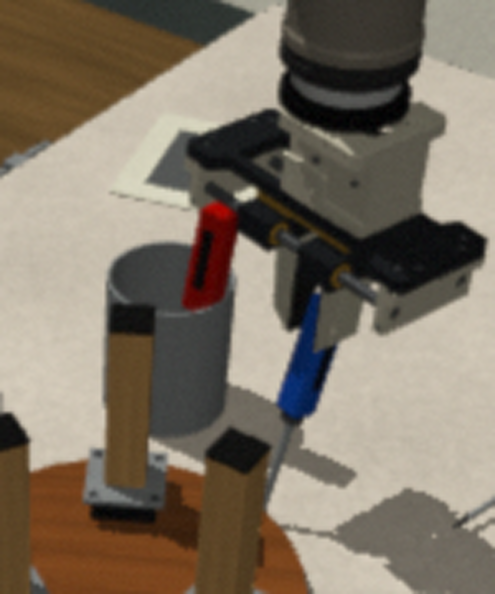

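View pics/c_bl4.png

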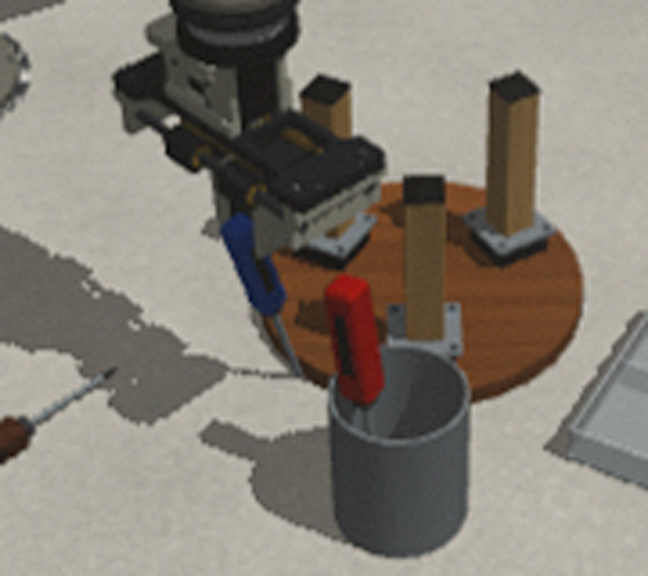

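>>> {"op": "play_rows", "data": {
  "commands": [
    {"offset": [0.006, 0, -0.002], "twist": 0},
    {"offset": [0.006, 0, -0.001], "twist": 0},
    {"offset": [0.006, 0, -0.0005], "twist": 0}
  ]
}}

```text
time: 67.1
tool_pos: [515.6, -136.6, 326.6]
tcp_rot: [3.14, 0.001, 1.309]
contact_force: [-0.3, -1.5, 6.2]
grip_width: 22.0
```

>>> {"op": "play_rows", "data": {
  "commands": [
    {"offset": [0.006, 0, -0.0005], "twist": 0},
    {"offset": [0.006, 0, -0.0005], "twist": 0},
    {"offset": [0.003, 0, 0], "twist": 0}
  ]
}}

```text
time: 67.4
tool_pos: [519.5, -121.8, 327.2]
tcp_rot: [3.14, 0.0, 1.31]
contact_force: [-1.4, -0.9, 6.6]
grip_width: 21.6
```

```bash
python3 - <<'E'
from h import *
st(); snap("side","s_bl5",(290,30,440,210),3.3); snap("scene","c_bl5",(200,130,380,290),3.6)
E
```

```text
t 67.40 pos [ 519.5 -121.8  327.2] rot [3.1404e+00 2.0000e-04 1.3096e+00] F [-1.4 -0.9  6.6] w 21.6
```

View pics/s_bl5.png

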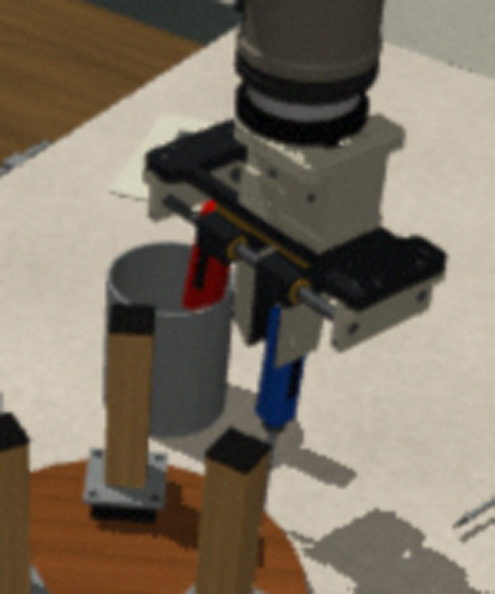

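View pics/c_bl5.png

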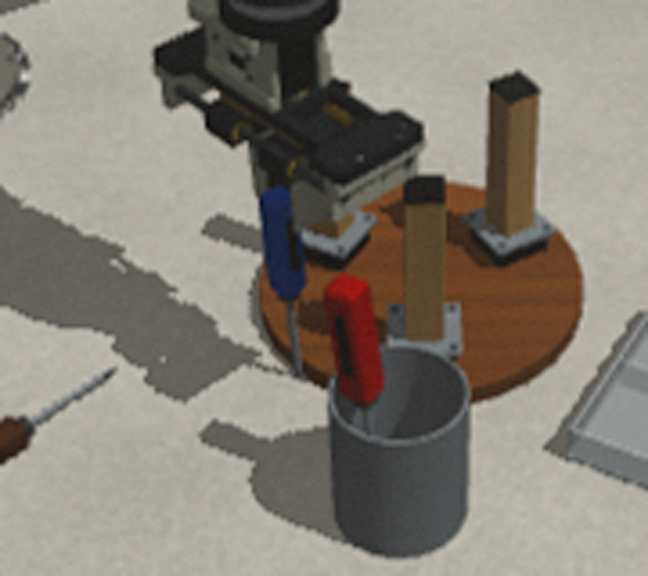

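>>> {"op": "play_rows", "data": {
  "commands": [
    {"offset": [0.006, 0, 0], "twist": 0},
    {"offset": [0.006, 0, 0], "twist": 0},
    {"offset": [0.005, 0, 0.0], "twist": 0}
  ]
}}

```text
time: 67.8
tool_pos: [523.7, -105.4, 326.3]
tcp_rot: [-3.141, -0.0, 1.309]
contact_force: [0.5, -1.8, -0.9]
grip_width: 21.5
```

>>> {"op": "play_rows", "data": {
  "commands": [
    {"offset": [0, 0, 0], "twist": 0},
    {"offset": [0, 0, 0], "twist": 0}
  ],
  "jaw": 220
}}

```text
time: 68.0
tool_pos: [523.6, -105.7, 326.3]
tcp_rot: [-3.141, -0.0, 1.31]
contact_force: [-0.3, -0.6, -0.3]
grip_width: 21.6
```

```bash
python3 - <<'E'
from h import *
st(); snap("side","s_bl6",(290,30,440,210),3.3); snap("scene","c_bl6",(200,130,380,290),3.6)
E
```

```text
t 68.00 pos [ 523.6 -105.7  326.3] rot [-3.1409e+00 -1.0000e-04  1.3095e+00] F [-0.3 -0.6 -0.3] w 21.6
```

View pics/s_bl6.png

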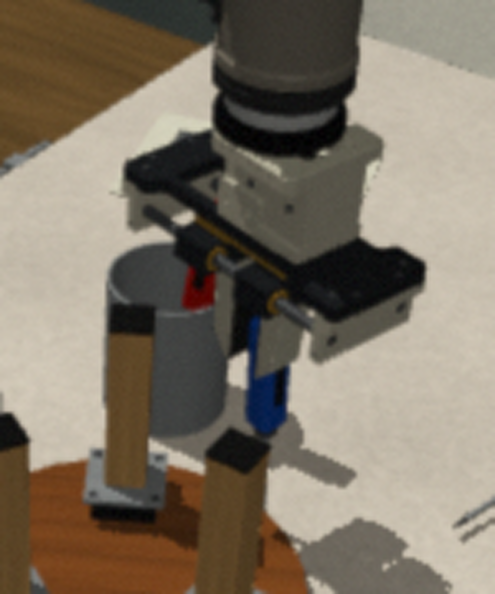

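View pics/c_bl6.png

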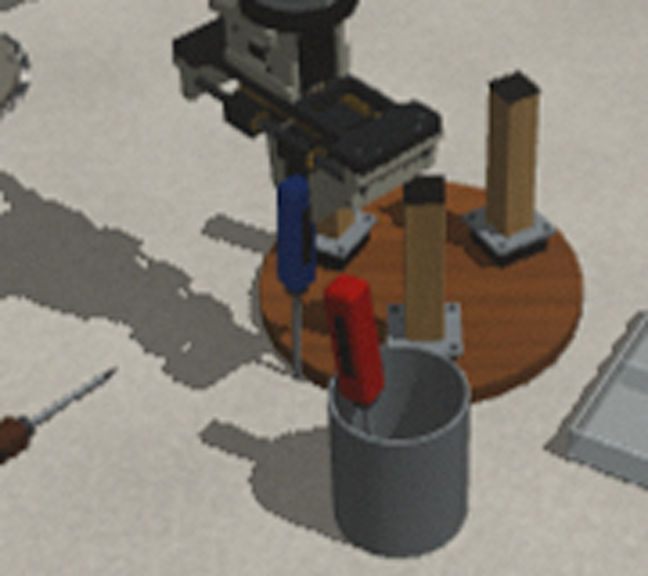

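>>> {"op": "play_rows", "data": {
  "commands": [
    {"offset": [-0.003, 0, -0.01], "twist": 0},
    {"offset": [0, 0, -0.03], "twist": 0},
    {"offset": [0, 0, -0.035], "twist": 0},
    {"offset": [0, 0, -0.035], "twist": 0},
    {"offset": [0, 0, -0.03], "twist": 0}
  ]
}}

```text
time: 68.6
tool_pos: [522.4, -108.9, 469.3]
tcp_rot: [3.14, -0.0, 1.309]
contact_force: [0.0, -0.2, -1.5]
grip_width: 21.3
```

```bash
python3 - <<'E'
from h import *
st(); snap("side","s_bl7",(290,0,440,180),3.3); snap("scene","c_bl7",(200,90,380,250),3.6)
plan([(600,-130,466,30,0.035),(665,-160,466,0,0.035)])
E
```

```text
t 68.60 pos [ 522.4 -108.9  469.3] rot [ 3.1404e+00 -3.0000e-04  1.3089e+00] F [ 0.  -0.2 -1.5] w 21.3
[{"offset":[0,0,0],"twist":0},{"offset":[0,0,0],"twist":0},{"offset":[0,0,0],"twist":0.1},{"offset":[0,0,0],"twist":0},{"offset":[0,0,0],"twist":0}]
[{"offset":[0,0,0],"twist":0},{"offset":[0,0,0],"twist":0},{"offset":[0,0,0],"twist":0.1},{"offset":[0,0,0],"twist":0},{"offset":[0,0,0],"twist":0}]
[{"offset":[0,0,0],"twist":0},{"offset":[0,0,0],"twist":0},{"offset":[0,0,0],"twist":0.1},{"offset":[0,0,0],"twist":0},{"offset":[0,0.001,0],"twist":0}]
[{"offset":[0,0,0],"twist":0},{"offset":[0,0,0],"twist":0},{"offset":[0,0,0],"twist":0.1},{"offset":[0,0,0],"twist":0},{"offset":[0,0,0],"twist":0}]
[{"offset":[0,0,0],"twist":0},{"offset":[0,0,0],"twist":0},{"offset":[0,0,0],"twist":0.1},{"offset":[0,0,0],"twist":0},{"offset":[0,0,0],"twist":0}]
[{"offset":[0,0,0],"twist":0},{"offset":[0,0,0],"twist":0},{"offset":[0,0,0],"twist":0},{"offset":[0,0,0],"twist":0.1},{"offset":[0,0,0],"twist":0}]
[{"offset":[0,0,0],"twist":0},{"offset":[0,0,0],"twist":0},{"offset":[0,0,0],"twist":0},{"offset":[
[... 28230 characters left out ...]
},{"offset":[0,0,0],"twist":0},{"offset":[0,0,0],"twist":0},{"offset":[0,0,0],"twist":0},{"offset":[0,0,0],"twist":0}]
[{"offset":[0,0,0],"twist":0.1},{"offset":[0,0,0],"twist":0},{"offset":[0,0,0],"twist":0},{"offset":[0,0,0],"twist":0},{"offset":[0,0,0],"twist":0}]
[{"offset":[0.001,0,0],"twist":0},{"offset":[0,0,0],"twist":0},{"offset":[0,0,0],"twist":0.1},{"offset":[0,0,0],"twist":0},{"offset":[0,0,0],"twist":0}]
[{"offset":[0,0,0],"twist":0},{"offset":[0,0,0],"twist":0},{"offset":[0,0,0],"twist":0},{"offset":[0,0,0],"twist":0},{"offset":[0,0,0],"twist":0.1}]
[{"offset":[0,0,0],"twist":0},{"offset":[0,0,0],"twist":0},{"offset":[0,0,0],"twist":0}]
end [ 665.1 -159.7  465.8] -0.0 rows 4348
```

View pics/s_bl7.png

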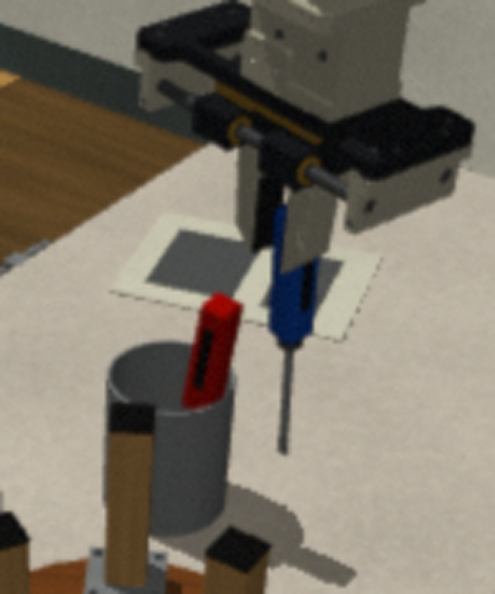

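View pics/c_bl7.png

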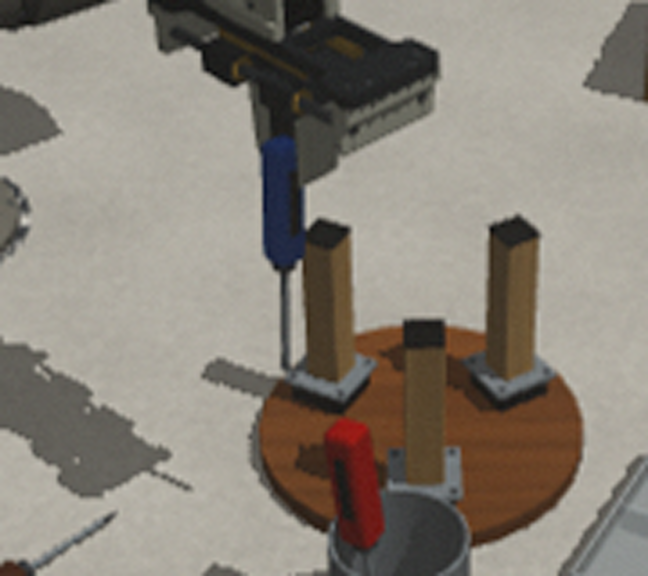

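Blue hangs nearly vertical, with its tip at side (283,452) and scene (286,368). Next I'll measure the tip offset and print a compact plan.

```bash
python3 - <<'E'
from h import *
print(tri2((286,368),(283,452),(200,90,3.6),(290,0,3.3)))
plan([(600,-130,468,30,35),(665,-165,468,0,35)])
E
```

```text
[ 518.43212255 -126.53849946  144.60685176]
[{"offset":[0,0.013,0.001],"twist":7.5},{"offset":[0.002,0.014,0],"twist":7.5},{"offset":[0.003,0.012,0.001],"twist":7.5},{"offset":[0.005,0.013,0.001],"twist":7.5},{"offset":[0.007,0.011,0],"twist":7.5}]
[{"offset":[0.008,0.011,0.001],"twist":7.5},{"offset":[0.01,0.016,0],"twist":7.5},{"offset":[0.011,0.014,0],"twist":7.5},{"offset":[0.014,0.013,0],"twist":7.5},{"offset":[0.015,0.011,0],"twist":7.5}]
end [ 665.5 -165.3  467.8] -0.0 rows 10
```

>>> {"op": "play_rows", "data": {
  "commands": [
    {"offset": [0, 0.013, 0.001], "twist": 7.5},
    {"offset": [0.002, 0.014, 0], "twist": 7.5},
    {"offset": [0.003, 0.012, 0.001], "twist": 7.5},
    {"offset": [0.005, 0.013, 0.001], "twist": 7.5},
    {"offset": [0.007, 0.011, 0], "twist": 7.5}
  ]
}}

```text
time: 69.2
tool_pos: [587.4, -126.2, 462.7]
tcp_rot: [-3.14, 0.001, 0.649]
contact_force: [-0.4, 0.3, -0.6]
grip_width: 21.8
```

>>> {"op": "play_rows", "data": {
  "commands": [
    {"offset": [0.008, 0.011, 0.001], "twist": 7.5},
    {"offset": [0.01, 0.016, 0], "twist": 7.5},
    {"offset": [0.011, 0.014, 0], "twist": 7.5},
    {"offset": [0.014, 0.013, 0], "twist": 7.5},
    {"offset": [0.015, 0.011, 0], "twist": 7.5}
  ]
}}

```text
time: 69.7
tool_pos: [666.0, -165.6, 461.7]
tcp_rot: [-3.141, 0.002, -0.005]
contact_force: [-0.1, -0.3, -0.9]
grip_width: 22.2
```

>>> {"op": "play_rows", "data": {
  "commands": [
    {"offset": [0.01, 0.01, 0], "twist": 0},
    {"offset": [0.007, 0.01, 0], "twist": 0},
    {"offset": [0.0, 0.009, 0.0], "twist": 0},
    {"offset": [0, 0, 0], "twist": 0}
  ]
}}

```text
time: 70.1
tool_pos: [682.3, -195.5, 461.6]
tcp_rot: [-3.141, 0.002, -0.001]
contact_force: [0.6, -0.1, -0.8]
grip_width: 21.6
```

```bash
python3 - <<'E'
from h import *
st(); snap("side","s_bl8",(290,0,440,180),3.3); snap("scene","c_bl8",(200,150,380,310),3.6)
E
```

```text
t 70.10 pos [ 682.3 -195.5  461.6] rot [-3.1411e+00  1.9000e-03 -1.3000e-03] F [ 0.6 -0.1 -0.8] w 21.6
```

View pics/s_bl8.png

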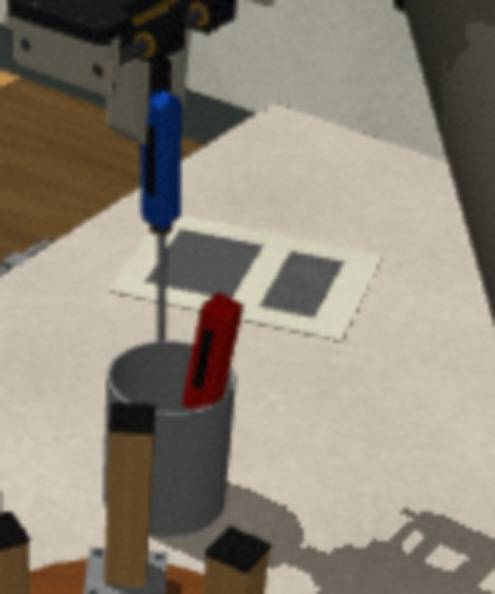

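View pics/c_bl8.png

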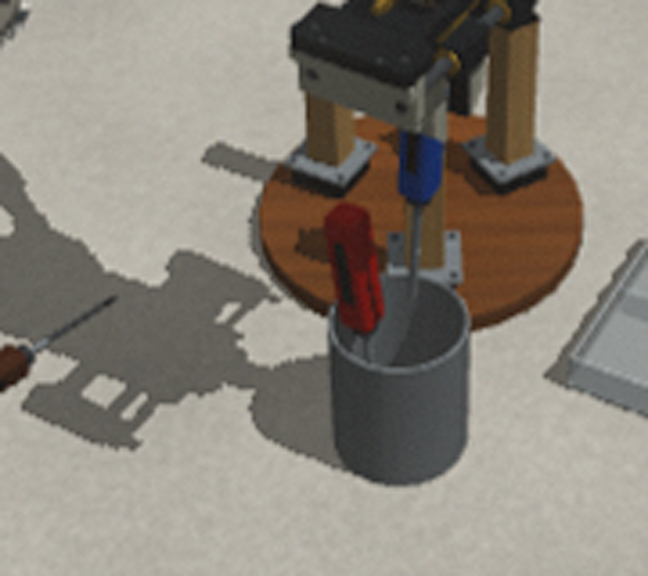

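```bash
python3 - <<'E'
from h import *
print(tri2((411,297),(162,343),(200,150,3.6),(290,0,3.3)))
E
```

```text
[ 660.52664431 -193.44156703  133.04114237]
```

Tip at (660,-193), inside the pot opening and above it. Lowering.

>>> {"op": "play_rows", "data": {
  "commands": [
    {"offset": [0, 0, 0.03], "twist": 0},
    {"offset": [0, 0, 0.03], "twist": 0},
    {"offset": [0, 0, 0.03], "twist": 0},
    {"offset": [0, 0, 0.02], "twist": 0}
  ]
}}

```text
time: 70.6
tool_pos: [681.8, -193.3, 350.6]
tcp_rot: [-3.14, 0.003, 0.001]
contact_force: [-0.2, 0.6, -1.4]
grip_width: 22.0
```

>>> {"op": "play_rows", "data": {
  "commands": [
    {"offset": [0, 0, 0.006], "twist": 0},
    {"offset": [0, 0, 0.004], "twist": 0},
    {"offset": [0, 0, 0.003], "twist": 0}
  ]
}}

```text
time: 70.9
tool_pos: [682.7, -194.0, 341.1]
tcp_rot: [3.141, -0.002, 0.0]
contact_force: [-0.1, 0.8, -0.4]
grip_width: 21.9
```

>>> {"op": "play_rows", "data": {
  "commands": [
    {"offset": [0, 0, 0.002], "twist": 0},
    {"offset": [0, 0, 0.002], "twist": 0}
  ]
}}

```text
time: 71.1
tool_pos: [682.6, -194.2, 336.7]
tcp_rot: [3.141, -0.002, 0.0]
contact_force: [0.5, -1.1, -1.4]
grip_width: 21.8
```

>>> {"op": "play_rows", "data": {
  "commands": [
    {"offset": [0, 0, 0.002], "twist": 0},
    {"offset": [0, 0, 0.001], "twist": 0}
  ]
}}

```text
time: 71.3
tool_pos: [682.5, -194.2, 332.8]
tcp_rot: [3.141, -0.0, 0.0]
contact_force: [-0.3, -0.8, -1.0]
grip_width: 21.7
```

```bash
python3 - <<'E'
from h import *
st(); snap("side","s_bl9",(290,0,440,180),3.3); snap("scene","c_bl9",(200,150,380,310),3.6)
E
```

```text
t 71.30 pos [ 682.5 -194.2  332.8] rot [ 3.1414e+00 -2.0000e-04  1.0000e-04] F [-0.3 -0.8 -1. ] w 21.7
```

View pics/s_bl9.png

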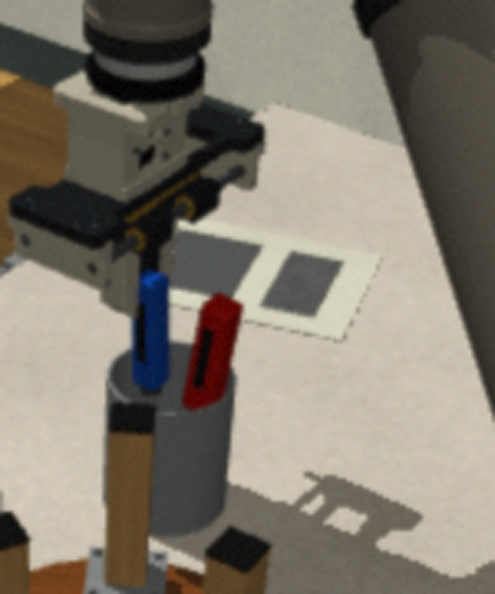

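View pics/c_bl9.png

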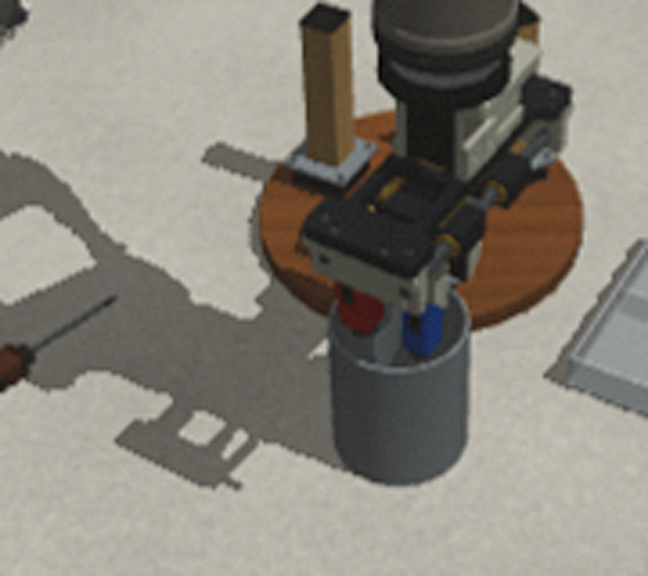

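>>> {"op": "play_rows", "data": {
  "commands": [
    {"offset": [0, 0, 0.002], "twist": 0},
    {"offset": [0, 0, 0.002], "twist": 0}
  ]
}}

```text
time: 71.6
tool_pos: [683.0, -194.2, 331.8]
tcp_rot: [3.14, -0.005, 0.0]
contact_force: [0.2, 1.3, 16.8]
grip_width: 21.5
```

>>> {"op": "play_rows", "data": {
  "commands": [
    {"offset": [0, 0, 0.002], "twist": 0},
    {"offset": [0, 0, 0.001], "twist": 0}
  ]
}}

```text
time: 71.8
tool_pos: [683.4, -194.2, 331.3]
tcp_rot: [3.138, -0.01, 0.0]
contact_force: [0.8, 1.9, 21.3]
grip_width: 22.0
```

>>> {"op": "play_rows", "data": {
  "commands": [
    {"offset": [0, 0, -0.003], "twist": 0},
    {"offset": [0, 0, -0.001], "twist": 0}
  ]
}}

```text
time: 72.0
tool_pos: [682.9, -194.2, 332.0]
tcp_rot: [3.14, -0.004, 0.0]
contact_force: [1.9, 0.4, 4.9]
grip_width: 21.7
```

>>> {"op": "play_rows", "data": {
  "commands": [
    {"offset": [0, 0, 0], "twist": 0},
    {"offset": [0, 0, 0], "twist": 0},
    {"offset": [0, 0, 0], "twist": 0}
  ],
  "jaw": 165
}}

```text
time: 72.3
tool_pos: [682.4, -194.2, 328.9]
tcp_rot: [-3.141, 0.001, 0.0]
contact_force: [-0.2, -0.5, 0.3]
grip_width: 32.0
```

```bash
python3 - <<'E'
from h import *
st(); snap("side","s_bl10",(290,0,440,180),3.3); snap("scene","c_bl10",(200,150,380,310),3.6)
E
```

```text
t 72.30 pos [ 682.4 -194.2  328.9] rot [-3.1412e+00  1.4000e-03  1.0000e-04] F [-0.2 -0.5  0.3] w 32.0
```

View pics/s_bl10.png

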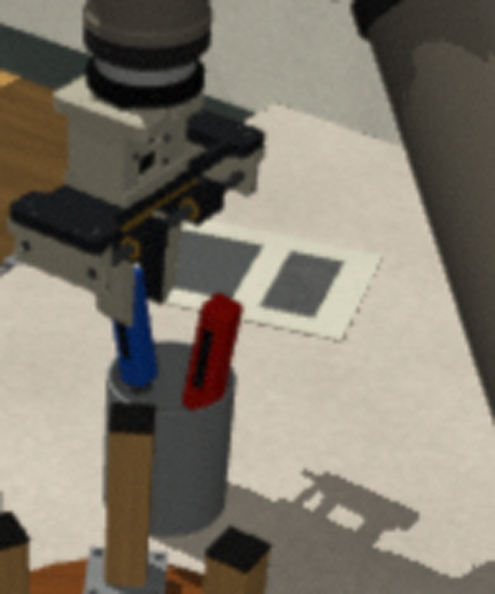

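View pics/c_bl10.png

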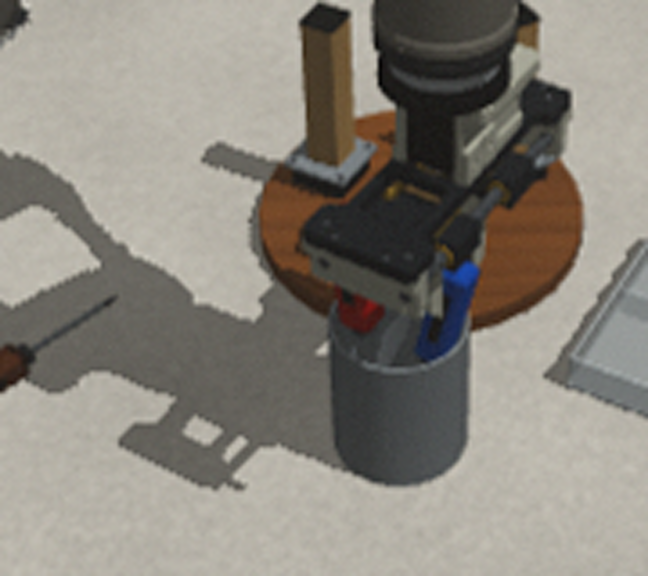

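Blue leans on the far rim, leaving room in the middle. I'll lift and go to the bradawl.

>>> {"op": "play_rows", "data": {
  "commands": [
    {"offset": [0, 0, -0.02], "twist": 0},
    {"offset": [0, 0, -0.04], "twist": 0},
    {"offset": [0, 0, -0.04], "twist": 0},
    {"offset": [0, 0, -0.03], "twist": 0}
  ]
}}

```text
time: 72.8
tool_pos: [682.4, -194.1, 462.4]
tcp_rot: [3.141, -0.002, 0.0]
contact_force: [0.1, 0.2, 1.0]
grip_width: 32.7
```

```bash
python3 - <<'E'
from h import *
st()
plan([(480,-290,400,50,45),(377.5,-340,298,77.8,45)])
E
```

```text
t 72.80 pos [ 682.4 -194.1  462.4] rot [ 3.1406e+00 -2.2000e-03  2.0000e-04] F [0.1 0.2 1. ] w 32.7
[{"offset":[-0.034,0.016,0.01],"twist":-8.3},{"offset":[-0.035,0.011,0.011],"twist":-8.4},{"offset":[-0.037,0.006,0.01],"twist":-8.3},{"offset":[-0.038,0,0.011],"twist":-8.3},{"offset":[-0.036,-0.005,0.01],"twist":-8.4}]
[{"offset":[-0.036,-0.011,0.01],"twist":-8.3},{"offset":[-0.026,-0.012,0.026],"twist":-6.9},{"offset":[-0.025,-0.014,0.025],"twist":-7},{"offset":[-0.022,-0.018,0.026],"twist":-6.9},{"offset":[-0.021,-0.02,0.025],"twist":-7}]
end [ 377.2 -340.4  298.4] 77.8 rows 10
```

>>> {"op": "play_rows", "data": {
  "commands": [
    {"offset": [-0.034, 0.016, 0.01], "twist": -8.3},
    {"offset": [-0.035, 0.011, 0.011], "twist": -8.4},
    {"offset": [-0.037, 0.006, 0.01], "twist": -8.3},
    {"offset": [-0.038, 0, 0.011], "twist": -8.3},
    {"offset": [-0.036, -0.005, 0.01], "twist": -8.4}
  ]
}}

```text
time: 73.3
tool_pos: [512.9, -274.5, 407.1]
tcp_rot: [-3.141, 0.0, 0.734]
contact_force: [1.1, 0.1, -0.3]
grip_width: 32.3
```

>>> {"op": "play_rows", "data": {
  "commands": [
    {"offset": [-0.036, -0.011, 0.01], "twist": -8.3},
    {"offset": [-0.026, -0.012, 0.026], "twist": -6.9},
    {"offset": [-0.025, -0.014, 0.025], "twist": -7},
    {"offset": [-0.022, -0.018, 0.026], "twist": -6.9},
    {"offset": [-0.021, -0.02, 0.025], "twist": -7}
  ],
  "jaw": 145
}}

```text
time: 73.8
tool_pos: [376.2, -340.7, 294.8]
tcp_rot: [3.141, 0.0, 1.363]
contact_force: [0.0, -1.0, -0.7]
grip_width: 39.7
```

>>> {"op": "play_rows", "data": {
  "commands": [
    {"offset": [0, 0, 0], "twist": 0},
    {"offset": [0, 0, 0], "twist": 0}
  ]
}}

```text
time: 74.0
tool_pos: [377.2, -340.9, 295.6]
tcp_rot: [-3.141, -0.001, 1.355]
contact_force: [0.4, -0.3, 0.1]
grip_width: 39.5
```

```bash
python3 - <<'E'
from h import *
st(); snap("wrist","w_br1",(140,60,500,360),2.2); snap("scene","c_br1",(0,0,640,400),1.2)
E
```

```text
t 74.00 pos [ 377.2 -340.9  295.6] rot [-3.1413e+00 -5.0000e-04  1.3547e+00] F [ 0.4 -0.3  0.1] w 39.5
```

View pics/w_br1.png

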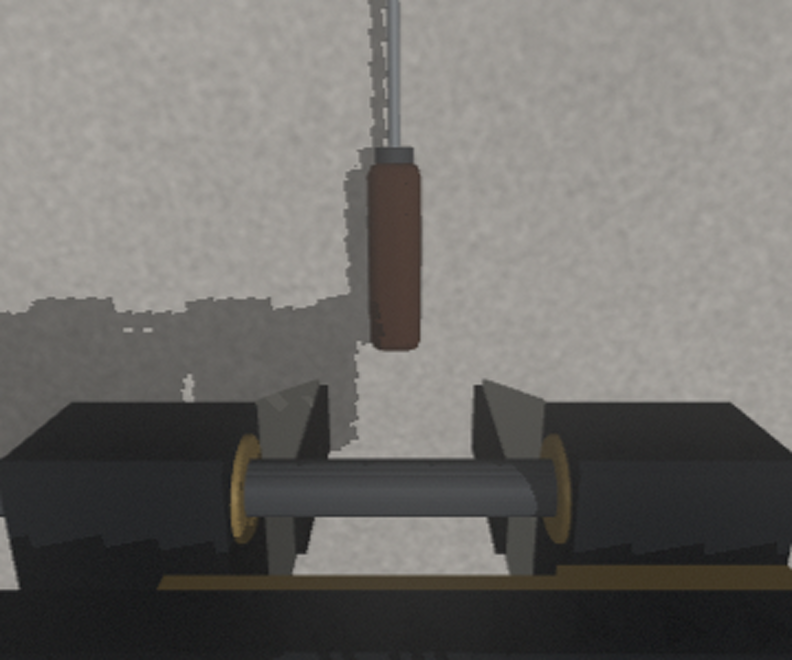

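View pics/c_br1.png

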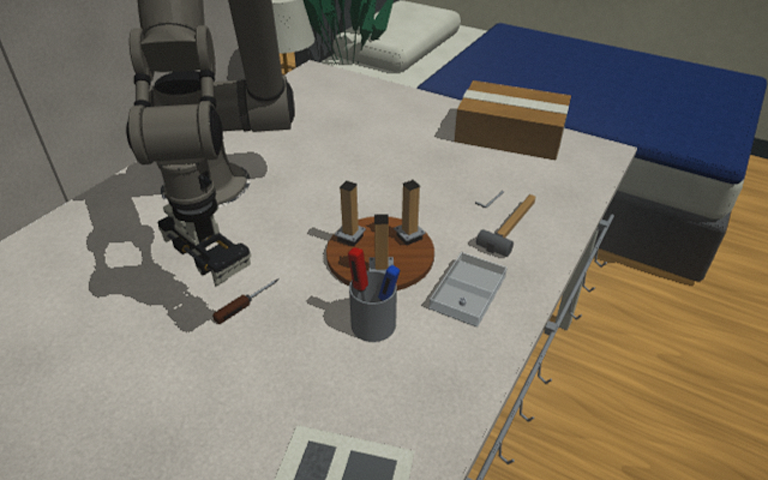

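The wrist view shows the bradawl aligned with the tool, its tail at (395,350). Red and blue stand in the upright pot.

```bash
python3 - <<'E'
from h import *
from plant import status
f=lambda x,y:((x+.5)/2.2-.5+140,(y+.5)/2.2-.5+60)
c=cam("wrist")
o=status.get_obs();T=np.array(o["tool_pos"]);yw=o["tcp_rot"][2]
for p,z in (((395,347),18),((395,165),18),((395,5),11)):
    P=onz(c,*f(*p),z); d=P[:2]-T[:2]
    print(P, "tool x %.1f y %.1f"%(d@[np.cos(yw),np.sin(yw)], d@[np.sin(yw),-np.cos(yw)]))
E
```

```text
[ 373.4555816  -355.42448083   18.        ] tool x -15.5 y -1.5
[ 390.19301498 -279.66832516   18.        ] tool x 62.1 y -1.3
[ 403.06157141 -221.19439507   11.        ] tool x 122.0 y -1.1
```

>>> {"op": "play_rows", "data": {
  "commands": [
    {"offset": [-0.003, -0.001, 0.03], "twist": 0},
    {"offset": [0, 0, 0.035], "twist": 0},
    {"offset": [0, 0, 0.025], "twist": 0},
    {"offset": [0, 0, 0.015], "twist": 0}
  ]
}}

```text
time: 74.5
tool_pos: [376.7, -342.7, 189.7]
tcp_rot: [-3.142, -0.0, 1.358]
contact_force: [-0.0, 0.1, 0.3]
grip_width: 39.7
```

>>> {"op": "play_rows", "data": {
  "commands": [
    {"offset": [0, 0, 0.003], "twist": 0},
    {"offset": [0, 0, 0.002], "twist": 0},
    {"offset": [0, 0, 0], "twist": 0}
  ]
}}

```text
time: 74.8
tool_pos: [376.5, -343.4, 186.7]
tcp_rot: [3.14, 0.001, 1.358]
contact_force: [-0.5, -0.3, 0.1]
grip_width: 40.0
```

>>> {"op": "play_rows", "data": {
  "commands": [
    {"offset": [0, 0, 0.003], "twist": 0},
    {"offset": [0, 0, 0.002], "twist": 0},
    {"offset": [0, 0, 0], "twist": 0}
  ]
}}

```text
time: 75.1
tool_pos: [375.8, -343.3, 180.9]
tcp_rot: [3.141, 0.0, 1.358]
contact_force: [0.3, 0.2, 0.6]
grip_width: 39.7
```

>>> {"op": "play_rows", "data": {
  "commands": [
    {"offset": [0, 0, 0], "twist": 0},
    {"offset": [0, 0, 0], "twist": 0},
    {"offset": [0, 0, 0], "twist": 0},
    {"offset": [0, 0, 0], "twist": 0},
    {"offset": [0, 0, 0], "twist": 0}
  ],
  "jaw": 220
}}

```text
time: 75.6
tool_pos: [375.8, -343.3, 180.8]
tcp_rot: [3.142, 0.0, 1.358]
contact_force: [0.4, 0.0, 0.8]
grip_width: 21.4
```

>>> {"op": "play_rows", "data": {
  "commands": [
    {"offset": [0, 0, -0.01], "twist": 0},
    {"offset": [0, 0, -0.015], "twist": 0},
    {"offset": [0, 0, -0.015], "twist": 0}
  ]
}}

```text
time: 75.9
tool_pos: [375.8, -343.2, 221.5]
tcp_rot: [-3.141, -0.0, 1.358]
contact_force: [0.9, -0.4, -0.8]
grip_width: 21.5
```

```bash
python3 - <<'E'
from h import *
st()
plan([(471,-285,222,75,35)])
snap("side","s_br2",(290,60,590,300),2.4)
E
```

```text
t 75.90 pos [ 375.8 -343.2  221.5] rot [-3.1413e+00 -2.0000e-04  1.3581e+00] F [ 0.9 -0.4 -0.8] w 21.5
[{"offset":[0.019,0.02,0],"twist":0.7},{"offset":[0.02,0.02,0],"twist":0.7},{"offset":[0.019,0.02,0],"twist":0.7},{"offset":[0.02,0.019,0],"twist":0.7}]
end [ 470.5 -285.3  221.5] 75.0 rows 4
```

View pics/s_br2.png

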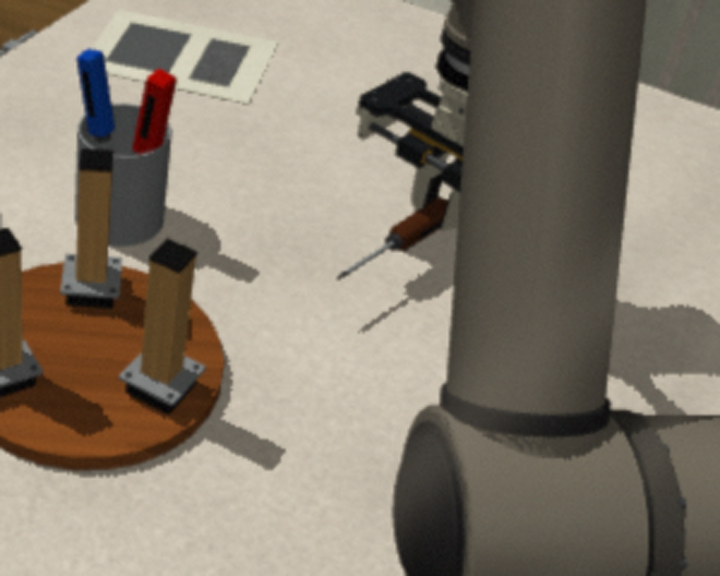

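>>> {"op": "play_rows", "data": {
  "commands": [
    {"offset": [0.019, 0.021, 0], "twist": 0.7},
    {"offset": [0.02, 0.021, 0], "twist": 0.7},
    {"offset": [0.019, 0.021, 0], "twist": 0.7},
    {"offset": [0.02, 0.02, 0], "twist": 0.7}
  ]
}}

```text
time: 76.35
tool_pos: [475.4, -285.8, 220.9]
tcp_rot: [3.141, 0.0, 1.308]
contact_force: [0.4, -0.4, -0.2]
grip_width: 21.7
```

>>> {"op": "play_rows", "data": {
  "commands": [
    {"offset": [0, 0, 0.015], "twist": 0},
    {"offset": [0, 0, 0.013], "twist": 0},
    {"offset": [0, 0, 0.005], "twist": 0},
    {"offset": [0, 0, 0.003], "twist": 0}
  ]
}}

```text
time: 76.75
tool_pos: [473.9, -286.5, 183.9]
tcp_rot: [-3.14, -0.001, 1.308]
contact_force: [-0.3, 0.3, -0.9]
grip_width: 21.9
```

>>> {"op": "play_rows", "data": {
  "commands": [
    {"offset": [0, 0, 0], "twist": 0},
    {"offset": [0, 0, 0], "twist": 0}
  ],
  "jaw": 195
}}

```text
time: 76.95
tool_pos: [474.3, -286.7, 185.1]
tcp_rot: [3.141, 0.0, 1.308]
contact_force: [-0.1, -0.6, -1.0]
grip_width: 21.8
```

>>> {"op": "play_rows", "data": {
  "commands": [
    {"offset": [0.004, 0, 0], "twist": 0},
    {"offset": [0.004, 0, 0], "twist": 0},
    {"offset": [0.003, 0, 0], "twist": 0}
  ]
}}

```text
time: 77.25
tool_pos: [477.4, -275.3, 185.0]
tcp_rot: [3.141, 0.0, 1.309]
contact_force: [-0.4, 0.1, -1.3]
grip_width: 21.8
```

>>> {"op": "play_rows", "data": {
  "commands": [
    {"offset": [0.002, 0, 0], "twist": 0},
    {"offset": [0.002, 0, 0], "twist": 0}
  ]
}}

```text
time: 77.45
tool_pos: [478.4, -271.5, 184.8]
tcp_rot: [3.141, 0.0, 1.31]
contact_force: [-0.3, -0.1, -0.6]
grip_width: 21.6
```

>>> {"op": "play_rows", "data": {
  "commands": [
    {"offset": [0.002, 0, 0], "twist": 0},
    {"offset": [0.001, 0, 0], "twist": 0}
  ]
}}

```text
time: 77.65
tool_pos: [479.2, -269.1, 184.8]
tcp_rot: [3.141, 0.001, 1.31]
contact_force: [-0.1, -4.2, -0.3]
grip_width: 21.9
```

```bash
python3 - <<'E'
from h import *
st(); snap("side","s_br3",(270,50,470,230),3.3);snap("scene","c_br3",(180,170,360,300),4)
E
```

```text
t 77.65 pos [ 479.2 -269.1  184.8] rot [3.1411e+00 1.0000e-03 1.3096e+00] F [-0.1 -4.2 -0.3] w 21.9
```

View pics/s_br3.png

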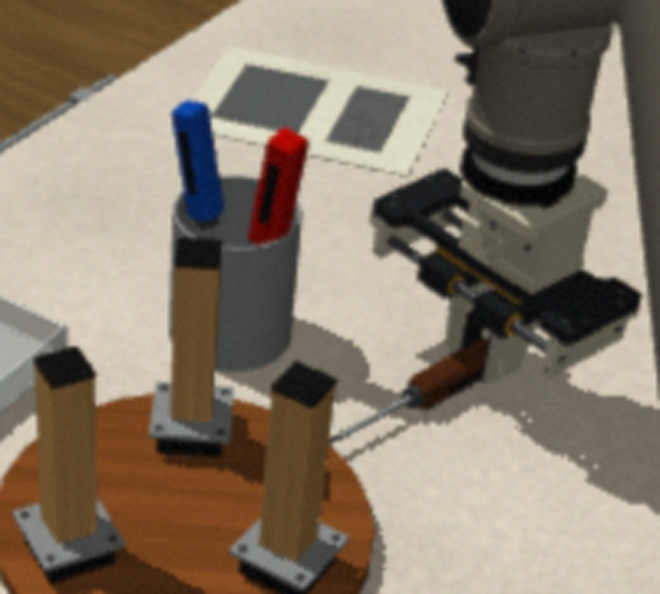

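View pics/c_br3.png

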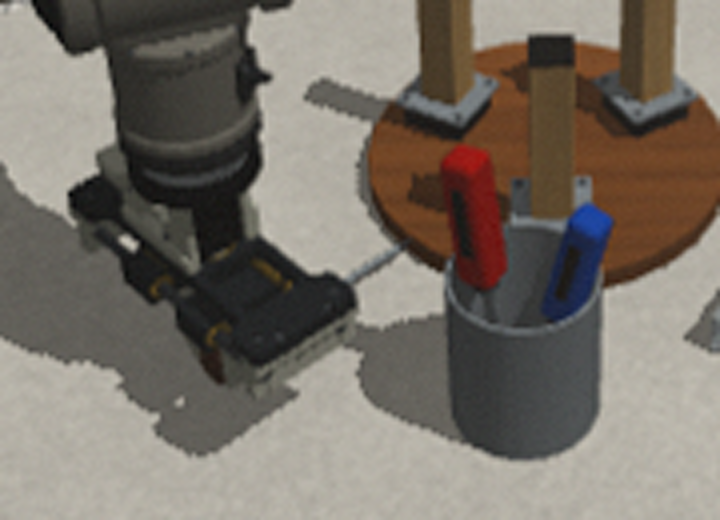

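>>> {"op": "play_rows", "data": {
  "commands": [
    {"offset": [0.002, 0, 0.001], "twist": 0},
    {"offset": [0.001, 0, -0.006], "twist": 0},
    {"offset": [0.001, 0, -0.007], "twist": 0},
    {"offset": [0.0015, 0, -0.0065], "twist": 0}
  ]
}}

```text
time: 78.15
tool_pos: [480.2, -265.0, 203.6]
tcp_rot: [3.141, 0.003, 1.31]
contact_force: [-3.4, -7.4, -0.1]
grip_width: 21.9
```

>>> {"op": "play_rows", "data": {
  "commands": [
    {"offset": [0.0018, 0, -0.0065], "twist": 0},
    {"offset": [0.002, 0, -0.0065], "twist": 0},
    {"offset": [0.0022, 0, -0.0065], "twist": 0}
  ]
}}

```text
time: 78.45
tool_pos: [481.8, -259.3, 223.4]
tcp_rot: [3.141, 0.003, 1.31]
contact_force: [-3.0, -8.5, 0.4]
grip_width: 21.7
```

>>> {"op": "play_rows", "data": {
  "commands": [
    {"offset": [0.0025, 0, -0.0065], "twist": 0},
    {"offset": [0.003, 0, -0.006], "twist": 0},
    {"offset": [0.003, 0, -0.006], "twist": 0}
  ]
}}

```text
time: 78.75
tool_pos: [484.0, -251.1, 242.0]
tcp_rot: [3.14, 0.004, 1.31]
contact_force: [-3.9, -8.3, 1.1]
grip_width: 21.8
```

>>> {"op": "play_rows", "data": {
  "commands": [
    {"offset": [0.0033, 0, -0.006], "twist": 0},
    {"offset": [0.0036, 0, -0.006], "twist": 0},
    {"offset": [0.004, 0, -0.0055], "twist": 0}
  ]
}}

```text
time: 79.05
tool_pos: [486.9, -240.4, 259.7]
tcp_rot: [3.14, 0.004, 1.31]
contact_force: [-3.9, -8.1, 2.8]
grip_width: 21.7
```

>>> {"op": "play_rows", "data": {
  "commands": [
    {"offset": [0.0042, 0, -0.0055], "twist": 0},
    {"offset": [0.0045, 0, -0.005], "twist": 0},
    {"offset": [0.0048, 0, -0.005], "twist": 0}
  ]
}}

```text
time: 79.35
tool_pos: [490.4, -227.3, 275.3]
tcp_rot: [3.14, 0.004, 1.31]
contact_force: [-4.4, -7.8, 4.3]
grip_width: 21.8
```

>>> {"op": "play_rows", "data": {
  "commands": [
    {"offset": [0.005, 0, -0.0045], "twist": 0},
    {"offset": [0.0052, 0, -0.0045], "twist": 0},
    {"offset": [0.0054, 0, -0.0045], "twist": 0}
  ]
}}

```text
time: 79.65
tool_pos: [494.6, -211.0, 288.2]
tcp_rot: [3.141, 0.001, 1.309]
contact_force: [-1.3, -3.4, 1.3]
grip_width: 22.2
```

>>> {"op": "play_rows", "data": {
  "commands": [
    {"offset": [0.004, 0, 0.002], "twist": 0},
    {"offset": [0.0055, 0, -0.003], "twist": 0},
    {"offset": [0.0056, 0, -0.004], "twist": 0}
  ]
}}

```text
time: 79.95
tool_pos: [498.4, -195.5, 292.1]
tcp_rot: [-3.139, -0.001, 1.309]
contact_force: [-1.2, -1.2, -1.3]
grip_width: 21.8
```

>>> {"op": "play_rows", "data": {
  "commands": [
    {"offset": [0.006, 0, -0.003], "twist": 0},
    {"offset": [0.006, 0, -0.003], "twist": 0},
    {"offset": [0.006, 0, -0.003], "twist": 0}
  ]
}}

```text
time: 80.25
tool_pos: [503.2, -178.3, 301.8]
tcp_rot: [-3.141, -0.0, 1.309]
contact_force: [-1.3, -1.4, -1.1]
grip_width: 21.9
```

```bash
python3 - <<'E'
from h import *
st(); snap("side","s_br4",(290,30,440,210),3.3); snap("scene","c_br4",(200,130,380,290),3.6)
E
```

```text
t 80.25 pos [ 503.2 -178.3  301.8] rot [-3.1408e+00 -1.0000e-04  1.3094e+00] F [-1.3 -1.4 -1.1] w 21.9
```

View pics/s_br4.png

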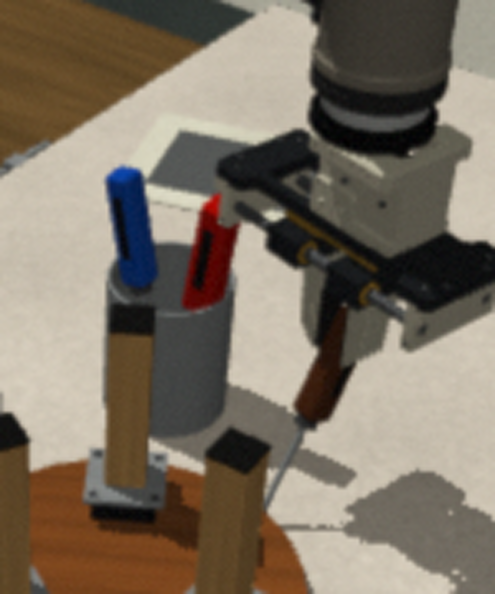

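View pics/c_br4.png

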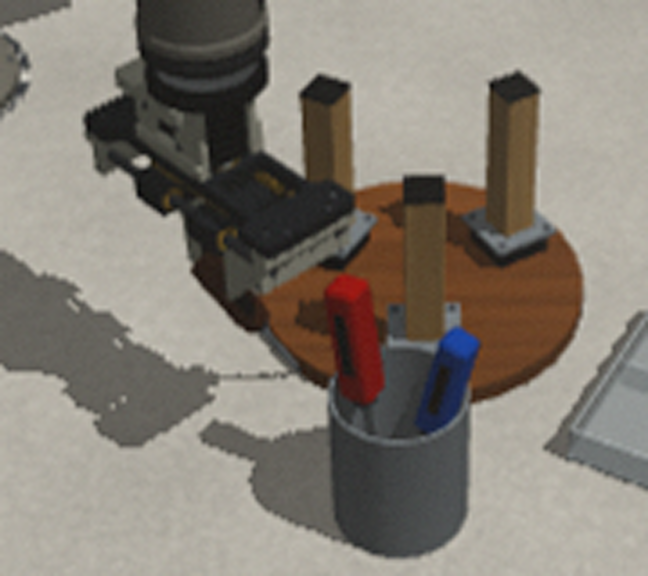

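>>> {"op": "play_rows", "data": {
  "commands": [
    {"offset": [0.003, 0, -0.005], "twist": 0},
    {"offset": [0.006, 0, -0.004], "twist": 0},
    {"offset": [0.006, 0, -0.003], "twist": 0}
  ]
}}

```text
time: 80.65
tool_pos: [507.2, -164.2, 314.1]
tcp_rot: [3.141, 0.0, 1.309]
contact_force: [-0.7, -0.5, -1.3]
grip_width: 21.7
```

>>> {"op": "play_rows", "data": {
  "commands": [
    {"offset": [0.006, 0, -0.002], "twist": 0},
    {"offset": [0.006, 0, -0.001], "twist": 0},
    {"offset": [0.006, 0, 0.0], "twist": 0}
  ]
}}

```text
time: 80.95
tool_pos: [512.0, -146.7, 317.1]
tcp_rot: [3.14, 0.0, 1.309]
contact_force: [-0.9, -1.3, 0.0]
grip_width: 21.8
```

```bash
python3 - <<'E'
from h import *
st(); snap("side","s_br5",(290,30,440,210),3.3); snap("scene","c_br5",(200,130,380,290),3.6)
E
```

```text
t 80.95 pos [ 512.  -146.7  317.1] rot [3.1405e+00 4.0000e-04 1.3092e+00] F [-0.9 -1.3  0. ] w 21.8
```

View pics/s_br5.png

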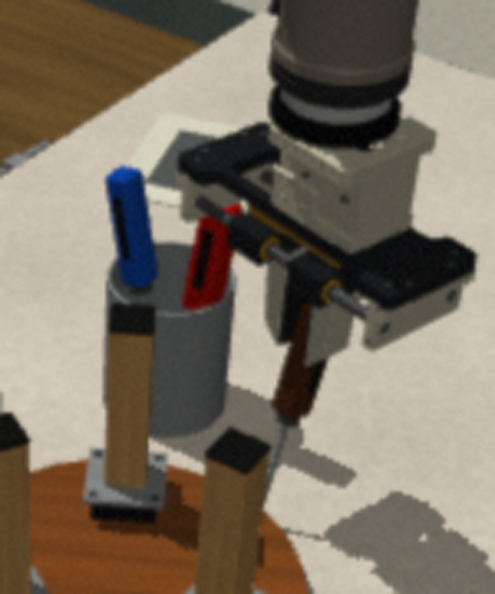

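View pics/c_br5.png

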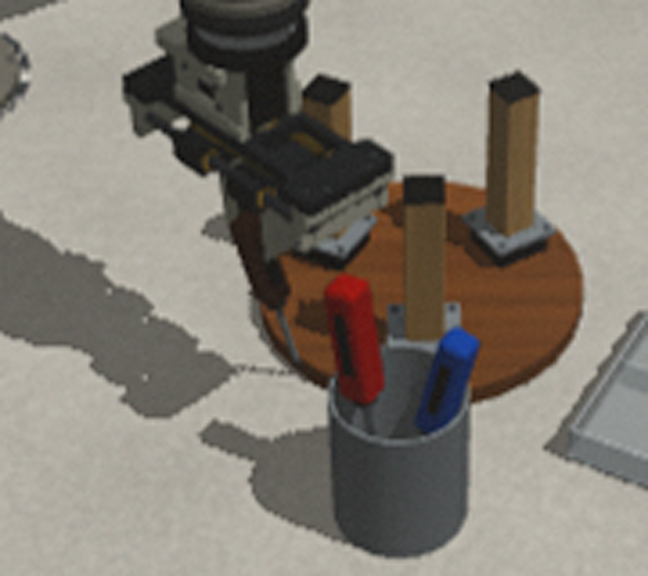

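>>> {"op": "play_rows", "data": {
  "commands": [
    {"offset": [0.006, 0, 0.002], "twist": 0},
    {"offset": [0.006, 0, 0.0015], "twist": 0},
    {"offset": [0.006, 0, 0.001], "twist": 0}
  ]
}}

```text
time: 81.35
tool_pos: [516.5, -129.4, 312.3]
tcp_rot: [3.141, 0.0, 1.309]
contact_force: [-0.7, -2.8, 7.1]
grip_width: 21.7
```

>>> {"op": "play_rows", "data": {
  "commands": [
    {"offset": [0.006, 0, 0.001], "twist": 0},
    {"offset": [0.006, 0, 0.0], "twist": 0},
    {"offset": [0.006, 0, 0.0], "twist": 0}
  ]
}}

```text
time: 81.65
tool_pos: [521.2, -111.8, 311.6]
tcp_rot: [3.141, 0.0, 1.309]
contact_force: [-0.2, -0.9, 2.4]
grip_width: 22.0
```

```bash
python3 - <<'E'
from h import *
st(); snap("side","s_br6",(290,30,440,210),3.3); snap("scene","c_br6",(200,130,380,290),3.6)
E
```

```text
t 81.65 pos [ 521.2 -111.8  311.6] rot [3.1409e+00 2.0000e-04 1.3092e+00] F [-0.2 -0.9  2.4] w 22.0
```

View pics/s_br6.png

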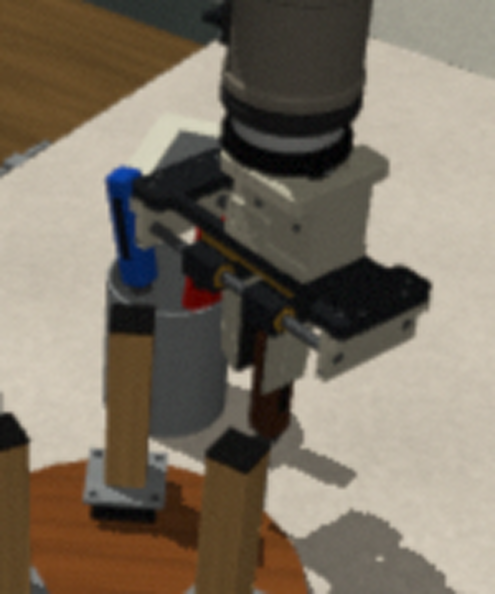

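View pics/c_br6.png

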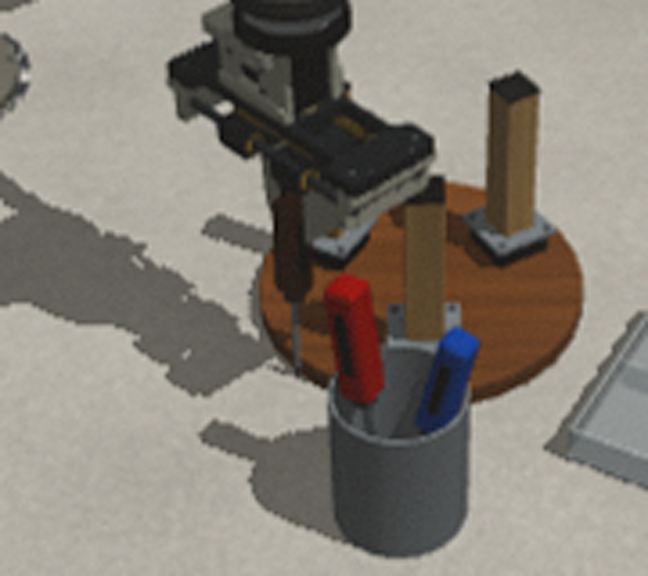

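>>> {"op": "play_rows", "data": {
  "commands": [
    {"offset": [0, 0, 0], "twist": 0},
    {"offset": [0, 0, 0], "twist": 0}
  ],
  "jaw": 220
}}

```text
time: 81.95
tool_pos: [521.1, -112.2, 311.4]
tcp_rot: [3.141, -0.001, 1.309]
contact_force: [-0.2, 0.8, 5.8]
grip_width: 21.6
```

>>> {"op": "play_rows", "data": {
  "commands": [
    {"offset": [-0.003, 0, -0.01], "twist": 0},
    {"offset": [0, 0, -0.03], "twist": 0},
    {"offset": [0, 0, -0.04], "twist": 0},
    {"offset": [0, 0, -0.045], "twist": 0},
    {"offset": [0, 0, -0.045], "twist": 0}
  ]
}}

```text
time: 82.45
tool_pos: [519.7, -115.4, 482.7]
tcp_rot: [-3.14, -0.0, 1.309]
contact_force: [1.2, -1.3, -0.6]
grip_width: 21.7
```

```bash
python3 - <<'E'
from h import *
st(); snap("side","s_br7",(290,0,440,180),3.3); snap("scene","c_br7",(200,90,380,250),3.6)
plan([(600,-130,510,30,40),(660,-165,510,0,40)])
E
```

```text
t 82.45 pos [ 519.7 -115.4  482.7] rot [-3.1399e+00 -3.0000e-04  1.3088e+00] F [ 1.2 -1.3 -0.6] w 21.7
[{"offset":[0.001,0.013,-0.004],"twist":7.5},{"offset":[0.003,0.014,-0.003],"twist":7.5},{"offset":[0.005,0.012,-0.004],"twist":7.5},{"offset":[0.006,0.012,-0.004],"twist":7.5},{"offset":[0.007,0.012,-0.003],"twist":7.5}]
[{"offset":[0.009,0.01,-0.004],"twist":7.5},{"offset":[0.009,0.015,0],"twist":7.5},{"offset":[0.01,0.014,0],"twist":7.5},{"offset":[0.013,0.012,0],"twist":7.5},{"offset":[0.013,0.01,0],"twist":7.5}]
end [ 659.6 -164.7  509.8] -0.0 rows 10
```

View pics/s_br7.png

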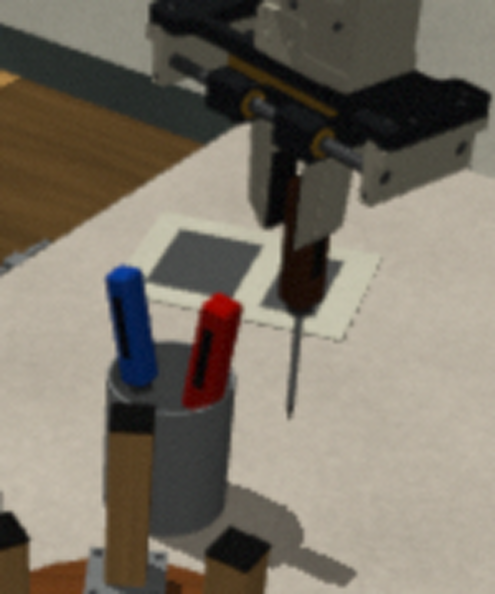

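View pics/c_br7.png

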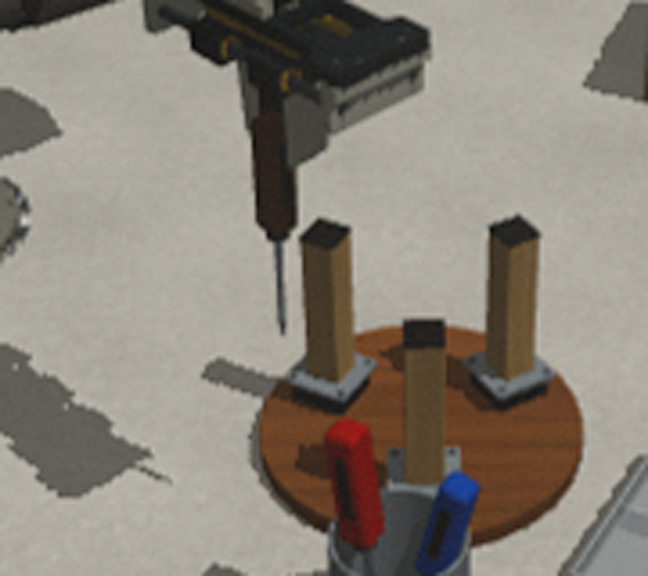

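```bash
python3 - <<'E'
from h import *
A,B=(200,90,3.6),(290,0,3.3)
print("tip",tri2((282,333),(291,416),A,B))
print("bluetop",tri2((462,482),(124,273),A,B))
print("redtop",tri2((347,430),(222,303),A,B))
A2,B2=(200,130,3.6),(290,30,3.3)
# handle lower ends seen in br6 pictures /br4
print("red low",tri2((362,398),(205,302),A2,B2))
print("blue low",tri2((430,425),(140,284),A2,B2))
E
```

```text
tip [ 516.11551592 -126.08956305  173.74308074]
bluetop [ 695.85784046 -192.62390198  175.85091063]
redtop [ 614.77654725 -194.56697096  182.86224037]
red low [ 626.30239892 -200.12175909   95.53862342]
blue low [ 676.587035   -194.17402711   91.93641942]
```

>>> {"op": "play_rows", "data": {
  "commands": [
    {"offset": [0.001, 0.013, -0.004], "twist": 7.5},
    {"offset": [0.003, 0.014, -0.003], "twist": 7.5},
    {"offset": [0.005, 0.012, -0.004], "twist": 7.5},
    {"offset": [0.006, 0.012, -0.004], "twist": 7.5},
    {"offset": [0.007, 0.012, -0.003], "twist": 7.5}
  ]
}}

```text
time: 83.05
tool_pos: [587.0, -128.2, 498.5]
tcp_rot: [-3.14, 0.001, 0.649]
contact_force: [0.1, -0.1, -0.7]
grip_width: 21.3
```

>>> {"op": "play_rows", "data": {
  "commands": [
    {"offset": [0.009, 0.01, -0.004], "twist": 7.5},
    {"offset": [0.009, 0.015, 0], "twist": 7.5},
    {"offset": [0.01, 0.014, 0], "twist": 7.5},
    {"offset": [0.013, 0.012, 0], "twist": 7.5},
    {"offset": [0.01, 0.017, 0], "twist": 7.5}
  ]
}}

```text
time: 83.55
tool_pos: [658.3, -171.7, 502.0]
tcp_rot: [-3.14, 0.002, -0.004]
contact_force: [0.0, 0.4, -1.6]
grip_width: 21.7
```

>>> {"op": "play_rows", "data": {
  "commands": [
    {"offset": [0, 0, 0.02], "twist": 0},
    {"offset": [0, 0, 0.015], "twist": 0},
    {"offset": [0, 0, 0], "twist": 0}
  ]
}}

```text
time: 83.85
tool_pos: [657.5, -172.2, 464.3]
tcp_rot: [-3.139, 0.007, -0.0]
contact_force: [-0.3, -0.5, -1.5]
grip_width: 21.4
```

```bash
python3 - <<'E'
from h import *
st(); snap("side","s_br8",(290,0,440,180),3.3); snap("scene","c_br8",(200,150,380,310),3.6)
E
```

```text
t 83.85 pos [ 657.5 -172.2  464.3] rot [-3.1389e+00  6.9000e-03 -4.0000e-04] F [-0.3 -0.5 -1.5] w 21.4
```

View pics/s_br8.png

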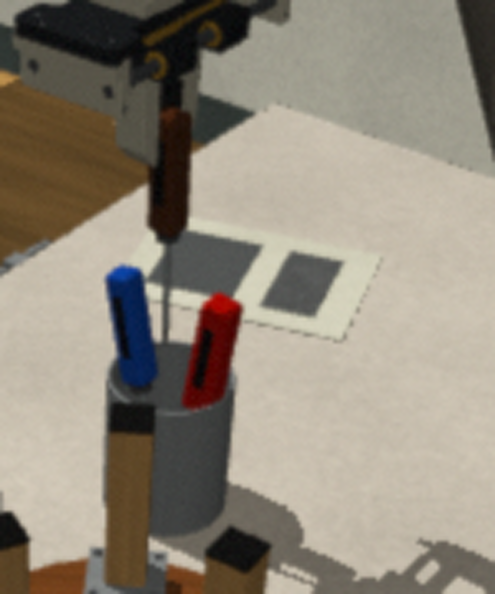

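View pics/c_br8.png

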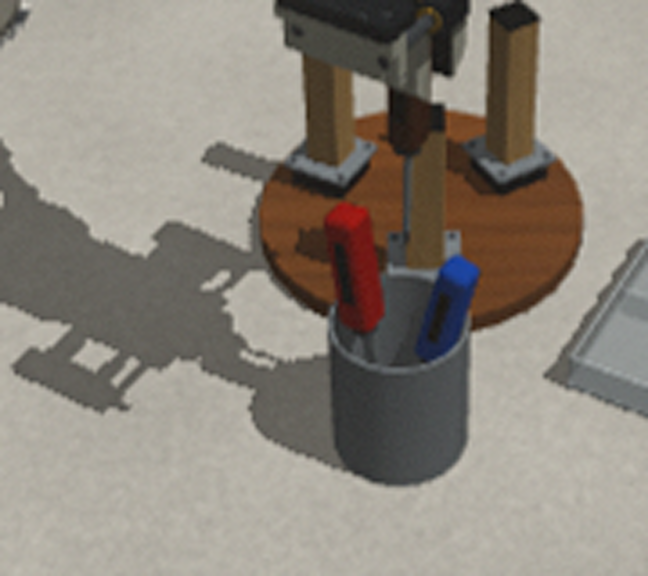

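```bash
python3 - <<'E'
from h import *
print(tri2((405,240),(165,343),(200,150,3.6),(290,0,3.3)))
def rim(c,x0,y0,k,n):
    P=[proj(c,np.array([652+43*np.cos(a),-195+43*np.sin(a),110])) for a in (0,np.pi/2,np.pi,-np.pi/2)]
    print(n,[((p[0]-x0)*k,(p[1]-y0)*k) for p in P])
rim(cam("scene"),200,150,3.6,"scene"); rim(cam("side"),290,0,3.3,"side")
for n,x0,y0,k in(("scene",200,150,3.6),("side",290,0,3.3)):
    p=proj(cam(n),np.array([646,-172,155.]));print(n,(p[0]-x0)*k,(p[1]-y0)*k)
E
```

```text
[ 641.20680259 -168.9135448   153.52875375]
scene [(np.float64(454.8833549469084), np.float64(343.07021516180197)), (np.float64(431.66750485376053), np.float64(278.85593109357865)), (np.float64(340.8598452798364), np.float64(294.4113028682421)), (np.float64(360.6668613623015), np.float64(359.94095253338674))]
side [(np.float64(121.57577642110296), np.float64(351.22863082310914)), (np.float64(133.66972372248725), np.float64(400.3173508874491)), (np.float64(220.2500944797538), np.float64(395.10380607807093)), (np.float64(205.09373618543452), np.float64(346.43058281558575))]
scene 407.3133426757665 242.390198575981
side 160.7011014557138 335.5424804616608
```

>>> {"op": "play_rows", "data": {
  "commands": [
    {"offset": [0, 0, 0.03], "twist": 0},
    {"offset": [0, 0, 0.03], "twist": 0},
    {"offset": [0, 0, 0.02], "twist": 0},
    {"offset": [0, 0, 0], "twist": 0}
  ]
}}

```text
time: 84.35
tool_pos: [657.2, -171.7, 385.9]
tcp_rot: [-3.14, 0.005, 0.0]
contact_force: [-0.1, 0.8, -0.2]
grip_width: 22.0
```

```bash
python3 - <<'E'
from h import *
st(); snap("side","s_br9",(290,0,440,180),3.3); snap("scene","c_br9",(200,150,380,310),3.6)
E
```

```text
t 84.35 pos [ 657.2 -171.7  385.9] rot [-3.1398e+00  4.7000e-03  1.0000e-04] F [-0.1  0.8 -0.2] w 22.0
```

View pics/s_br9.png

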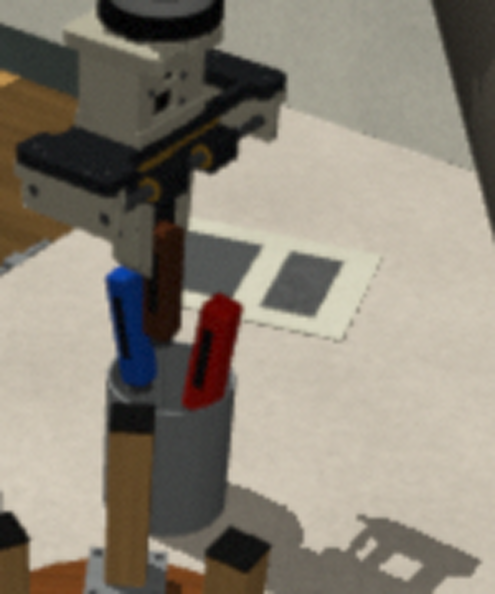

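View pics/c_br9.png

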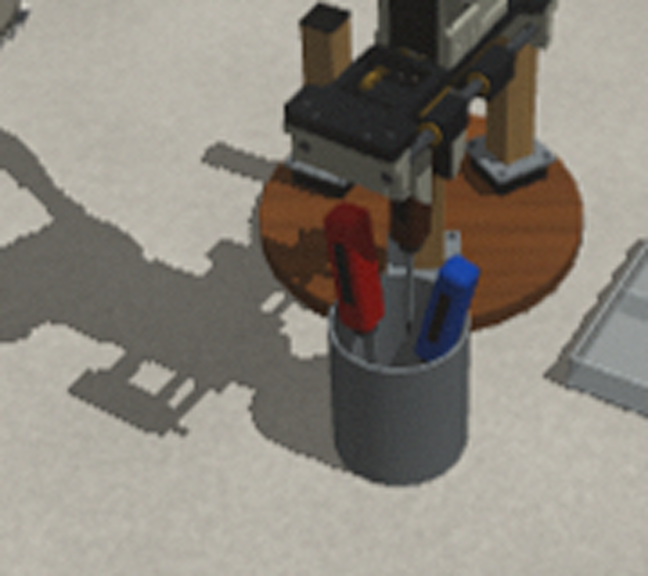

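```bash
python3 - <<'E'
from plant import viewer
import cv2,numpy as np
for n in("side","scene"):
    p=viewer.camera_params(n);R=cv2.Rodrigues(np.array(p["rvec"],float))[0];print(n,-R.T@np.array(p["tvec"]))
E
python3 - <<'E'
import cv2
im=cv2.imread('pics/s_br9.png')[230:430,80:260]
cv2.imwrite('pics/s_br9z.png',cv2.resize(im,None,fx=3.3,fy=2.9,interpolation=cv2.INTER_CUBIC))
E
```

```text
side [ 92.77145607 635.23467425 790.13140596]
scene [1093.14127616 -885.00426718  916.88483408]
```

View pics/s_br9z.png

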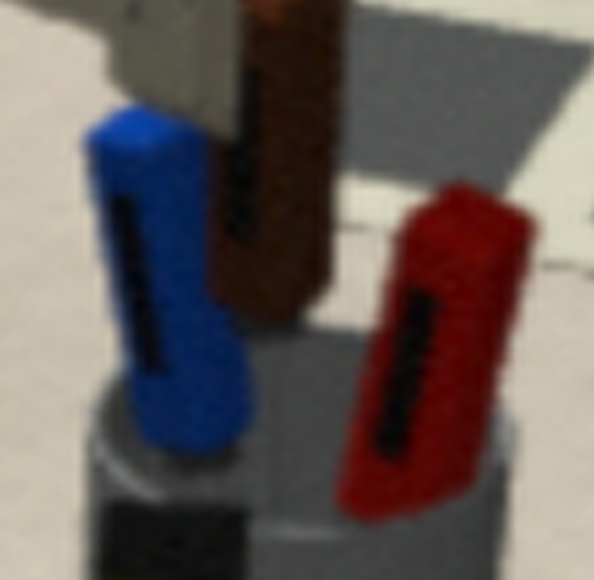

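>>> {"op": "play_rows", "data": {
  "commands": [
    {"offset": [0, 0, 0.02], "twist": 0},
    {"offset": [0, 0, 0.02], "twist": 0},
    {"offset": [0, 0, 0.015], "twist": 0},
    {"offset": [0, 0, 0], "twist": 0}
  ]
}}

```text
time: 84.85
tool_pos: [657.6, -171.8, 333.2]
tcp_rot: [-3.141, 0.001, 0.0]
contact_force: [0.1, 0.6, -0.3]
grip_width: 21.9
```

>>> {"op": "play_rows", "data": {
  "commands": [
    {"offset": [0, 0, 0.003], "twist": 0},
    {"offset": [0, 0, 0.003], "twist": 0},
    {"offset": [0, 0, 0.002], "twist": 0}
  ]
}}

```text
time: 85.15
tool_pos: [657.8, -171.8, 326.3]
tcp_rot: [3.141, -0.002, 0.0]
contact_force: [0.2, -0.9, -0.7]
grip_width: 21.5
```

>>> {"op": "play_rows", "data": {
  "commands": [
    {"offset": [0, 0, 0.002], "twist": 0},
    {"offset": [0, 0, 0.002], "twist": 0}
  ]
}}

```text
time: 85.35
tool_pos: [657.6, -171.8, 321.4]
tcp_rot: [3.141, -0.001, 0.0]
contact_force: [0.4, 0.8, -0.4]
grip_width: 21.4
```

>>> {"op": "play_rows", "data": {
  "commands": [
    {"offset": [0, 0, 0.002], "twist": 0},
    {"offset": [0, 0, 0.002], "twist": 0}
  ]
}}

```text
time: 85.55
tool_pos: [657.7, -171.8, 317.5]
tcp_rot: [3.141, -0.001, 0.0]
contact_force: [0.3, 0.4, 6.6]
grip_width: 21.5
```

>>> {"op": "play_rows", "data": {
  "commands": [
    {"offset": [0, 0, 0.002], "twist": 0},
    {"offset": [0, 0, 0.001], "twist": 0}
  ]
}}

```text
time: 85.75
tool_pos: [657.9, -171.8, 316.5]
tcp_rot: [3.14, -0.003, 0.0]
contact_force: [-1.5, 1.1, 13.0]
grip_width: 21.9
```

```bash
python3 - <<'E'
from h import *
st(); snap("side","s_br10",(290,0,440,180),3.3); snap("scene","c_br10",(200,150,380,310),3.6)
E
```

```text
t 85.75 pos [ 657.9 -171.8  316.5] rot [ 3.1404e+00 -3.3000e-03  3.0000e-04] F [-1.5  1.1 13. ] w 21.9
```

View pics/s_br10.png

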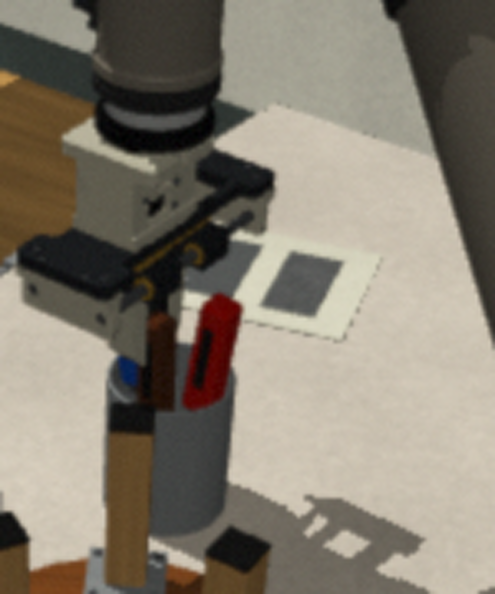

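View pics/c_br10.png

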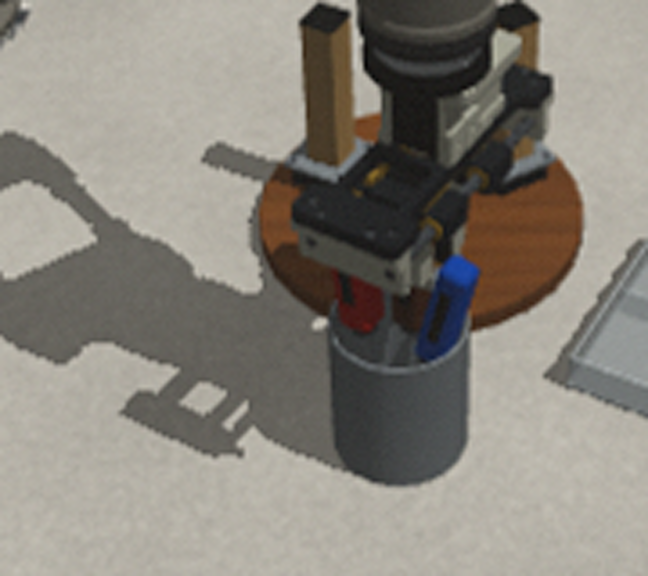

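>>> {"op": "play_rows", "data": {
  "commands": [
    {"offset": [0, 0, -0.002], "twist": 0},
    {"offset": [0, 0, 0], "twist": 0}
  ]
}}

```text
time: 86.05
tool_pos: [657.7, -171.8, 317.3]
tcp_rot: [3.141, -0.002, 0.0]
contact_force: [-0.7, 1.3, 6.1]
grip_width: 21.9
```

>>> {"op": "play_rows", "data": {
  "commands": [
    {"offset": [0, 0, 0], "twist": 0},
    {"offset": [0, 0, 0], "twist": 0},
    {"offset": [0, 0, 0], "twist": 0}
  ],
  "jaw": 168
}}

```text
time: 86.35
tool_pos: [657.5, -171.8, 315.6]
tcp_rot: [-3.141, 0.001, 0.0]
contact_force: [0.6, 0.5, 0.2]
grip_width: 31.0
```

>>> {"op": "play_rows", "data": {
  "commands": [
    {"offset": [0, 0, -0.015], "twist": 0},
    {"offset": [0, 0, -0.03], "twist": 0},
    {"offset": [0, 0, -0.04], "twist": 0},
    {"offset": [0, 0, -0.04], "twist": 0}
  ]
}}

```text
time: 86.75
tool_pos: [657.5, -171.7, 441.7]
tcp_rot: [-3.141, 0.002, 0.0]
contact_force: [1.3, 0.6, 1.1]
grip_width: 31.2
```

>>> {"op": "play_rows", "data": {
  "commands": [
    {"offset": [-0.03, 0.03, 0], "twist": 0},
    {"offset": [-0.04, 0.04, 0], "twist": 0},
    {"offset": [-0.04, 0.04, 0], "twist": 0},
    {"offset": [-0.03, 0.03, 0], "twist": 0},
    {"offset": [0, 0, 0], "twist": 0}
  ]
}}

```text
time: 87.25
tool_pos: [523.7, -306.1, 441.2]
tcp_rot: [3.14, 0.002, -0.006]
contact_force: [0.9, -0.1, 0.5]
grip_width: 31.4
```

```bash
python3 - <<'E'
from h import *
st(); snap("side","s_f1",(190,0,490,290),2); snap("scene","c_f1",(180,100,520,320),2.3)
E
```

```text
t 87.25 pos [ 523.7 -306.1  441.2] rot [ 3.1404e+00  1.6000e-03 -5.5000e-03] F [ 0.9 -0.1  0.5] w 31.4
```

View pics/s_f1.png

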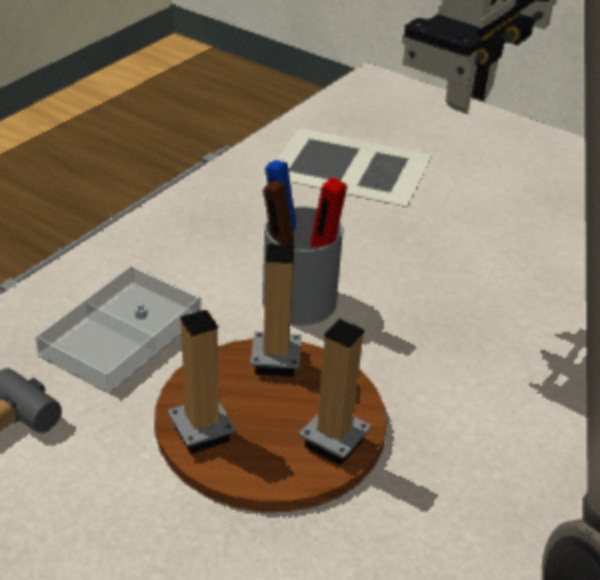

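View pics/c_f1.png

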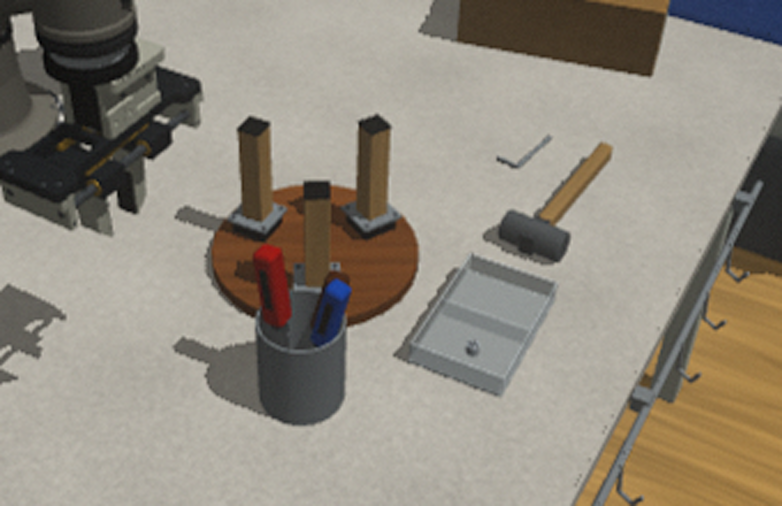

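All three tools stand in the upright pot and the bystanders are untouched. I'll make a last close check of the legs.

```bash
python3 - <<'E'
from h import *
st(); snap("side","s_f2",(255,130,395,250),5.4); snap("scene","c_f2",(265,140,375,240),6)
E
```

```text
t 87.35 pos [ 526.4 -303.2  441.2] rot [-3.1413e+00 -2.0000e-04 -2.0000e-03] F [ 0.7 -0.1  0.3] w 31.7
```

View pics/s_f2.png

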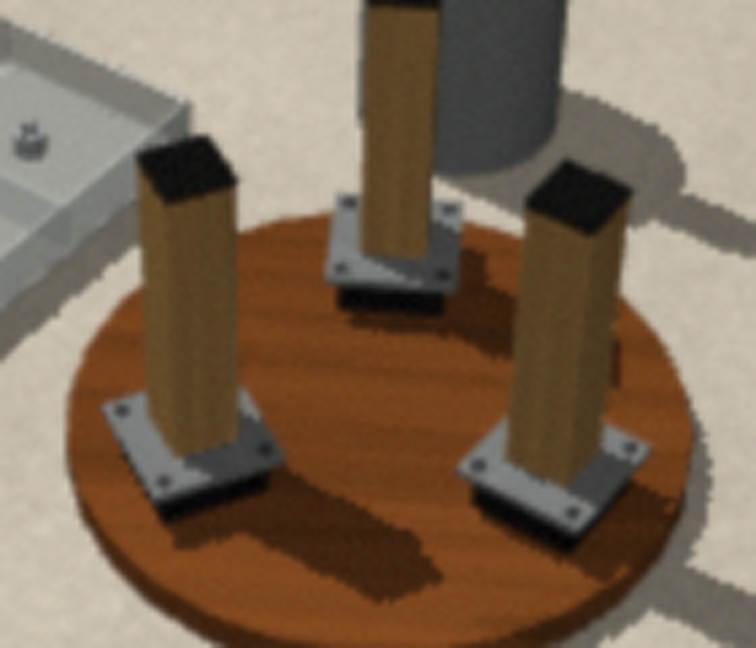

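View pics/c_f2.png

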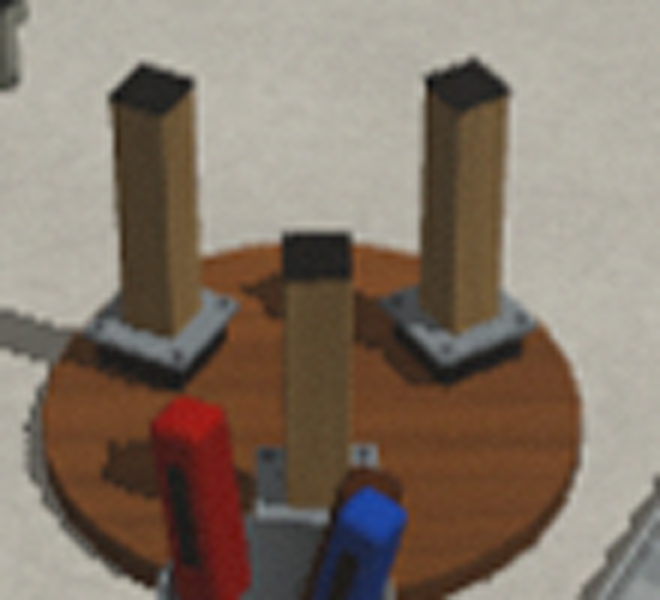

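```bash
python3 - <<'E'
from plant import ticket
print(ticket.close_job())
E
```

```text
the job is handed in; nothing more can be done
None
```

All three legs are fitted in their sockets. The red driver, blue driver and bradawl all stand tips down in the steel pot, which is upright. I handed the job in at about 87 s of the 210 s allowed, with the gripper empty and clear of everything.

**Checks:** My last scene and side pictures, taken just before handing in, show:
- **Legs:** they look upright, with shoulders flat on the plates and sides square with them. I judged squareness by eye at the end and did not measure it.
- **Tools:** red leans on one side of the rim and blue on the other. The bradawl stands between them towards the stand, partly hidden behind blue in the scene view. None is perfectly vertical.
- **Bystanders:** I did not touch the mallet, hex key or tray, and they look undisturbed.

**Forces:** The highest force I read while placing blue and the bradawl was about 21 N, when blue's tip met the pot floor. No check failed or disagreed.

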